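# Load the grinder's infeed bed and switch on the feed by key

### The arm

A 6-joint arm with a two-finger parallel gripper is mounted at the origin on the work surface. World frame = base frame: x ahead of the robot, y to its left, z up, the work surface at z = 0. Lengths are in m, angles in rad, forces in N, time in s.
With the tool pointing down it reaches from about 0.3 to 0.775 m from the base axis. Payload 14.6 kg.
Tool frame: the origin (TCP) lies midway between the tips of the shut fingers; the grasp point (between the pads) lies 19 mm behind it; z points along the fingers, y is the direction in which the jaws open and shut (so a half turn about z gives the same grasp; the last joint's range is limited). The gripper opens to 94 mm and grips with 3 to 60 N. Pads are 16 mm wide; open, the fingers measure 119 mm over their backs; the gripper's body (75 mm by 177 mm) begins 78 mm behind the grasp point.
Start: joints at [1.149, 0.3, 1.521, -0, 1.321, -0.067], TCP at [0.191, 0.516, 0.176] pointing down, gripper open.
Joint ranges: [-3.03, 3.03], [-0.79, 2.21], [0.23, 2.52], [-1.04, 4.18], [0, 3.07], [-2.55, 2.55]. Speed limits (rad/s): [2.22, 2.22, 2.57, 3.14, 3.14, 3.14].

### API

Orientations are given as a rotation vector (axis times angle).
In Python, from bench import bot gives the robot as it stands. The module is installed in compiled form; this text tells all that it offers.
- The arm moves only by the shell command python3 -m creep 'ROWS' [FORCE]. ROWS is JSON, a list of rows, each a list of 5 numbers: the shift along the tool's x, y, z in m, then the turn about the tool's z in degrees, then the opening, from 0 (shut) to 1 (fully open). A call has 1 to 5 rows; each row is the pose to reach, as a shift and turn from the pose commanded when the call began, along the tool's axes at that moment; what a row does not reach only later rows make up. A row lasts 1/8 s, in which the tool goes at most 62.5 mm and 10.7 degrees, less where a joint would pass 70% of its speed; a pose out of reach is approached as far as the arm can. A call with a gripper value outside its range is refused whole. The fingers move at their own pace and stop on an object; FORCE is the grip in N (left out, the last holds). Time passes only in rows, so rows that repeat a pose let the fingers close. It gives the time, the measured TCP pose, the force and the opening at its end, in the units of the state.
- bot.state(): the state, without advancing time (a new reading comes with each control period).
- bot.read_camera(name): name is "scene" or "top" or "wrist"; returns the picture (480x640x3 uint8, blue, green, red); there is no depth.
- bot.camera_model(name): a dict with "fov_y" (degrees; the focal length in pixels is half the picture's height over the tangent of half this angle, whatever the lens; pixels are square), "cx", "cy" (the principal point, pixels), "rvec" (rotation vector, rad) and "tvec" (3), from world to camera coordinates, as OpenCV has them. Camera axes: x right, y down, z forward; pixel columns grow to the right and rows downward; lengths in m; the calibration is good to about 2 mm. A picture is of the moment at which its call begins: read the wrist's pose just before it. camera_model takes no time and is no camera call; for the wrist camera it gives the pose at the moment of the call.
- bot.hand_in(): hands the job in, once; it reports no verdict.
Trained networks look in the newest picture that a camera, given by its name, has taken for a name from the list of things; names that differ only in an ending like _2 or _b are one class to them, and where a whole thing is asked for, a point or a joint stands for the part that bears it (a point fixed in the world has none). Each returns a list of dicts, best first, with "p" (0 to 1); they miss things now and then, are a little off and sometimes report something else, mostly with a low value. They report only what shows in the picture. A call takes as long as a camera call. They do not tell look-alikes from the thing itself.
- bot.boxes_of(camera, target): "xy" ([column, row] as shares, 0 to 1, of the picture: columns of its width, rows of its height, amid what is visible of it).
The state is a dict: "time": time; "joint_positions": joint angles; "qd": joint speeds; "joint_torque": joint torques, N m; "eef_pos": TCP position; "orientation": TCP orientation; "contact_force": force on the tool from outside, world axes, zero at the start; "torque": the same for the moment, N m; "opening": opening from 0.0 (shut) to 1.0 (fully open).
Only numpy, scipy, OpenCV 4.12 (cv2) and the standard library are available. Lean on these libraries where they do the work, as an engineer would, in place of code of your own. Each camera call takes 0.05 s, during which the arm holds its last target.

### The job

Load every carrier plate lying on the bench into the blue infeed bed, each in a pocket of its own: tip one end under the steel keeper lip, then lower the other end until the plate lies flat on the pocket floor. When all are loaded, take the red key from its wooden stand, push it fully into the slot of the grey switch, turn it clockwise (seen from above) as far as it goes, and leave it there. Leave the spray can, the cleaning block and the wrench alone.

Things in the scene. Friction and masses are not known exactly. Their poses are not given: they have to be found in the camera images.
- carrier_a (a point): aluminium carrier plate 100 (x) x 60 (y) x 8 mm, 0.22 kg, with an upright orange grip bar across its middle: 12 mm thick along x, 44 mm long along y, rising 36 mm above the plate (top 44 mm above the underside). Point: plate's centre, 22 mm above its underside; z normal to the plate. Starts flat on the bench. A half turn makes no difference. Three or four plates are present (absent: None)
- carrier_b (a point): another carrier plate, just like carrier_a in size and frame, or None if absent; any plate fits any pocket
- carrier_c (a point): another carrier plate, just like carrier_a in size and frame, or None if absent; any plate fits any pocket
- carrier_d (a point): another carrier plate, just like carrier_a in size and frame, or None if absent; any plate fits any pocket
- bed: blue fixed infeed bed, origin under its middle; x from the lip side to the open side, y along it. Four empty pockets 106 (x) x 66 (y) mm, 74 mm apart, floors 12 mm above the bench. On their -x wall lies a fixed steel keeper lip overhanging them by 14 mm, underside 17 and top 23 mm above the pocket floor. +x wall and 8 mm dividers: 10 mm high
- pocket_0 (a point): centre of the floor of the first (-y end) pocket; axes as the bed's. Pocket walls at x +-53, y +-33 mm; lip edge at x = -39 mm. The clear opening is 92 mm, so a 100 mm plate enters only with its -x end lowered, tilted 15 to 20 degrees, pushed under the lip and then levelled
- pocket_1 (a point): centre of the floor of the second pocket; axes as the bed's. Pocket walls at x +-53, y +-33 mm; lip edge at x = -39 mm. The clear opening is 92 mm, so a 100 mm plate enters only with its -x end lowered, tilted 15 to 20 degrees, pushed under the lip and then levelled
- pocket_2 (a point): centre of the floor of the third pocket; axes as the bed's. Pocket walls at x +-53, y +-33 mm; lip edge at x = -39 mm. The clear opening is 92 mm, so a 100 mm plate enters only with its -x end lowered, tilted 15 to 20 degrees, pushed under the lip and then levelled
- pocket_3 (a point): centre of the floor of the last (+y end) pocket; axes as the bed's. Pocket walls at x +-53, y +-33 mm; lip edge at x = -39 mm. The clear opening is 92 mm, so a 100 mm plate enters only with its -x end lowered, tilted 15 to 20 degrees, pushed under the lip and then levelled
- key_mid (a point): steel key 82 mm tall, 0.12 kg, upright in its stand; point on its axis half-way up, 41 mm above the tip. From the tip up: blade 18 (x) x 8 (y) mm, 36 mm long; round collar 28 mm across, 6 mm thick; flat red handle 56 mm along x, 12 mm thick along y, 40 mm tall. z points from tip to handle. Works either way round (half turn about z)
- stand: fixed dark wooden key stand, 70 x 60 x 30 mm tall, origin at the centre of its underside on the bench. The key stands loosely (about 2 mm each side) in its slot, with its tip at bench level: it must be lifted 30 mm to come clear.
- slot (a point): centre of the mouth of the key slot in the turning barrel of the grey switch (housing 90 x 90 x 40 mm, barrel 56 mm across, its top and this point 51 mm above the bench). Slot: 21 mm along x, 11 mm along y, mouth chamfered 3 mm, 40 mm deep; the key home rests its collar on the barrel (key_mid then 5 mm above this point). Turns with the barrel; z up
- barrel (a joint): turn of the switch barrel, rad, growing clockwise seen from above; starts between 0 and 0.25, stops at 1.4 (feed on). It turns with light friction (0.08 N m) and stays where it is left.
- spray: spray can, 52 mm across, 120 mm tall, origin at the centre of its underside; to be left alone
- cleaner: tan belt-cleaning block, 160 x 38 x 38 mm, origin at the centre of its underside; to be left alone
- wrench: steel wrench about 180 mm long lying on the bench, origin at its middle; to be left alone
Mind the look-alikes: they are no part of the job. What is shaped like the part that bears carrier_b but green is not meant.

How it is judged:
On the way, in this order (a step that is already met when the one before it is completed fails the run):
1. every carrier plate lies level on the floor of a pocket, under the keeper lip (((x of carrier_a in the frame of pocket_0 between -0.008 and 0.008 m and y of carrier_a in the frame of pocket_0 between -0.008 and 0.008 m and z of carrier_a in the frame of pocket_0 between 0.017 and 0.0255 m and angle between the z axis of carrier_a and the z axis of pocket_0, either way round below 0.05 rad) or (x of carrier_a in the frame of pocket_1 between -0.008 and 0.008 m and y of carrier_a in the frame of pocket_1 between -0.008 and 0.008 m and z of carrier_a in the frame of pocket_1 between 0.017 and 0.0255 m and angle between the z axis of carrier_a and the z axis of pocket_1, either way round below 0.05 rad) or (x of carrier_a in the frame of pocket_2 between -0.008 and 0.008 m and y of carrier_a in the frame of pocket_2 between -0.008 and 0.008 m and z of carrier_a in the frame of pocket_2 between 0.017 and 0.0255 m and angle between the z axis of carrier_a and the z axis of pocket_2, either way round below 0.05 rad) or (x of carrier_a in the frame of pocket_3 between -0.008 and 0.008 m and y of carrier_a in the frame of pocket_3 between -0.008 and 0.008 m and z of carrier_a in the frame of pocket_3 between 0.017 and 0.0255 m and angle between the z axis of carrier_a and the z axis of pocket_3, either way round below 0.05 rad)) and ((x of carrier_b in the frame of pocket_0 between -0.008 and 0.008 m and y of carrier_b in the frame of pocket_0 between -0.008 and 0.008 m and z of carrier_b in the frame of pocket_0 between 0.017 and 0.0255 m and angle between the z axis of carrier_b and the z axis of pocket_0, either way round below 0.05 rad) or (x of carrier_b in the frame of pocket_1 between -0.008 and 0.008 m and y of carrier_b in the frame of pocket_1 between -0.008 and 0.008 m and z of carrier_b in the frame of pocket_1 between 0.017 and 0.0255 m and angle between the z axis of carrier_b and the z axis of pocket_1, either way round below 0.05 rad) or (x of carrier_b in the frame of pocket_2 between -0.008 and 0.008 m and y of carrier_b in the frame of pocket_2 between -0.008 and 0.008 m and z of carrier_b in the frame of pocket_2 between 0.017 and 0.0255 m and angle between the z axis of carrier_b and the z axis of pocket_2, either way round below 0.05 rad) or (x of carrier_b in the frame of pocket_3 between -0.008 and 0.008 m and y of carrier_b in the frame of pocket_3 between -0.008 and 0.008 m and z of carrier_b in the frame of pocket_3 between 0.017 and 0.0255 m and angle between the z axis of carrier_b and the z axis of pocket_3, either way round below 0.05 rad)) and ((x of carrier_c in the frame of pocket_0 between -0.008 and 0.008 m and y of carrier_c in the frame of pocket_0 between -0.008 and 0.008 m and z of carrier_c in the frame of pocket_0 between 0.017 and 0.0255 m and angle between the z axis of carrier_c and the z axis of pocket_0, either way round below 0.05 rad) or (x of carrier_c in the frame of pocket_1 between -0.008 and 0.008 m and y of carrier_c in the frame of pocket_1 between -0.008 and 0.008 m and z of carrier_c in the frame of pocket_1 between 0.017 and 0.0255 m and angle between the z axis of carrier_c and the z axis of pocket_1, either way round below 0.05 rad) or (x of carrier_c in the frame of pocket_2 between -0.008 and 0.008 m and y of carrier_c in the frame of pocket_2 between -0.008 and 0.008 m and z of carrier_c in the frame of pocket_2 between 0.017 and 0.0255 m and angle between the z axis of carrier_c and the z axis of pocket_2, either way round below 0.05 rad) or (x of carrier_c in the frame of pocket_3 between -0.008 and 0.008 m and y of carrier_c in the frame of pocket_3 between -0.008 and 0.008 m and z of carrier_c in the frame of pocket_3 between 0.017 and 0.0255 m and angle between the z axis of carrier_c and the z axis of pocket_3, either way round below 0.05 rad)) and ((x of carrier_d in the frame of pocket_0 between -0.008 and 0.008 m and y of carrier_d in the frame of pocket_0 between -0.008 and 0.008 m and z of carrier_d in the frame of pocket_0 between 0.017 and 0.0255 m and angle between the z axis of carrier_d and the z axis of pocket_0, either way round below 0.05 rad) or (x of carrier_d in the frame of pocket_1 between -0.008 and 0.008 m and y of carrier_d in the frame of pocket_1 between -0.008 and 0.008 m and z of carrier_d in the frame of pocket_1 between 0.017 and 0.0255 m and angle between the z axis of carrier_d and the z axis of pocket_1, either way round below 0.05 rad) or (x of carrier_d in the frame of pocket_2 between -0.008 and 0.008 m and y of carrier_d in the frame of pocket_2 between -0.008 and 0.008 m and z of carrier_d in the frame of pocket_2 between 0.017 and 0.0255 m and angle between the z axis of carrier_d and the z axis of pocket_2, either way round below 0.05 rad) or (x of carrier_d in the frame of pocket_3 between -0.008 and 0.008 m and y of carrier_d in the frame of pocket_3 between -0.008 and 0.008 m and z of carrier_d in the frame of pocket_3 between 0.017 and 0.0255 m and angle between the z axis of carrier_d and the z axis of pocket_3, either way round below 0.05 rad))), for 0.2 s.
2. the key is fully in the slot of the switch (horizontal distance between key_mid and slot below 0.006 m and z of key_mid in the frame of slot between -0.003 and 0.011 m and angle between the z axis of key_mid and the z axis of slot, either way round below 0.12 rad and angle between the x axis of key_mid and the x axis of slot, either way round below 0.35 rad and value of joint barrel below 1 rad), for 0.1 s.
3. the barrel is turned clockwise to its stop with the key (horizontal distance between key_mid and slot below 0.006 m and z of key_mid in the frame of slot between -0.003 and 0.011 m and angle between the z axis of key_mid and the z axis of slot, either way round below 0.12 rad and angle between the x axis of key_mid and the x axis of slot, either way round below 0.35 rad and value of joint barrel above 1.3 rad), for 0.2 s.
At the end, for the whole second after the job is handed in: Every carrier plate present is in a pocket (centre within 8 mm of the pocket's centre along x and y, underside within about 4 mm of the pocket floor, level within 0.05 rad); the key is fully in the slot (axis within 6 mm, collar within 6 mm of the barrel top) and the barrel stands past 1.3 rad (all of step 1 and all of step 3); the robot touches nothing.
It fails at once if the spray can is moved more than 3 cm (distance of spray from where it was at the start of the episode above 0.03 m).
It fails at once if the cleaning block is moved more than 3 cm (distance of cleaner from where it was at the start of the episode above 0.03 m).
It fails at once if the wrench is moved more than 3 cm (distance of wrench from where it was at the start of the episode above 0.03 m).
It fails at once if the barrel is turned past 1.0 rad without the key in it (value of joint barrel above 1 rad and horizontal distance between key_mid and slot above 0.012 m).
Of plate_a, plate_b, plate_c, plate_d only 3 to 4 are there at a start; the rules pass over those that are not, and their reading is None.
At some moment in a run one of plate_a, plate_b, plate_c, plate_d may be knocked a few centimetres aside while the robot is not near it.
It also fails if it takes over 210 s, if anything falls off the work surface, if the arm or the gripper's body presses on something with over 40 N, if the wrist force passes 120 N, or if a joint passes its speed limit or range.

## Working session

There is one attempt and no reset: what is moved stays moved. The work goes in short steps, Python scripts to look and compute and a shell command to move; the robot and the scene stay as the last step left them, time stands still between calls to the robot, and variables do not carry over. Pictures are saved under pics/ and viewed, and the job is handed in when it is done.

```bash
mkdir -p pics; ls
cat > h.py <<'E'
import numpy as np, cv2
from bench import bot
def K(m):
    f=240/np.tan(np.radians(m['fov_y'])/2); return f
def cam(n):
    m=bot.camera_model(n); R=cv2.Rodrigues(np.array(m['rvec'],float))[0]; return m,R,np.array(m['tvec'],float).ravel(),K(m)
def proj(n,P):
    m,R,t,f=cam(n); c=np.atleast_2d(P)@R.T+t
    return np.c_[m['cx']+f*c[:,0]/c[:,2], m['cy']+f*c[:,1]/c[:,2]]
def unproj(n,uv,z):
    m,R,t,f=cam(n); uv=np.atleast_2d(uv).astype(float)
    d=np.c_[(uv[:,0]-m['cx'])/f,(uv[:,1]-m['cy'])/f,np.ones(len(uv))]@R
    C=-R.T@t; s=(np.asarray(z)-C[2])/d[:,2]; return C+d*s[:,None]
def shot(n,name,crop=None,scale=1):
    im=bot.read_camera(n); 
    cv2.imwrite('pics/raw_'+name+'.png',im)
    o=im if crop is None else im[crop[1]:crop[3],crop[0]:crop[2]]
    if scale!=1:o=cv2.resize(o,None,fx=scale,fy=scale,interpolation=cv2.INTER_CUBIC)
    cv2.imwrite('pics/'+name+'.png',o); return im
E
python3 - <<'E'
from h import *
for n in('scene','top','wrist'):
    shot(n,n+'0'); m=bot.camera_model(n); print(n,m)
    for t in('carrier_a','bed','key_mid','stand','slot','barrel','spray','cleaner','wrench'):
        try:print(t,[(round(d['p'],2),[round(d['xy'][0]*640),round(d['xy'][1]*480)]) for d in bot.boxes_of(n,t)])
        except Exception as e:print(t,e)
print(bot.state())
E
```

```text
pics
scene {'fov_y': 46.79604035375893, 'cx': 333.6839748299321, 'cy': 241.5863507775399, 'rvec': array([ 2.12786616,  0.64483   , -0.34215462]), 'tvec': array([-0.44889008, -0.1166856 ,  1.39600432])}
carrier_a [(0.91, [320, 343]), (0.85, [263, 387]), (0.79, [254, 309]), (0.65, [183, 343]), (0.55, [174, 285])]
bed [(0.74, [407, 211])]
key_mid [(0.71, [304, 253])]
stand [(0.71, [408, 214]), (0.62, [309, 272])]
slot [(0.63, [370, 279])]
barrel [(0.75, [368, 277])]
spray [(0.82, [471, 233])]
cleaner [(0.91, [415, 331])]
wrench [(0.77, [267, 226])]
top {'fov_y': 46.27735143484289, 'cx': 313.49049963156097, 'cy': 238.0623472747455, 'rvec': array([ 2.17664498, -2.11621409,  0.21520398]), 'tvec': array([-0.01890612,  0.55382064,  1.26931308])}
carrier_a [(0.9, [392, 208]), (0.82, [443, 221]), (0.58, [385, 274]), (0.58, [402, 349])]
bed [(0.84, [197, 227])]
key_mid [(0.58, [331, 259])]
stand [(0.74, [354, 154]), (0.65, [330, 259]), (0.58, [327, 263])]
slot [(0.84, [330, 203]), (0.29, [354, 157])]
barrel [(0.8, [326, 204])]
spray [(0.83, [233, 151])]
cleaner [(0.81, [353, 153])]
wrench [(0.8
[... 290 characters left out ...]

spray []
cleaner []
wrench []
{'time': 1.5, 'joint_positions': array([ 1.14937842e+00,  2.99911430e-01,  1.52099387e+00, -3.12064516e-06,
        1.32072453e+00, -6.65897564e-02]), 'qd': array([ 0.00014388,  0.00112962, -0.00048075, -0.00099299, -0.00141156,
        0.00047027]), 'joint_torque': array([ 2.32297156e-03, -5.31653452e+01, -3.52915192e+01,  7.09627219e-02,
        2.13097787e-02, -5.80394357e-06]), 'eef_pos': array([0.19107818, 0.51572517, 0.17624191]), 'orientation': array([-5.54441184e-01, -3.09227447e+00,  5.78167818e-05]), 'contact_force': array([-0.59757781,  0.1812751 , -0.57390967]), 'torque': array([ 0.04834854, -0.02841727, -0.0150895 ]), 'opening': 1.0017888427293542}
```

View pics/scene0.png

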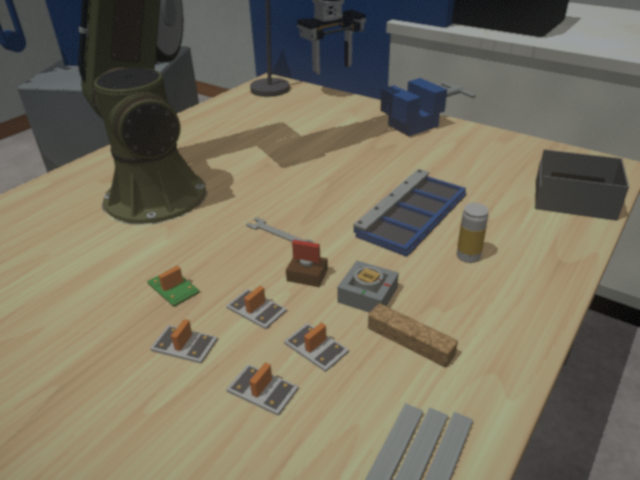

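View pics/top0.png

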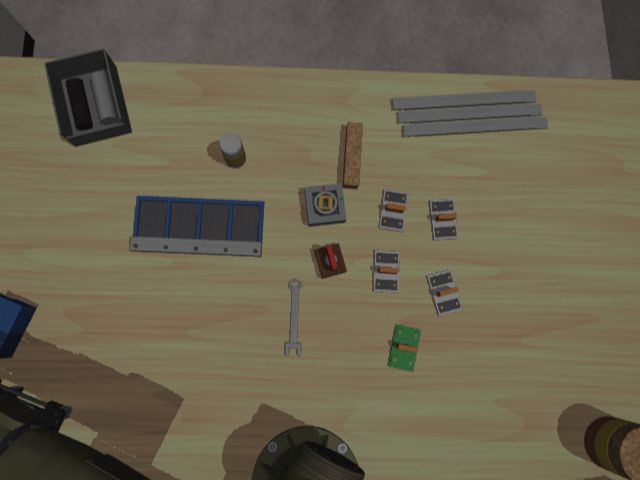

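View pics/wrist0.png

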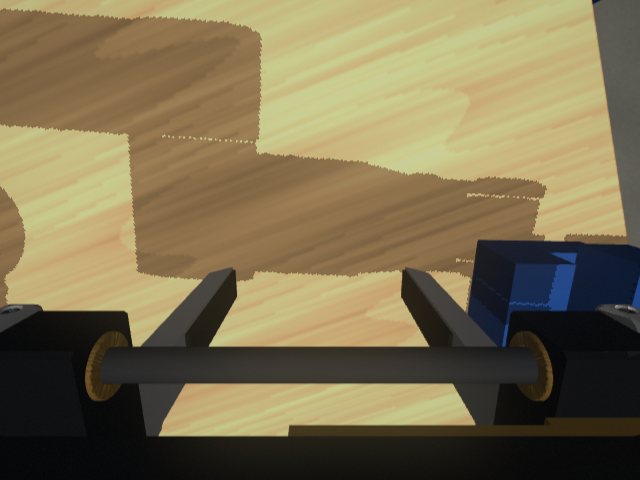

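The top view shows four grey plates with orange bars at (393,209), (443,219), (386,271) and (445,292). The green look-alike is at (404,348) and has to be avoided. The bed is at (198,227) with its lip on the robot side, the key and stand at (331,260), the switch at (326,204), the spray can at (232,150), the cleaner at (352,155) and the wrench at (294,318).

Run:
```python
from h import *
im=cv2.imread('pics/raw_top0.png')
c=im[170:380,280:480]; cv2.imwrite('pics/c1.png',cv2.resize(c,None,fx=2.85,fy=2.85,interpolation=cv2.INTER_CUBIC))
c=im[180:270,120:280]; cv2.imwrite('pics/c2.png',cv2.resize(c,None,fx=5,fy=5,interpolation=cv2.INTER_CUBIC))
for n,uv,z in[('A',(393,209),.008),('B',(443,219),.008),('C',(386,271),.008),('D',(445,292),.008),('green',(404,348),.008),('bed',(198,227),.012),('sw',(326,204),.051),('key',(332,258),.08),('spray',(232,145),.12),('wr',(294,318),0.005)]:
    print(n,unproj('top',uv,z).round(3))
```

```text
A [[ 0.639 -0.197  0.008]]
B [[ 0.618 -0.32   0.008]]
C [[ 0.486 -0.181  0.008]]
D [[ 0.44  -0.323  0.008]]
green [[ 0.306 -0.224  0.008]]
bed [[0.579 0.274 0.012]]
sw [[ 0.636 -0.031  0.051]]
key [[ 0.504 -0.046  0.08 ]]
spray [[0.75  0.189 0.12 ]]
wr [[0.369 0.037 0.005]]
```

View pics/c1.png

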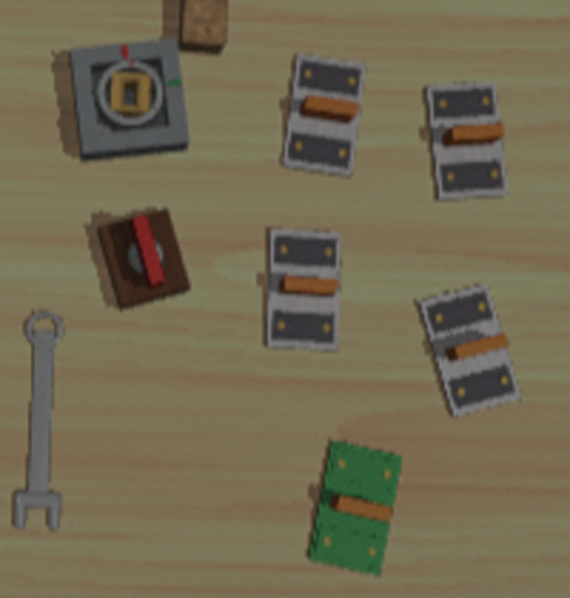

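View pics/c2.png

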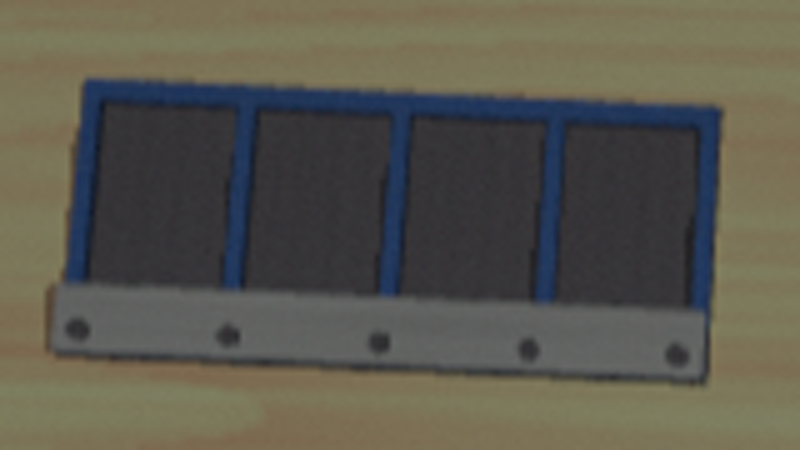

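```bash
cat >> h.py <<'E'
from scipy.spatial.transform import Rotation as Ro
def pose():
    s=bot.state(); return np.array(s['eef_pos']),Ro.from_rotvec(s['orientation']).as_matrix(),s
def go(x,y,z,yaw=None):
    p,R,s=pose(); d=R.T@(np.array([x,y,z])-p); cur=np.degrees(np.arctan2(R[1,1],R[0,1]))
    t=0 if yaw is None else -((yaw-cur+90)%180-90)
    print('shift mm',(d*1000).round(1),'turn',round(t,1),'cur yaw(tool y)',round(cur,2),'p',p.round(4),'q6',round(s['joint_positions'][5],2),'t',round(s['time'],2),'F',np.round(s['contact_force'],1),'open',round(s['opening'],3))
E
python3 - <<'E'
from h import *
p,R,s=pose(); print(R.round(3)); m,Rc,t,f=cam('wrist'); C=-Rc.T@t; print('cam in tool',R.T@(C-p), 'axis in tool',R.T@Rc.T[:,2], f)
go(.5,-.2,.3,0)
E
```

```text
[[-0.938  0.347 -0.   ]
 [ 0.347  0.938 -0.   ]
 [-0.    -0.    -1.   ]]
cam in tool [ 0.07074281 -0.00183417 -0.20911884] axis in tool [-2.47888095e-01 -6.78822795e-04  9.68788435e-01] 336.61146177723117
shift mm [-538.3 -563.8 -123.7] turn 69.7 cur yaw(tool y) 69.67 p [0.1911 0.5157 0.1762] q6 -0.07 t 1.5 F [-0.6  0.2 -0.6] open 1.002
```

```bash
python3 -m creep '[[-0.05,-0.05,-0.06,10,1],[-0.1,-0.1,-0.124,20,1],[-0.14,-0.15,-0.124,30,1],[-0.18,-0.19,-0.124,40,1],[-0.22,-0.23,-0.124,50,1]]'; python3 -c "
from h import *
go(.53,-.17,.3,0)"
```

```text
time: 2.12
eef_pos: [0.3009, 0.2602, 0.2976]
orientation: [1.815, 2.563, 0.002]
contact_force: [0.6, 0.5, 0.3]
opening: 1.002
shift mm [-481.8   73.4   -2.5] turn 19.4 cur yaw(tool y) 19.38 p [0.3009 0.2602 0.2976] q6 0.28 t 2.12 F [0.6 0.5 0.3] open 1.002
```

```bash
python3 -m creep '[[-0.06,0.01,0,10,1],[-0.12,0.02,0,19.4,1],[-0.18,0.03,0,19.4,1],[-0.24,0.04,0,19.4,1],[-0.3,0.05,0,19.4,1]]'; python3 -m creep '[[-0.06,-0.03,0,0,1],[-0.12,-0.06,0,0,1],[-0.17,-0.09,0,0,1],[-0.17,-0.09,0,0,1]]';python3 -c "
from h import *
go(.53,-.17,.3,0)
shot('wrist','w1')
for t in('carrier_a','key_mid','slot'):print(t,[(round(d['p'],2),[round(d['xy'][0]*640),round(d['xy'][1]*480)]) for d in bot.boxes_of('wrist',t)])
"
```

```text
time: 2.75
eef_pos: [0.4492, -0.0058, 0.297]
orientation: [2.216, 2.226, 0.001]
contact_force: [1.3, 1.0, 0.6]
opening: 0.998
time: 3.25
eef_pos: [0.3578, -0.1768, 0.2969]
orientation: [2.222, 2.22, -0.0]
contact_force: [-0.7, 0.4, -0.6]
opening: 1.002
shift mm [  6.9 172.2  -3. ] turn -0.0 cur yaw(tool y) -0.03 p [ 0.3578 -0.1768  0.2969] q6 -0.55 t 3.25 F [-0.7  0.4 -0.6] open 1.002
carrier_a [(0.97, [372, 291]), (0.86, [281, 234]), (0.81, [505, 214]), (0.69, [407, 203]), (0.62, [486, 290])]
key_mid [(0.96, [435, 98]), (0.4, [423, 110])]
slot [(0.62, [543, 88])]
```

```bash
python3 -m creep '[[0,0.06,0,0,1],[0,0.12,0,0,1],[0,0.172,0,0,1],[0,0.172,0,0,1]]';python3 -c "
from h import *
go(.53,-.17,.3,0)
shot('wrist','w2')
for t in('carrier_a','key_mid','slot'):print(t,[(round(d['p'],2),[round(d['xy'][0]*640),round(d['xy'][1]*480)]) for d in bot.boxes_of('wrist',t)])
"
```

```text
time: 3.95
eef_pos: [0.5339, -0.1711, 0.2941]
orientation: [-2.209, -2.229, 0.002]
contact_force: [-0.7, -0.1, 0.4]
opening: 1.0
shift mm [ 1.2 -4.  -5.9] turn 0.5 cur yaw(tool y) 0.51 p [ 0.5339 -0.1711  0.2941] q6 -0.38 t 3.95 F [-0.7 -0.1  0.4] open 1.0
carrier_a [(0.94, [373, 295]), (0.85, [386, 221]), (0.79, [260, 295]), (0.78, [168, 236]), (0.7, [288, 208])]
key_mid [(0.69, [297, 106])]
slot [(0.77, [406, 92])]
```

View pics/w2.png

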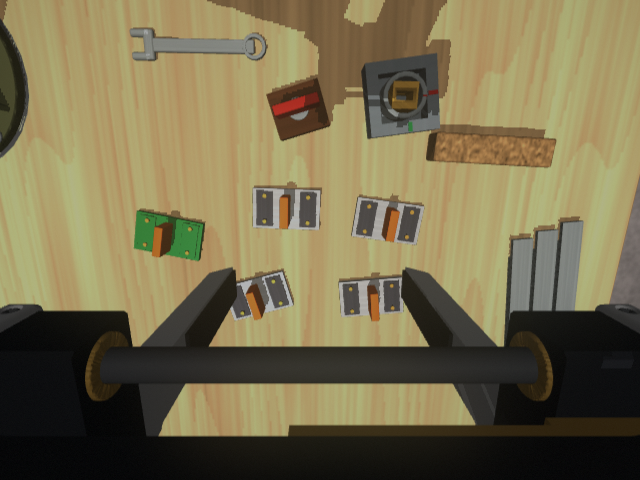

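Wrist view: A at (388,220), B at (372,297), C at (286,208), D at (260,295). The green look-alike is at (168,236), the red key handle at (297,104) and the slot at (405,96). I'll fit poses by matching silhouettes of the orange bars.

```bash
cat >> h.py <<'E'
from scipy.optimize import minimize
def boxpts(x,y,yaw,lx,ly,z0,z1):
    c,s=np.cos(yaw),np.sin(yaw); o=[]
    for a in(-.5,.5):
        for b in(-.5,.5):
            for z in(z0,z1): o.append([x+c*a*lx-s*b*ly,y+s*a*lx+c*b*ly,z])
    return np.array(o)
def fit(n,mask,x,y,yaw,dims,S=6,r=45):
    # mask full image bool ; maximise IoU of box silhouette
    uv=proj(n,boxpts(x,y,yaw,*dims)).mean(0); u0,v0=max(int(uv[0])-r,0),max(int(uv[1])-r,0)
    u1,v1=min(u0+2*r,640),min(v0+2*r,480)
    m=cv2.resize(mask[v0:v1,u0:u1].astype(np.float32),None,fx=S,fy=S,interpolation=cv2.INTER_LINEAR)>.5
    lab,st=cv2.connectedComponentsWithStats(m.astype(np.uint8))[1:3]
    if len(st)<2: return None
    k=max(range(1,len(st)),key=lambda i:st[i][4]); m=lab==k
    def cost(q):
        pp=proj(n,boxpts(q[0]*1e-3,q[1]*1e-3,q[2]*.02,*dims))
        pp=((pp-[u0,v0]+.5)*S-.5)
        im=np.zeros(m.shape,np.uint8); cv2.fillConvexPoly(im,cv2.convexHull(np.round(pp*16).astype(np.int32)),1,shift=4)
        im=im>0; return 1-(im&m).sum()/max((im|m).sum(),1)
    b=None
    for s in range(3):
        q0=[x*1e3,y*1e3,yaw/.02] if b is None else b.x
        r_=minimize(cost,q0,method='Nelder-Mead',options=dict(initial_simplex=np.array([q0]+[np.array(q0)+d for d in np.diag([12,12,8])/(1+s)]),xatol=.02,fatol=1e-5,maxiter=300)); b=r_
    return b.x[0]*1e-3,b.x[1]*1e-3,np.degrees(b.x[2]*.02),1-b.fun
def orange(im):
    h=cv2.cvtColor(im,cv2.COLOR_BGR2HSV); return (h[...,0]>=4)&(h[...,0]<=16)&(h[...,1]>170)&(h[...,2]>60)
def red(im):
    h=cv2.cvtColor(im,cv2.COLOR_BGR2HSV); return ((h[...,0]<4)|(h[...,0]>174))&(h[...,1]>150)&(h[...,2]>50)
BAR=(.012,.044,.008,.044); KEY=(.056,.012,.042,.082)
E
python3 - <<'E'
from h import *
im=cv2.imread('pics/raw_w2.png'); 
G=dict(A=(.639,-.197,-.1),B=(.618,-.32,0),C=(.486,-.181,0),D=(.44,-.323,.25))
o=orange(im);cv2.imwrite('pics/m.png',o*255)
for k,g in G.items(): print(k,np.round(fit('wrist',o,*g,BAR),4))
print('key',np.round(fit('wrist',red(im),.504,-.046,.2,KEY),4))
it=cv2.imread('pics/raw_top0.png')
for k,g in G.items(): print(k,np.round(fit('top',orange(it),*g,BAR,S=8,r=22),4))
print('key',np.round(fit('top',red(it),.504,-.046,.2,KEY,S=8,r=22),4))
E
```

```text
A [ 0.637  -0.2045 -0.0299  0.5594]
B [ 0.6174 -0.3313  9.3707  0.6053]
C [ 0.4818 -0.1863 -5.7334  0.6861]
D [ 0.4339 -0.328   8.3846  0.5527]
key [ 0.4948 -0.0497 16.3857  0.4454]
A [ 0.6395 -0.1997  7.7163  0.4664]
B [ 0.62   -0.3225 17.0345  0.4896]
C [ 0.486  -0.1785  8.7144  0.4577]
D [ 0.4394 -0.3239 16.0153  0.2329]
key [ 0.5073 -0.0454 16.1491  0.7716][ WARN:0@0.973] global loadsave.cpp:1063 imwrite_ Unsupported depth image for selected encoder is fallbacked to CV_8U.
```

View pics/m.png

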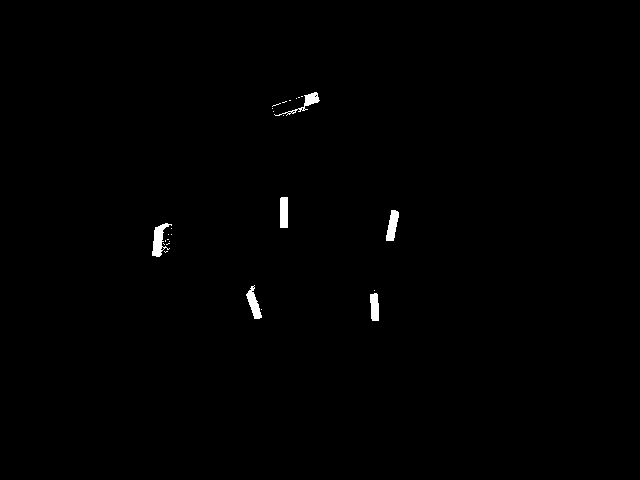

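Run:
```python
import cv2,numpy as np
im=cv2.imread('pics/raw_w2.png'); c=im[80:330,220:440]; cv2.imwrite('pics/c3.png',cv2.resize(c,None,fx=2.4,fy=2.4,interpolation=cv2.INTER_CUBIC))
h=cv2.cvtColor(im,cv2.COLOR_BGR2HSV)
for r in (200,210,225): print([tuple(map(int,h[r,u])) for u in range(274,296,2)])
for r in(215,230):print([tuple(map(int,h[r,u])) for u in range(380,404,2)])
print([tuple(map(int,h[104,u])) for u in range(270,322,4)])
it=cv2.imread('pics/raw_top0.png');h=cv2.cvtColor(it,cv2.COLOR_BGR2HSV)
for r in range(264,276):print([tuple(map(int,h[r,u])) for u in range(374,402,3)])
```

```text
[(19, 12, 175), (19, 12, 175), (19, 12, 175), (15, 188, 174), (15, 193, 176), (15, 192, 177), (15, 193, 176), (12, 169, 80), (15, 103, 84), (18, 25, 102), (18, 25, 102)]
[(17, 10, 178), (17, 10, 178), (20, 9, 178), (15, 185, 175), (15, 189, 177), (15, 191, 176), (14, 192, 177), (13, 161, 79), (16, 67, 92), (23, 20, 100), (25, 9, 174)]
[(30, 7, 178), (24, 7, 180), (30, 7, 179), (15, 182, 177), (15, 189, 177), (15, 189, 177), (15, 190, 177), (13, 143, 93), (30, 4, 177), (30, 6, 179), (25, 9, 179)]
[(19, 12, 166), (20, 14, 166), (19, 12, 166), (12, 160, 78), (12, 165, 79), (11, 183, 106), (14, 196, 177), (13, 196, 177), (13, 197, 176), (12, 200, 177), (17, 11, 165), (21, 25, 102)]
[(21, 10, 174), (13, 104, 105), (13, 163, 78), (12, 159, 77), (13, 196, 172), (14, 196, 176), (14, 196, 176), (13, 199, 176), (13, 36, 163), (19, 12, 166), (9, 23, 79), (9, 24, 75)]
[(13, 145, 86), (13, 149, 70), (4, 195, 141), (2, 201, 171), (2, 203, 170), (2, 203, 170), (2, 203, 171), (2, 203, 171), (2, 203, 172), (4, 190, 102), (6, 181, 72), (10, 152, 52), (11, 153, 50)]
[(15, 35, 72), (0, 6, 124), (0, 4, 1
[... 1000 characters left out ...]
10, 34, 68), (14, 174, 101), (14, 177, 104), (13, 182, 112), (13, 174, 116), (15, 173, 122), (14, 173, 121), (12, 60, 110), (31, 62, 127)]
[(170, 8, 93), (9, 29, 88), (11, 135, 64), (10, 149, 70), (10, 168, 85), (12, 179, 91), (14, 179, 100), (14, 170, 99), (10, 25, 121), (30, 57, 125)]
[(150, 3, 95), (9, 16, 112), (4, 21, 95), (4, 22, 92), (10, 53, 87), (10, 79, 77), (9, 110, 72), (10, 83, 74), (0, 4, 124), (31, 58, 127)]
[(0, 5, 100), (0, 6, 122), (0, 4, 121), (8, 9, 118), (5, 13, 115), (7, 21, 107), (7, 23, 100), (10, 22, 104), (0, 0, 125), (30, 61, 125)]
[(0, 2, 110), (0, 6, 123), (15, 4, 121), (0, 6, 120), (10, 6, 125), (10, 6, 125), (0, 6, 124), (0, 4, 122), (0, 4, 124), (26, 71, 125)]
```

View pics/c3.png

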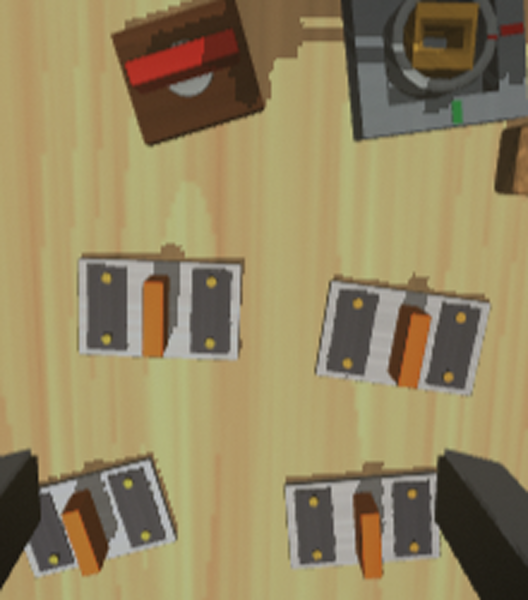

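```bash
cat >> h.py <<'E'
def orange(im):
    h=cv2.cvtColor(im,cv2.COLOR_BGR2HSV); return (h[...,0]>=7)&(h[...,0]<=17)&(h[...,1]>105)&(h[...,2]>50)
def red(im):
    h=cv2.cvtColor(im,cv2.COLOR_BGR2HSV); return ((h[...,0]<7)|(h[...,0]>174))&(h[...,1]>155)&(h[...,2]>50)
E
cat > f.py <<'E'
from h import *
G=dict(A=(.637,-.202,-.1),B=(.618,-.325,0),C=(.484,-.181,0),D=(.438,-.326,.25))
im=cv2.imread('pics/raw_w2.png'); 
o=orange(im)
for k,g in G.items(): print(k,np.round(fit('wrist',o,*g,BAR,r=30),4))
print('key',np.round(fit('wrist',red(im),.504,-.046,.2,KEY),4))
it=cv2.imread('pics/raw_top0.png')
for k,g in G.items(): print(k,np.round(fit('top',orange(it),*g,BAR,S=8,r=22),4))
print('key',np.round(fit('top',red(it),.504,-.046,.2,KEY,S=8,r=22),4))
E
python3 f.py
```

```text
Traceback (most recent call last):
  File "f.py", line 5, in <module>
    for k,g in G.items(): print(k,np.round(fit('wrist',o,*g,BAR,r=30),4))
                                           ~~~^^^^^^^^^^^^^^^^^^^^^^^
  File "h.py", line 50, in fit
    r_=minimize(cost,q0,method='Nelder-Mead',options=dict(initial_simplex=np.array([q0]+[np.array(q0)+d for d in np.diag([12,12,8])/(1+s)]),xatol=.02,fatol=1e-5,maxiter=300)); b=r_
  File "h.py", line 43, in cost
    pp=proj(n,boxpts(q[0]*1e-3,q[1]*1e-3,q[2]*.02,*dims))
  File "h.py", line 8, in proj
    m,R,t,f=cam(n); c=np.atleast_2d(P)@R.T+t
            ~~~^^^
  File "h.py", line 6, in cam
    m=bot.camera_model(n); R=cv2.Rodrigues(np.array(m['rvec'],float))[0]; return m,R,np.array(m['tvec'],float).ravel(),K(m)
ValueError: time passes only in moves, steps and waits
```

```bash
python3 - <<'E'
s=open('h.py').read()
s=s.replace("""def cam(n):
    m=bot.camera_model(n);""","""_C={}
def cam(n):
    if n not in _C: _C[n]=bot.camera_model(n)
    m=_C[n];""").replace("    im=bot.read_camera(n); \n","    _C.pop(n,None); cam(n); im=bot.read_camera(n)\n")
open('h.py','w').write(s)
E
python3 f.py
```

```text
A [ 0.6355 -0.2027 -6.0087  0.9103]
B [ 0.6165 -0.3274  5.8446  0.9183]
C [ 0.4828 -0.1851 -3.1181  0.9129]
D [ 0.4348 -0.3261 14.4025  0.9274]
key [ 0.503  -0.0466 16.6965  0.7144]
A [ 0.6378 -0.1988 -2.3301  0.7868]
B [ 0.6202 -0.3216  9.9863  0.7639]
C [ 0.4865 -0.1811  1.9975  0.7728]
D [ 0.4397 -0.322  16.5148  0.7755]
key [ 0.5071 -0.0455 16.4213  0.794 ]
```

```bash
python3 -c "
from h import *
go(.6365,-.202,.11,-5)"
```

```text
shift mm [-29.8 105.2 187.5] turn 5.3 cur yaw(tool y) 0.32 p [ 0.531  -0.1727  0.2974] q6 -0.39 t 4.15 F [-0.9  0.2  0.3] open 1.001
```

```bash
python3 -m creep '[[-0.015,0.05,0.05,5.3,0.6],[-0.03,0.105,0.1,5.3,0.6],[-0.03,0.105,0.16,5.3,0.6],[-0.03,0.105,0.187,5.3,0.6],[-0.03,0.105,0.187,5.3,0.6]]';python3 -m creep '[[0,0,0,0,0.6],[0,0,0,0,0.6]]';python3 -c "
from h import *
go(.6365,-.202,.11,-5)
im=shot('wrist','w3')
print(fit('wrist',orange(im),.6365,-.202,-.09,BAR,r=70))
"
```

```text
time: 4.78
eef_pos: [0.635, -0.2025, 0.1078]
orientation: [-2.314, -2.119, 0.003]
contact_force: [-0.0, -0.6, 1.1]
opening: 0.605
time: 5.03
eef_pos: [0.6373, -0.2032, 0.1128]
orientation: [2.314, 2.119, 0.003]
contact_force: [-0.7, 0.3, -0.0]
opening: 0.602
shift mm [ 1.2 -0.9  2.8] turn -0.0 cur yaw(tool y) -5.03 p [ 0.6373 -0.2032  0.1128] q6 -0.28 t 5.03 F [-0.7  0.3 -0. ] open 0.602
(np.float64(0.636109600009026), np.float64(-0.1990741321781467), np.float64(-7.23617023435633), np.float64(0.9316589783017256))
```

View pics/w3.png

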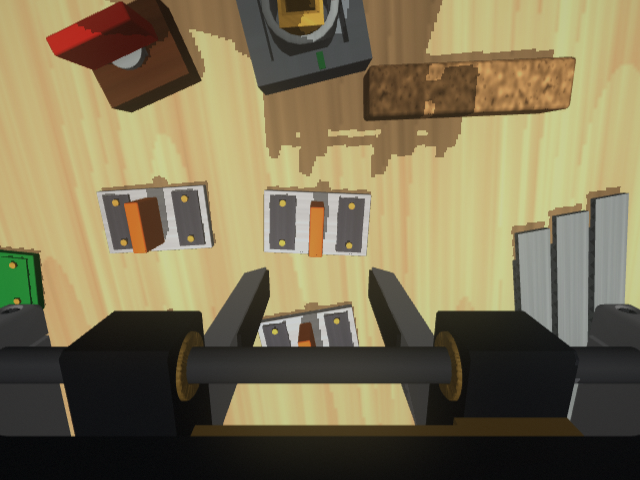

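```bash
python3 -c "
from h import *
print(unproj('wrist',[[264,189],[371,193],[366,256],[264,250],[316.3,222]],.008).round(4))
go(.636,-.2,.014,-7)"
```

```text
[[ 0.5909 -0.162   0.008 ]
 [ 0.6894 -0.1744  0.008 ]
 [ 0.6815 -0.2352  0.008 ]
 [ 0.5834 -0.2203  0.008 ]
 [ 0.6363 -0.1973  0.008 ]]
shift mm [ 3.1 -1.8 98.2] turn 2.0 cur yaw(tool y) -5.03 p [ 0.6372 -0.2032  0.1122] q6 -0.28 t 5.08 F [ 0.4 -0.   0.2] open 0.603
```

```bash
python3 -m creep '[[0.002,-0.001,0.04,2,0.5],[0.0045,-0.0016,0.075,2,0.5],[0.0045,-0.0016,0.098,2,0.5],[0.0045,-0.0016,0.098,2,0.5]]' 25; python3 -m creep '[[0,0,0,0,0.05],[0,0,0,0,0.05],[0,0,0,0,0.05],[0,0,0,0,0.05]]' 25; python3 -m creep '[[0,0,-0.04,0,0.05],[0,0,-0.08,0,0.05],[0,0,-0.12,0,0.05],[0,0,-0.12,0,0.05]]'; python3 -c "
from h import *
im=shot('wrist','w4');go(.5,.2,.2,0)"
```

```text
time: 5.58
eef_pos: [0.6349, -0.1981, 0.0112]
orientation: [-2.352, -2.08, 0.001]
contact_force: [0.3, 0.6, 0.3]
opening: 0.5
time: 6.08
eef_pos: [0.6355, -0.1984, 0.0122]
orientation: [2.353, 2.081, 0.0]
contact_force: [-0.8, 0.3, 3.1]
opening: 0.119
time: 6.58
eef_pos: [0.6365, -0.1987, 0.1348]
orientation: [2.35, 2.078, 0.004]
contact_force: [-0.3, 0.4, -3.1]
opening: 0.12
shift mm [ 378.7 -183.2  -68.3] turn -7.0 cur yaw(tool y) -7.03 p [ 0.6355 -0.1983  0.132 ] q6 -0.23 t 6.62 F [-0.2 -0.2 -4.6] open 0.118
```

View pics/w4.png

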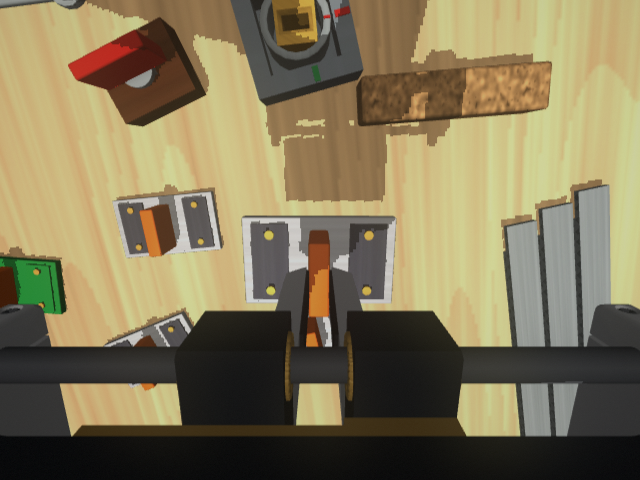

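```bash
python3 -c "
from h import *
p,R,s=pose()
print(((unproj('wrist',[[319.5,216],[319,302],[242,216],[396,217],[242,302],[394,303]],p[2]-.0042)-p)@R*1000).round(1))
c=np.array([[85,80],[720,105],[245,107],[400,112],[553,120]])/5+[120,180]
q=unproj('top',c,.022);print(q.round(4));d=q[0]-q[1];print(np.degrees(np.arctan2(-d[0],d[1])))
go(.57,.12,.25,-1)"
```

```text
[[ 30.1   1.    4.2]
 [-29.8   0.7   4.2]
 [ 30.1 -48.8   4.1]
 [ 29.5  50.3   4.2]
 [-29.8 -52.1   4.1]
 [-30.6  52.3   4.3]]
[[0.6475 0.4214 0.022 ]
 [0.6453 0.1175 0.022 ]
 [0.6368 0.3445 0.022 ]
 [0.6368 0.2705 0.022 ]
 [0.6353 0.1973 0.022 ]]
-0.41480451568327703
shift mm [ 307.9 -103.8 -118.2] turn -6.0 cur yaw(tool y) -7.03 p [ 0.6355 -0.1983  0.132 ] q6 -0.23 t 6.62 F [-0.2 -0.2 -4.6] open 0.118
```

```bash
python3 -m creep '[[0.03,-0.01,-0.05,-3,0.05],[0.09,-0.03,-0.09,-6,0.05],[0.15,-0.05,-0.118,-6,0.05],[0.21,-0.07,-0.118,-6,0.05],[0.26,-0.09,-0.118,-6,0.05]]'; python3 -m creep '[[0.048,-0.0135,0,0,0.05],[0.048,-0.0135,0,0,0.05],[0.048,-0.0135,0,0,0.05],[0.048,-0.0135,0,0,0.05]]'; python3 -c "
from h import *
go(.57,.12,.25,-1)
im=shot('wrist','w5')"
```

```text
time: 7.25
eef_pos: [0.5792, 0.0633, 0.2477]
orientation: [-2.24, -2.2, 0.003]
contact_force: [0.5, -0.3, -3.2]
opening: 0.11
time: 7.75
eef_pos: [0.5677, 0.1087, 0.2487]
orientation: [-2.242, -2.199, 0.002]
contact_force: [0.0, -0.5, -3.0]
opening: 0.114
shift mm [11.4  2.1 -1.3] turn -0.1 cur yaw(tool y) -1.11 p [0.5677 0.1087 0.2487] q6 0.15 t 7.75 F [ 0.  -0.5 -3. ] open 0.114
```

View pics/w5.png

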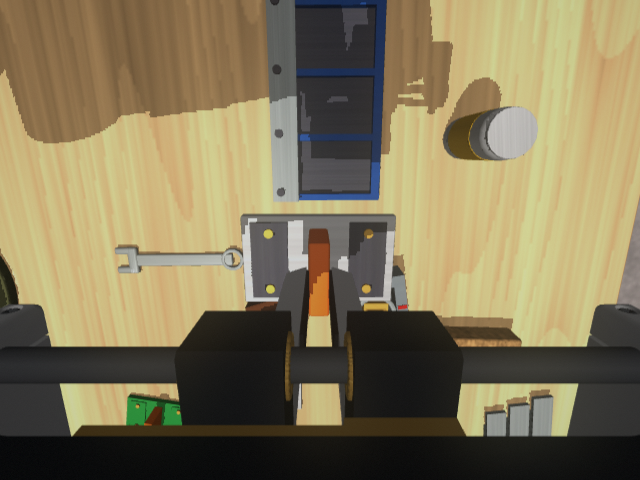

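```bash
python3 -c "
import cv2
im=cv2.imread('pics/raw_w5.png')[0:210,255:400]
cv2.imwrite('pics/c5.png',cv2.resize(im,None,fx=4,fy=4,interpolation=cv2.INTER_CUBIC)[240:840])
cv2.imwrite('pics/c5b.png',cv2.resize(im,None,fx=4,fy=4,interpolation=cv2.INTER_CUBIC)[0:400])"
```

```text
(no output)
```

View pics/c5.png

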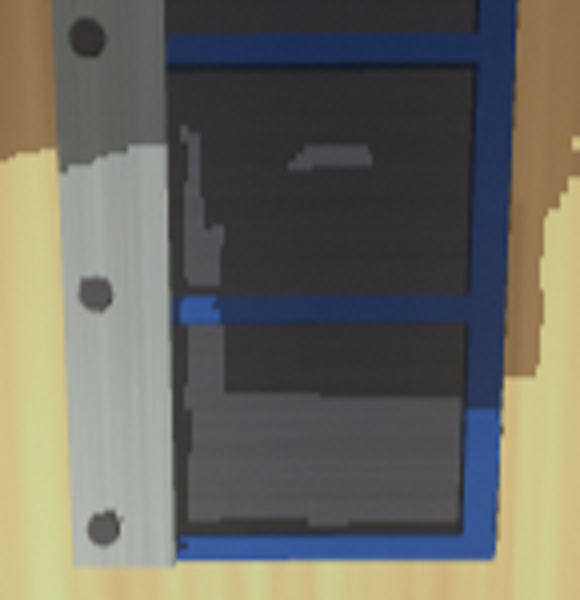

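View pics/c5b.png

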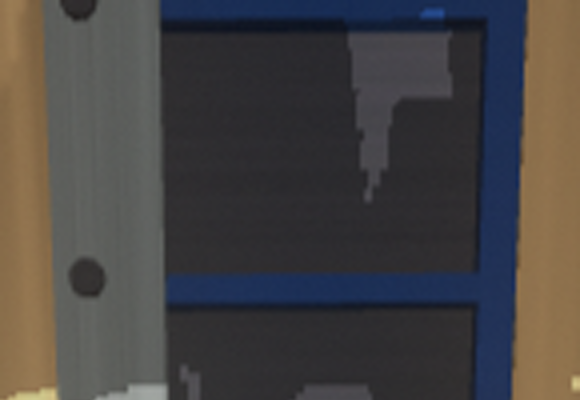

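```bash
cat > bedm.py <<'E'
from h import *
# recompute with camera pose at current (arm unmoved)
def I(a,off): a=np.array(a,float); return np.c_[255+(a[:,0]+.5)/4-.5,(a[:,1]+off+.5)/4-.5]
w=np.r_[I([[469,300],[462,535]],240),I([[487,30],[478,280]],0)]
W=unproj('wrist',w,.022);print('wall inner',W.round(4)); pf=np.polyfit(W[:,1],W[:,0],1);print(pf,np.degrees(np.arctan(-pf[0])))
D=unproj('wrist',np.r_[I([[200,310],[440,310],[200,49],[440,48]],240),I([[200,288],[440,288]],0),I([[350,537]],240),I([[350,557]],240)],.022);print('div',D.round(4))
L=unproj('wrist',np.r_[I([[175,540],[166,100]],240),I([[162,30]],0)],.035);print('lip edge',L.round(4))
E
python3 bedm.py
```

```text
wall inner [[0.6357 0.1986 0.022 ]
 [0.6349 0.126  0.022 ]
 [0.6381 0.3372 0.022 ]
 [0.6369 0.2723 0.022 ]]
[0.01523686 0.63283389] -0.8729404843865932
div [[0.5523 0.1973 0.022 ]
 [0.6268 0.1959 0.022 ]
 [0.5545 0.2714 0.022 ]
 [0.6257 0.2703 0.022 ]
 [0.5545 0.2717 0.022 ]
 [0.6257 0.2703 0.022 ]
 [0.5987 0.1261 0.022 ]
 [0.5987 0.1196 0.022 ]]
lip edge [[0.5429 0.1278 0.035 ]
 [0.5447 0.2553 0.035 ]
 [0.5464 0.3342 0.035 ]]
```

```bash
python3 -c "
from h import *
go(.5975,.1597,.08,-.9)"
```

```text
shift mm [ 51.6  29.  168.8] turn -0.2 cur yaw(tool y) -1.11 p [0.5677 0.1087 0.2488] q6 0.15 t 7.8 F [ 0.4 -0.4 -2.9] open 0.118
```

```bash
python3 -m creep '[[0.03,0.02,0.04,-0.2,0.05],[0.0515,0.029,0.09,-0.2,0.05],[0.0515,0.029,0.14,-0.2,0.05],[0.0515,0.029,0.169,-0.2,0.05],[0.0515,0.029,0.169,-0.2,0.05]]'; python3 -m creep '[[0,0,0,0,0.05],[0,0,0,0,0.05]]';python3 -c "
from h import *
go(.5975,.1597,.037,-.9)
im=shot('wrist','w6')"
```

```text
time: 8.43
eef_pos: [0.5964, 0.1598, 0.0783]
orientation: [-2.237, -2.202, 0.006]
contact_force: [-0.3, -0.0, -1.8]
opening: 0.119
time: 8.68
eef_pos: [0.5983, 0.1607, 0.0823]
orientation: [2.237, 2.204, 0.003]
contact_force: [0.1, -0.5, -2.6]
opening: 0.118
shift mm [-1.  -0.9 45.3] turn 0.0 cur yaw(tool y) -0.85 p [0.5983 0.1607 0.0823] q6 0.22 t 8.68 F [ 0.1 -0.5 -2.6] open 0.118
```

View pics/w6.png

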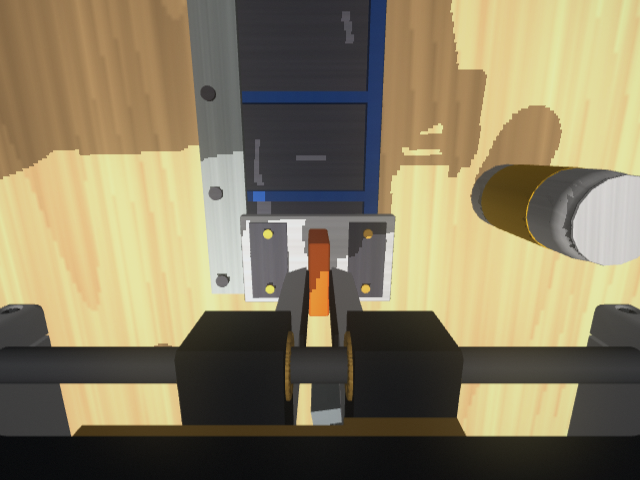

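```bash
python3 -c "
from h import *
print(unproj('wrist',[[366,150],[310,97],[310,196.5]],.022).round(4),unproj('wrist',[[239,150],[240,200]],.035).round(4))
"
```

```text
[[0.6362 0.2318 0.022 ]
 [0.5937 0.2706 0.022 ]
 [0.5922 0.1965 0.022 ]] [[0.541  0.2331 0.035 ]
 [0.5391 0.1962 0.035 ]]
```

```bash
python3 -m creep '[[-0.001,-0.001,0.02,0,0.05],[-0.001,-0.001,0.035,0,0.05],[-0.001,-0.001,0.044,0,0.05],[-0.001,-0.001,0.046,0,0.05],[-0.001,-0.001,0.047,0,0.05]]';python3 -m creep '[[0,0,0,0,0.05],[0,0,0,0,0.05]]'; python3 -c "
from h import *
go(.5975,.1597,.0345,-.9)
im=shot('wrist','w7',crop=(180,80,460,320),scale=2.5)
im=shot('scene','s7',crop=(320,150,500,280),scale=4)"
```

```text
time: 9.35
eef_pos: [0.5967, 0.1599, 0.0341]
orientation: [2.237, 2.205, 0.001]
contact_force: [-3.1, 0.1, 1.7]
opening: 0.12
time: 9.6
eef_pos: [0.5966, 0.1599, 0.034]
orientation: [2.237, 2.205, 0.001]
contact_force: [-1.5, 0.9, 2.0]
opening: 0.119
shift mm [-0.1  0.9 -0.5] turn 0.1 cur yaw(tool y) -0.83 p [0.5966 0.1599 0.034 ] q6 0.22 t 9.6 F [-1.5  0.9  2. ] open 0.119
```

View pics/w7.png

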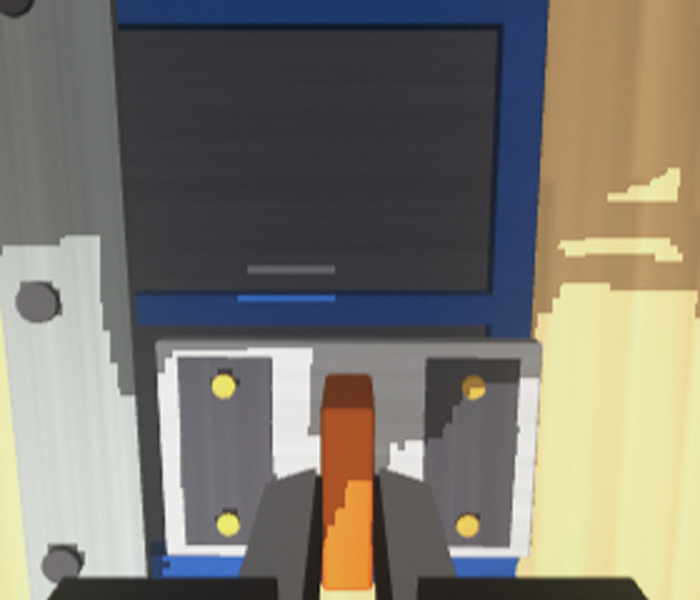

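View pics/s7.png

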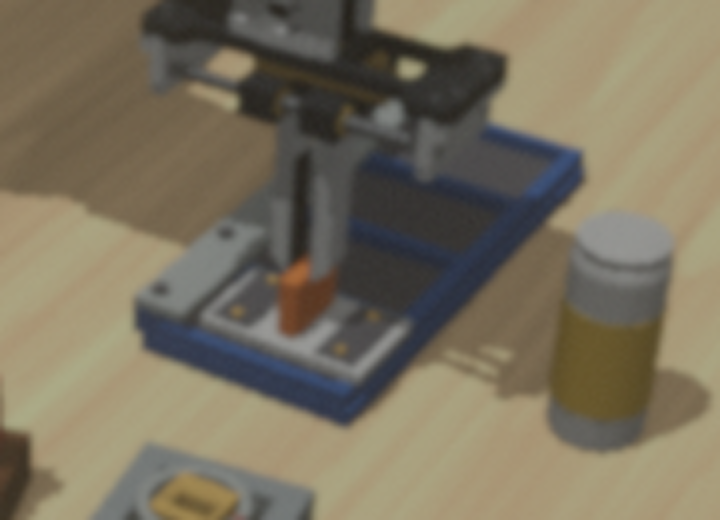

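```bash
python3 -m creep '[[0,0,0,0,0.24],[0,0,0,0,0.24],[0,0,0,0,0.24]]'; python3 -c "
from h import *
im=shot('wrist','w8',crop=(180,80,460,320),scale=2.5)
im=shot('scene','s8',crop=(320,150,500,280),scale=4)"
```

```text
time: 10.07
eef_pos: [0.5965, 0.1597, 0.0335]
orientation: [2.237, 2.205, 0.0]
contact_force: [-0.3, -0.4, 0.1]
opening: 0.237
```

View pics/w8.png

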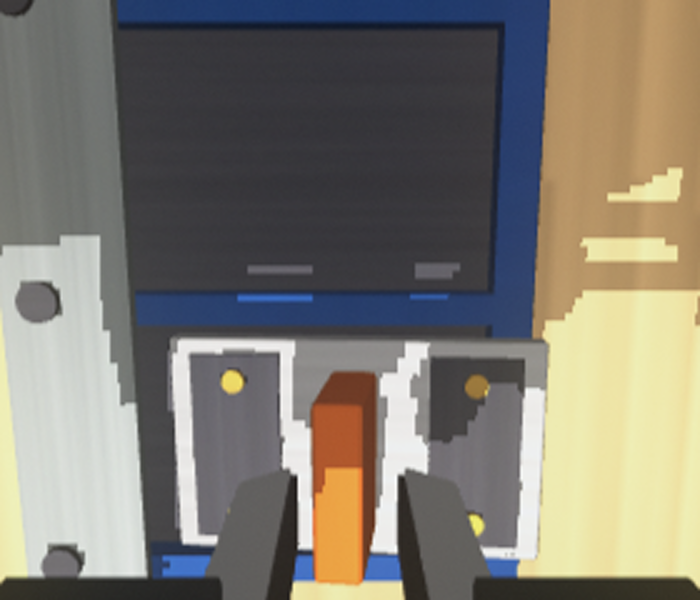

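View pics/s8.png

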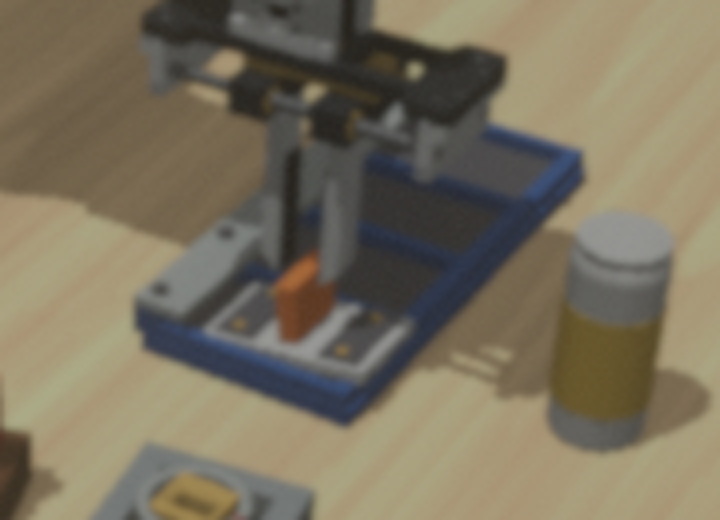

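```bash
python3 -m creep '[[0,-0.004,0,0,0.24],[0,-0.008,0,0,0.24],[0,-0.012,0,0,0.24],[0,-0.016,0,0,0.24],[0,-0.019,0,0,0.24]]'; python3 -m creep '[[0,0,0,0,0.24],[0,0,0,0,0.24]]';python3 -c "
from h import *
im=shot('wrist','w9',crop=(180,80,460,320),scale=2.5)
im=shot('scene','s9',crop=(320,150,500,280),scale=4)"
```

```text
time: 10.8
eef_pos: [0.5771, 0.1601, 0.0336]
orientation: [-2.237, -2.205, -0.0]
contact_force: [0.0, 0.1, -0.2]
opening: 0.241
time: 11.05
eef_pos: [0.5775, 0.1601, 0.0336]
orientation: [2.237, 2.205, 0.0]
contact_force: [-0.3, 0.4, -0.2]
opening: 0.237
```

View pics/w9.png

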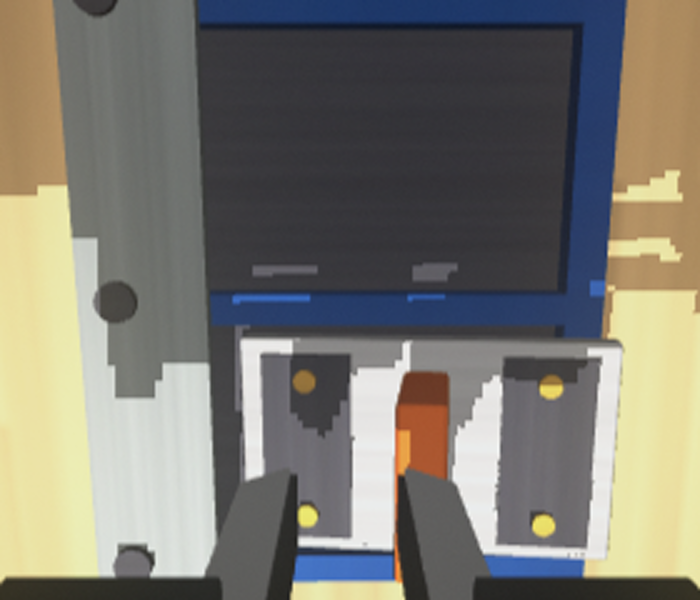

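View pics/s9.png

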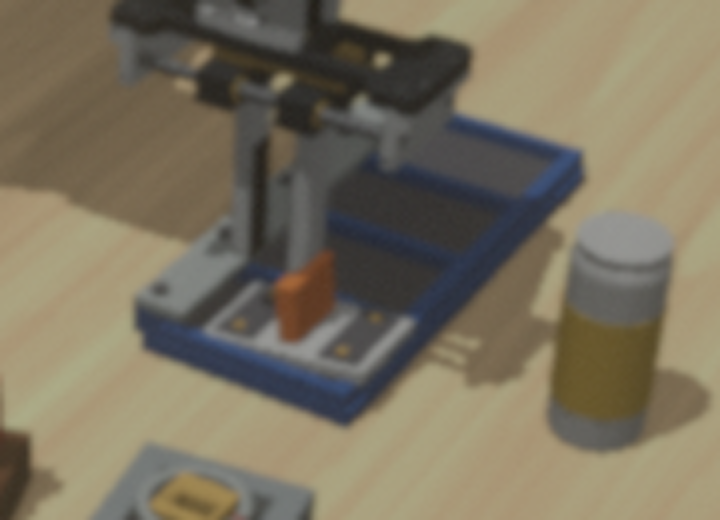

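```bash
python3 -c "
from h import *
im=shot('wrist','w10')
im=shot('scene','s10',crop=(360,190,440,260),scale=8)"
```

```text
(no output)
```

View pics/w10.png

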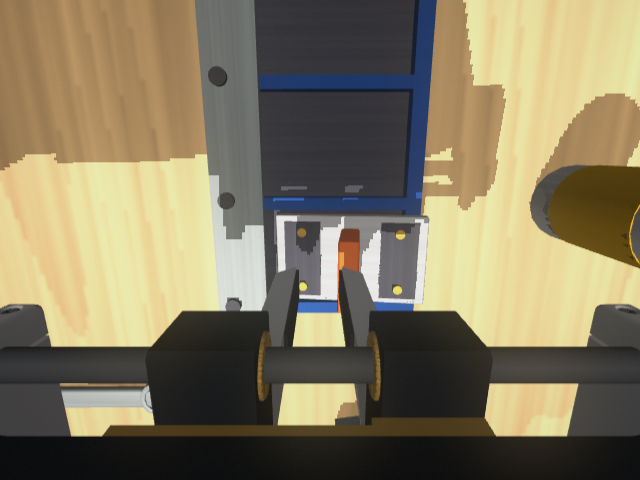

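View pics/s10.png

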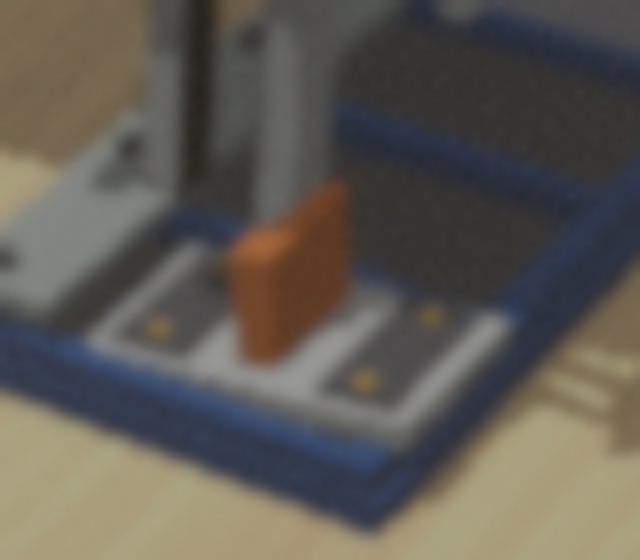

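```bash
python3 -c "
from h import *
p,R,s=pose()
for z in(.02,.025,.03):
  q=unproj('wrist',[[276,214],[428,216],[422,303]],z); print(z,q.round(4).tolist(), np.linalg.norm(q[0]-q[1]),np.linalg.norm(q[2]-q[1]))
tip=[[s_*.0113,x] for s_ in(-1,1) for x in (-.008,.008)]
for y in(-.0113,.0113):
  for x in(-.008,.008):
    for z in(0,-.028):
      print(y,x,z,proj('wrist',p+R@np.array([x,y,z])).round(0))
"
```

```text
0.02 [[0.5496, 0.1902, 0.02], [0.6515, 0.1873, 0.02], [0.6514, 0.124, 0.02]] 0.10196466701577152 0.06335539608913748
0.025 [[0.5502, 0.1911, 0.025], [0.6499, 0.1883, 0.025], [0.6498, 0.1263, 0.025]] 0.09967439677176179 0.061932344529150044
0.03 [[0.5509, 0.1919, 0.03], [0.6482, 0.1892, 0.03], [0.6481, 0.1287, 0.03]] 0.09738412652775218 0.060509292969162604
-0.0113 -0.008 0 [[301. 274.]]
-0.0113 -0.008 -0.028 [[299. 291.]]
-0.0113 0.008 0 [[301. 251.]]
-0.0113 0.008 -0.028 [[298. 265.]]
0.0113 -0.008 0 [[335. 274.]]
0.0113 -0.008 -0.028 [[338. 291.]]
0.0113 0.008 0 [[336. 251.]]
0.0113 0.008 -0.028 [[338. 265.]]
```

```bash
python3 -c "
from h import *
p,R,s=pose()
print(p,s['opening'])
q=unproj('wrist',[[340,230],[359,230],[338,238],[360,238],[340,300]],.060); print(((q-p)@R*1000).round(1))
im=shot('wrist','w11',crop=(250,190,450,340),scale=4)
print(fit('wrist',orange(im),.598,.158,-.01,(.012,.044,.024,.060)))"
```

```text
[0.57748778 0.16005759 0.03352724] 0.23681503497625925
[[ 27.8  12.1 -26.5]
 [ 27.8  22.6 -26.5]
 [ 23.2  11.  -26.5]
 [ 23.2  23.3 -26.5]
 [-14.3  12.7 -26.5]]
(np.float64(0.5943696611379078), np.float64(0.18632985898987459), np.float64(1.9424858636197795), np.float64(0.6936676846726475))
```

View pics/w11.png

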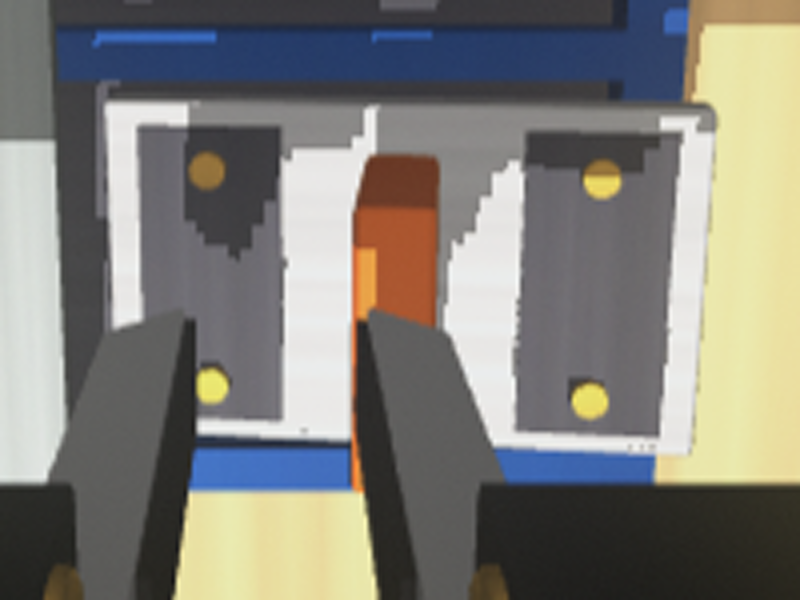

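```bash
python3 -m creep '[[0,0,-0.012,0,0.24],[0,0.01,-0.015,0,0.32],[0,0.0185,-0.015,0,0.32],[0,0.0185,-0.015,0,0.32],[0,0.0185,-0.015,0,0.32]]'; python3 -c "
from h import *
go(.596,.16,.01,-.9)
im=shot('wrist','w12',crop=(250,190,450,340),scale=4)
im=shot('scene','s12',crop=(360,190,440,260),scale=8)"
```

```text
time: 11.92
eef_pos: [0.5957, 0.1597, 0.0481]
orientation: [-2.237, -2.205, 0.001]
contact_force: [0.2, 0.2, -0.2]
opening: 0.32
shift mm [ 0.3  0.4 38.1] turn 0.1 cur yaw(tool y) -0.83 p [0.5957 0.1597 0.0481] q6 0.22 t 11.93 F [ 0.2  0.2 -0.2] open 0.32
```

View pics/w12.png

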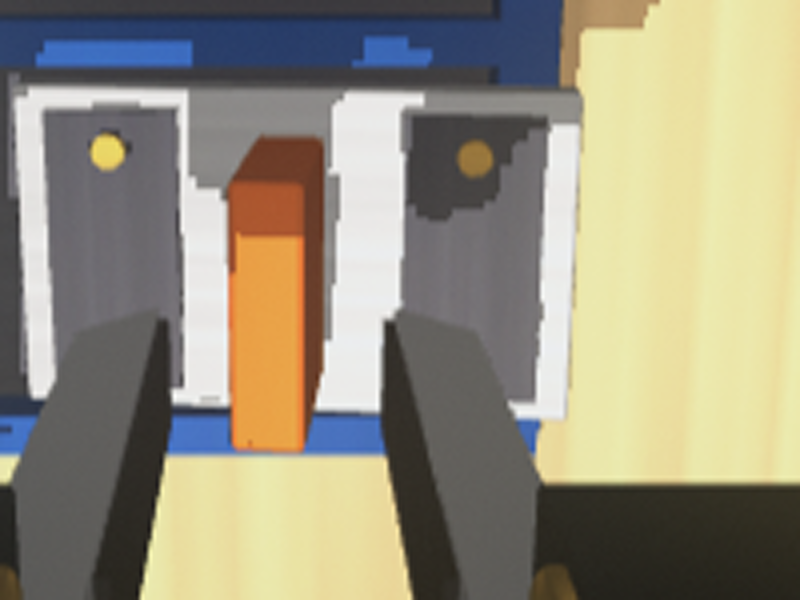

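View pics/s12.png

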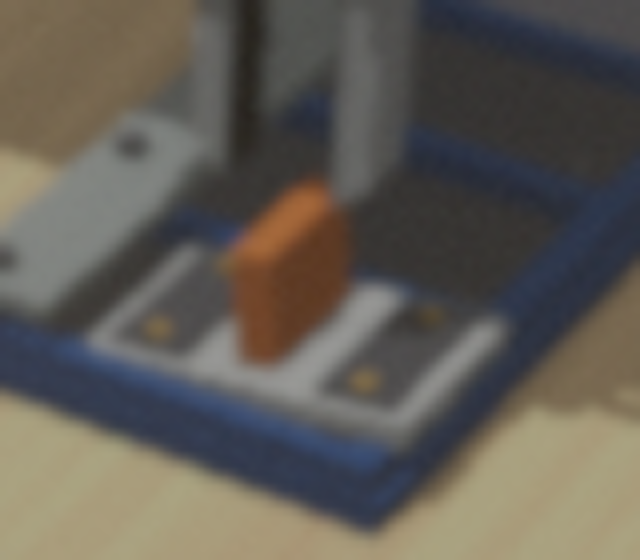

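```bash
python3 -m creep '[[0,-0.001,0.015,0,0.32],[0,-0.001,0.028,0,0.32],[0,-0.001,0.036,0,0.32],[0,-0.001,0.036,0,0.28],[0,-0.001,0.036,0,0.28]]'; python3 -m creep '[[0,-0.004,0,0,0.28],[0,-0.008,0,0,0.28],[0,-0.012,0,0,0.28],[0,-0.012,0,0,0.28]]';  python3 -c "
from h import *
go(.596,.16,.01,-.9)
im=shot('wrist','w13',crop=(250,190,450,340),scale=4)
im=shot('scene','s13',crop=(360,190,440,260),scale=8)"
```

```text
time: 12.65
eef_pos: [0.5951, 0.1599, 0.0128]
orientation: [2.237, 2.205, 0.001]
contact_force: [0.6, 0.3, 0.9]
opening: 0.283
time: 13.15
eef_pos: [0.5827, 0.16, 0.0127]
orientation: [-2.237, -2.205, -0.0]
contact_force: [-0.6, 0.0, -0.0]
opening: 0.281
shift mm [ 0.2 13.3  2.7] turn 0.1 cur yaw(tool y) -0.82 p [0.5827 0.16   0.0127] q6 0.22 t 13.15 F [-0.6  0.  -0. ] open 0.281
```

View pics/w13.png

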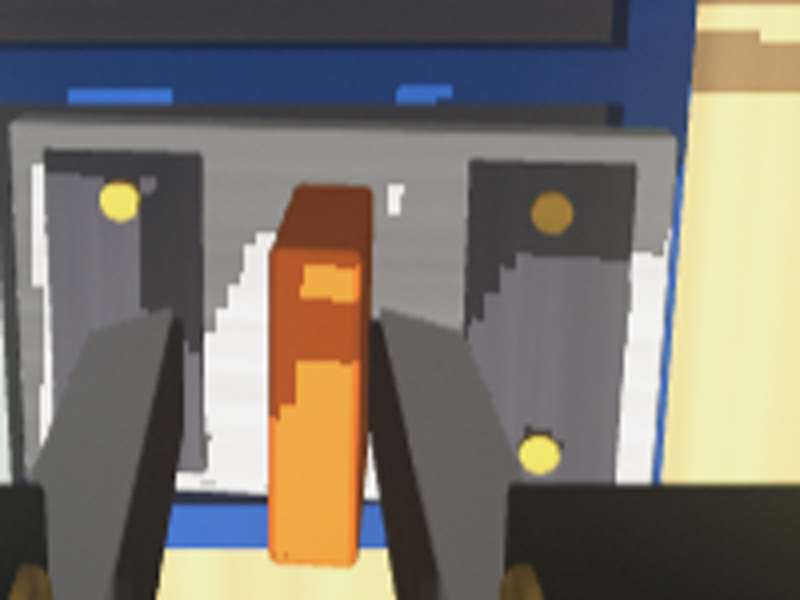

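View pics/s13.png

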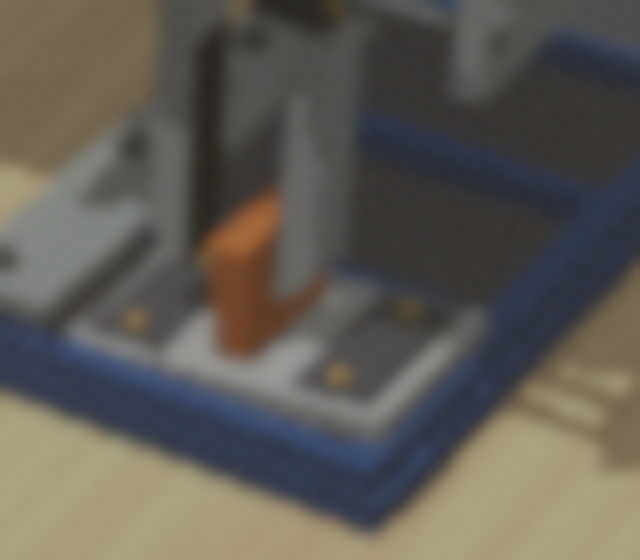

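```bash
python3 -m creep '[[0,-0.004,0,0,0.28],[0,-0.007,0,0,0.28],[0,-0.0085,0,0,0.28],[0,-0.0085,0,0,0.28],[0,-0.0085,0,0,0.28]]';  python3 -c "
from h import *
go(.596,.16,.01,-.9)
im=shot('wrist','w14',crop=(250,190,450,340),scale=4)
im=shot('scene','s14',crop=(360,190,440,260),scale=8)"
```

```text
time: 13.88
eef_pos: [0.5744, 0.1601, 0.0125]
orientation: [-2.237, -2.205, 0.0]
contact_force: [1.0, -0.3, 0.4]
opening: 0.28
shift mm [ 0.2 21.6  2.5] turn 0.1 cur yaw(tool y) -0.83 p [0.5744 0.1601 0.0125] q6 0.22 t 13.88 F [ 1.  -0.3  0.4] open 0.28
```

View pics/w14.png

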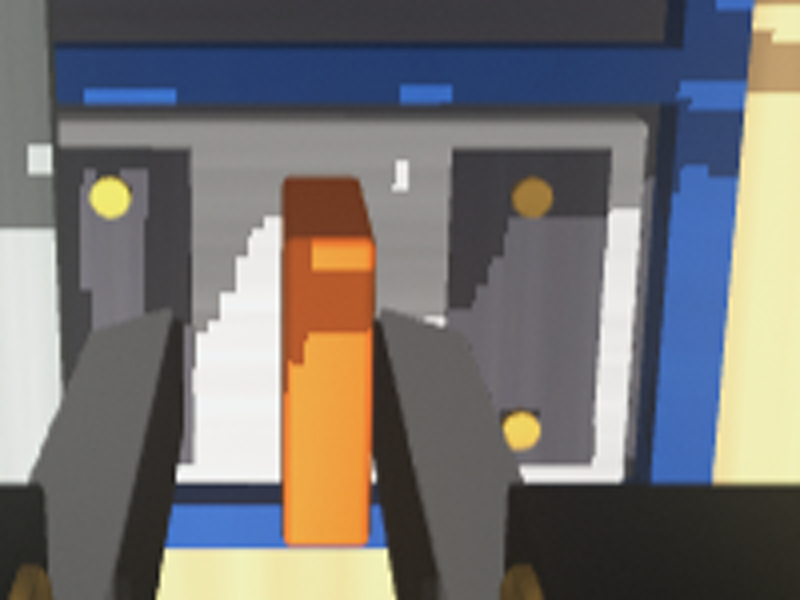

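View pics/s14.png

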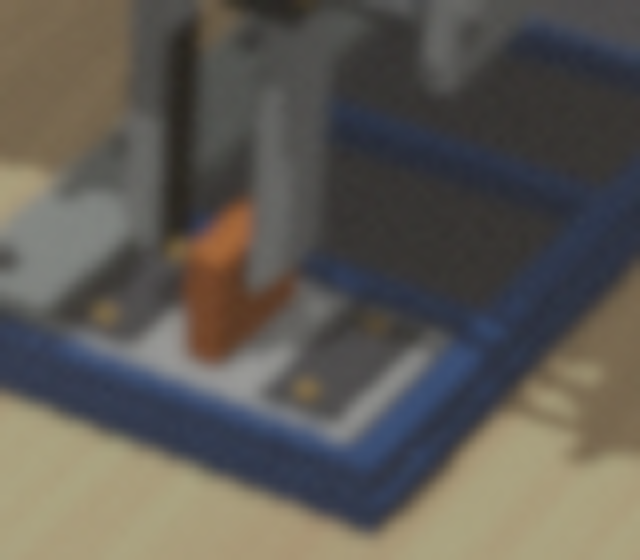

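```bash
python3 -m creep '[[0,0.004,0,0,0.28],[0,0.004,-0.03,0,0.3],[0,0.004,-0.08,0,0.4],[0,0.0,-0.14,0,0.6],[-0.05,0.0,-0.19,0,0.6]]'; python3 -m creep '[[-0.06,0,-0.03,0,0.6],[-0.12,0,-0.03,0,0.6],[-0.18,0,-0.03,0,0.6],[-0.24,0,-0.03,0,0.6],[-0.28,0,-0.03,0,0.6]]'; python3 -c "
from h import *
go(.483,-.182,.12,-2)"
```

```text
time: 14.6
eef_pos: [0.5739, 0.1171, 0.1994]
orientation: [2.233, 2.208, 0.003]
contact_force: [-0.1, -0.7, -0.1]
opening: 0.576
time: 15.22
eef_pos: [0.5694, -0.1667, 0.2268]
orientation: [2.239, 2.203, -0.0]
contact_force: [1.1, -0.4, -0.1]
opening: 0.605
shift mm [-16.6 -86.2 106.8] turn 1.1 cur yaw(tool y) -0.92 p [ 0.5694 -0.1667  0.2268] q6 -0.33 t 15.22 F [ 1.1 -0.4 -0.1] open 0.605
```

```bash
python3 -m creep '[[-0.008,-0.043,0.04,1,0.6],[-0.01,-0.083,0.09,1,0.6],[-0.01,-0.083,0.105,1,0.6],[-0.01,-0.083,0.105,1,0.6],[-0.01,-0.083,0.105,1,0.6]]'; python3 -c "
from h import *
go(.483,-.182,.12,-2)
im=shot('wrist','w20')
print(fit('wrist',orange(im),.4835,-.184,-.03,BAR,r=70))"
```

```text
time: 15.85
eef_pos: [0.4882, -0.1732, 0.1232]
orientation: [2.254, 2.185, 0.002]
contact_force: [-0.3, -0.2, 0.2]
opening: 0.6
shift mm [-9.  -5.   3.2] turn 0.2 cur yaw(tool y) -1.8 p [ 0.4882 -0.1732  0.1232] q6 -0.38 t 15.85 F [-0.3 -0.2  0.2] open 0.6
(np.float64(0.4847505798496419), np.float64(-0.1814852045531896), np.float64(-2.428159477993402), np.float64(0.9473896318006961))
```

View pics/w20.png

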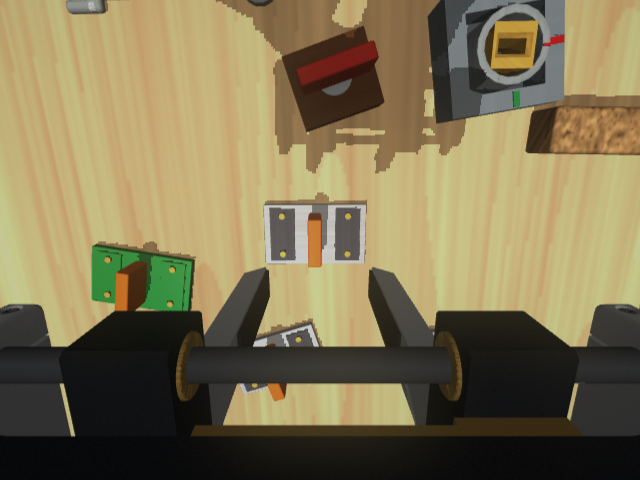

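```bash
python3 -c "
from h import *
print(unproj('wrist',[[264,202],[368,203],[367,265],[266,265]],.008).round(4),unproj('wrist',[[264,202],[368,203],[367,265],[266,265]],.008).mean(0))
go(.4845,-.181,-.01,-2.1)"
```

```text
[[ 0.4367 -0.1482  0.008 ]
 [ 0.5372 -0.1524  0.008 ]
 [ 0.5365 -0.2156  0.008 ]
 [ 0.4341 -0.2123  0.008 ]] [ 0.48615736 -0.18209983  0.008     ]
shift mm [ -7.9  -3.7 133.1] turn 0.3 cur yaw(tool y) -1.79 p [ 0.4881 -0.1731  0.1231] q6 -0.38 t 15.9 F [-0.5 -0.6 -1.3] open 0.598
```

```bash
python3 -m creep '[[-0.008,-0.003,0.05,0,0.5],[-0.008,-0.003,0.1,0,0.5],[-0.008,-0.003,0.125,0,0.5],[-0.008,-0.003,0.133,0,0.5],[-0.008,-0.003,0.133,0,0.5]]' 25; python3 -m creep '[[0,0,0,0,0.05],[0,0,0,0,0.05],[0,0,0,0,0.05],[0,0,0,0,0.05]]' 25; python3 -c "
from h import *
im=shot('scene','s21',crop=(180,220,380,360),scale=4)
go(.4845,-.181,-.01,-2.1)"
```

```text
time: 16.52
eef_pos: [0.4841, -0.181, -0.0105]
orientation: [2.256, 2.185, 0.001]
contact_force: [0.6, 1.3, 0.7]
opening: 0.503
time: 17.02
eef_pos: [0.4835, -0.1808, -0.011]
orientation: [2.256, 2.185, 0.0]
contact_force: [-1.7, 0.8, 2.8]
opening: 0.126
shift mm [-0.1  1.  -1. ] turn 0.3 cur yaw(tool y) -1.83 p [ 0.4835 -0.1808 -0.011 ] q6 -0.4 t 17.07 F [0.2 0.  2.4] open 0.123
```

View pics/s21.png

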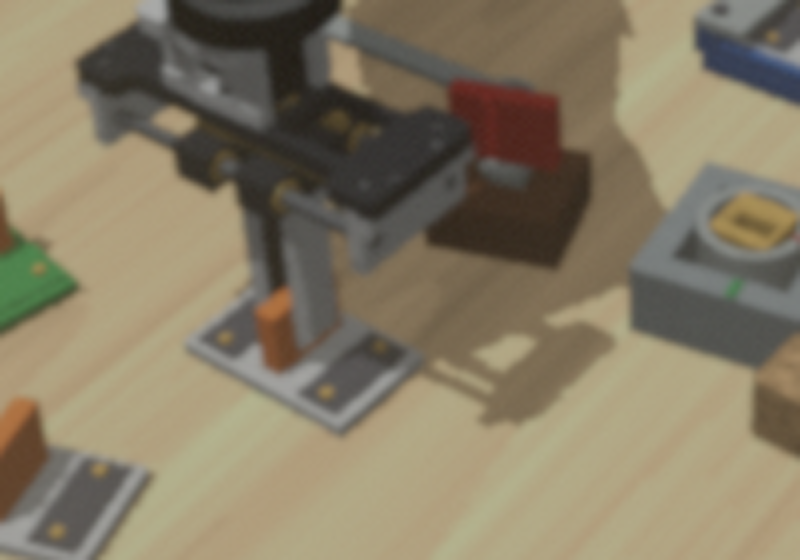

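```bash
python3 -m creep '[[0,0,-0.05,0,0.05],[0,0,-0.1,0,0.05],[0,0,-0.15,0,0.05],[0,0,-0.17,0,0.05],[0,0,-0.17,0,0.05]]'; python3 -c "
from h import *
im=shot('wrist','w22')
go(.5983,.2337,.16,-.9)"
```

```text
time: 17.7
eef_pos: [0.4837, -0.1809, 0.1596]
orientation: [2.255, 2.184, 0.001]
contact_force: [0.3, 0.1, -3.3]
opening: 0.125
shift mm [417.8 101.9  -1.8] turn -0.9 cur yaw(tool y) -1.83 p [ 0.4831 -0.1807  0.1581] q6 -0.4 t 17.75 F [-0.  -0.3 -1.9] open 0.125
```

View pics/w22.png

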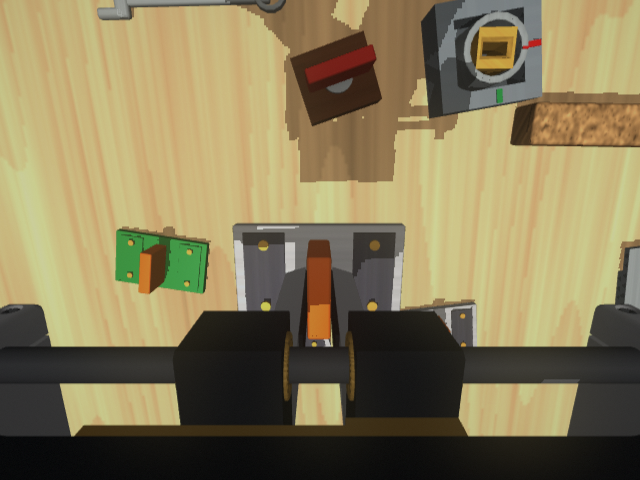

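```bash
python3 -c "
from h import *
p,R,s=pose()
print(((unproj('wrist',[[234,224],[405,224]],p[2]+.019)-p)@R*1000).round(1))"; python3 -m creep '[[0.05,0.01,0,-0.5,0.05],[0.11,0.025,0,-0.9,0.05],[0.17,0.04,0,-0.9,0.05],[0.23,0.055,0,-0.9,0.05],[0.29,0.07,0,-0.9,0.05]]'; python3 -m creep '[[0.06,0.015,0,0,0.05],[0.118,0.03,0.01,0,0.05],[0.128,0.032,0.03,0,0.05],[0.128,0.032,0.07,0,0.05],[0.128,0.032,0.08,0,0.05]]';  python3 -m creep '[[0,0,0,0,0.05],[0,0,0,0,0.05]]';python3 -c "
from h import *
go(.5983,.2337,.02,-.9)
im=shot('wrist','w23')"
```

```text
[[ 29.7 -48.5 -19. ]
 [ 29.7  50.  -19. ]]
time: 18.38
eef_pos: [0.5621, 0.1088, 0.1567]
orientation: [-2.238, -2.202, 0.004]
contact_force: [1.2, -0.9, -1.6]
opening: 0.125
time: 19.0
eef_pos: [0.5946, 0.2331, 0.0744]
orientation: [-2.238, -2.201, 0.01]
contact_force: [0.6, -0.2, -1.3]
opening: 0.129
time: 19.25
eef_pos: [0.5973, 0.2341, 0.0802]
orientation: [2.239, 2.202, 0.003]
contact_force: [0.6, 0.8, -2.1]
opening: 0.123
shift mm [-0.4  0.9 60.2] turn -0.1 cur yaw(tool y) -0.96 p [0.5973 0.2341 0.0802] q6 0.33 t 19.25 F [ 0.6  0.8 -2.1] open 0.123
```

View pics/w23.png

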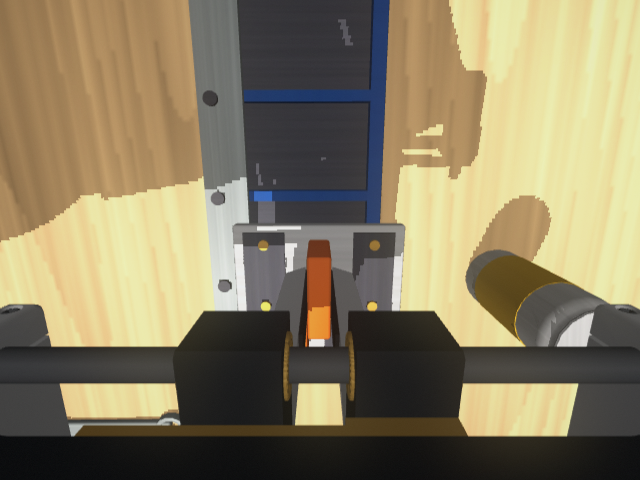

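```bash
python3 -m creep '[[0,0.001,0.03,0,0.05],[0,0.001,0.055,0,0.05],[0,0.001,0.065,0,0.05],[0,0.001,0.069,0,0.05],[0,0.001,0.07,0,0.05]]'; python3 -m creep '[[0,0,0,0,0.05],[0,0,0,0,0.05]]';python3 -c "
from h import *
go(.5983,.2337,.011,-.9)
im=shot('wrist','w24',crop=(180,80,460,320),scale=2.5)
im=shot('scene','s24',crop=(360,170,480,260),scale=6)"
```

```text
time: 19.92
eef_pos: [0.5985, 0.2346, 0.0107]
orientation: [2.239, 2.203, 0.003]
contact_force: [-5.6, -1.1, 9.5]
opening: 0.124
time: 20.18
eef_pos: [0.5985, 0.2346, 0.0108]
orientation: [2.238, 2.203, 0.004]
contact_force: [-4.9, 0.4, 7.0]
opening: 0.126
shift mm [-0.9 -0.2 -0.2] turn -0.0 cur yaw(tool y) -0.93 p [0.5985 0.2346 0.0108] q6 0.33 t 20.18 F [-4.9  0.4  7. ] open 0.126
```

View pics/w24.png

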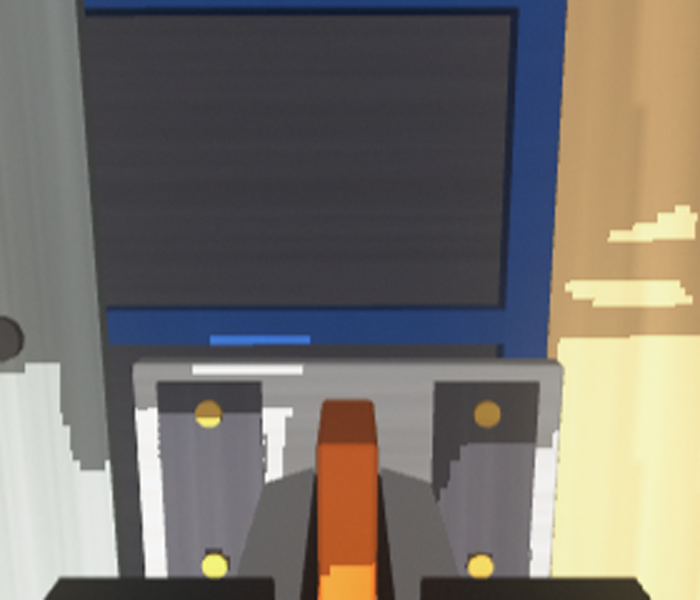

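View pics/s24.png

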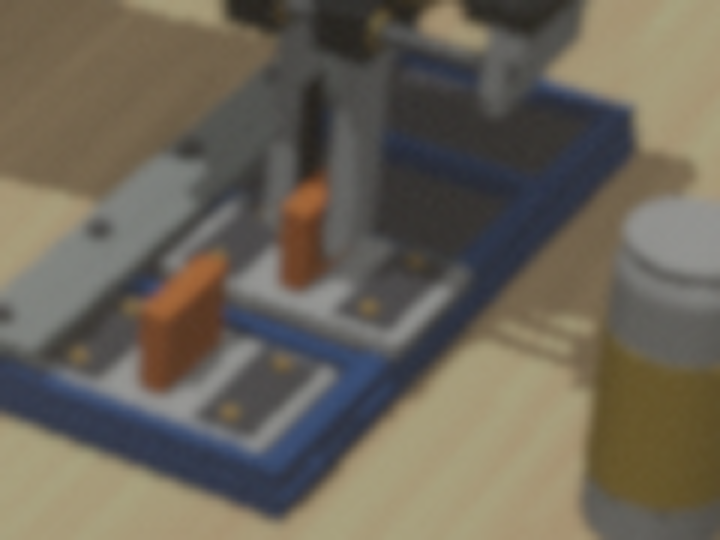

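```bash
python3 -m creep '[[0,0,0,0,0.28],[0,0,0,0,0.28],[0,0,0,0,0.28]]'; python3 -m creep '[[0,-0.005,0,0,0.28],[0,-0.009,0,0,0.28],[0,-0.013,0,0,0.28],[0,-0.017,0,0,0.28],[0,-0.02,0,0,0.28]]';python3 -m creep '[[0,-0.0025,0,0,0.28],[0,-0.0025,0,0,0.28],[0,-0.0025,0,0,0.28]]';python3 -c "
from h import *
go(.576,.2337,.011,-.9)
im=shot('wrist','w25',crop=(180,80,460,320),scale=2.5)
im=shot('scene','s25',crop=(360,170,480,260),scale=6)"
```

```text
time: 20.65
eef_pos: [0.5978, 0.2343, 0.0089]
orientation: [2.239, 2.203, 0.001]
contact_force: [1.0, 0.4, 0.8]
opening: 0.277
time: 21.28
eef_pos: [0.5774, 0.2347, 0.0088]
orientation: [2.239, 2.203, 0.0]
contact_force: [0.9, -0.7, -1.1]
opening: 0.285
time: 21.65
eef_pos: [0.5751, 0.2347, 0.0087]
orientation: [-2.239, -2.203, 0.0]
contact_force: [0.1, -1.0, -0.7]
opening: 0.282
shift mm [-1.   0.9 -2.3] turn -0.0 cur yaw(tool y) -0.93 p [0.5751 0.2347 0.0087] q6 0.34 t 21.65 F [ 0.1 -1.  -0.7] open 0.282
```

View pics/w25.png

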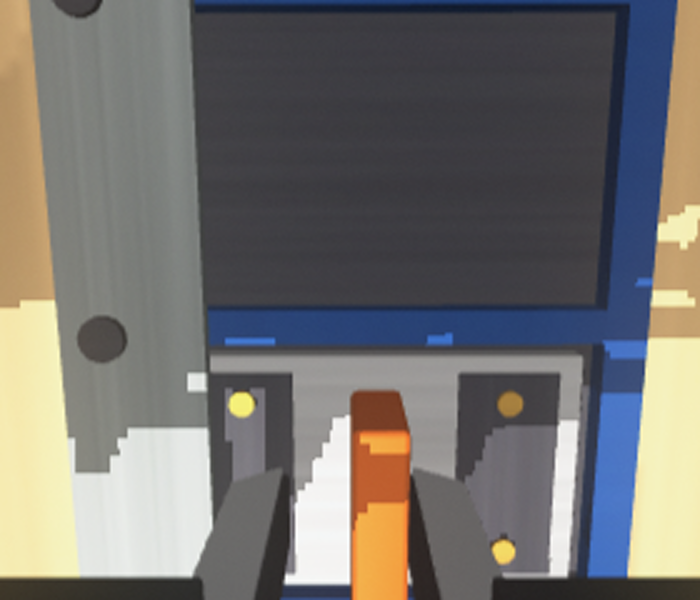

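View pics/s25.png

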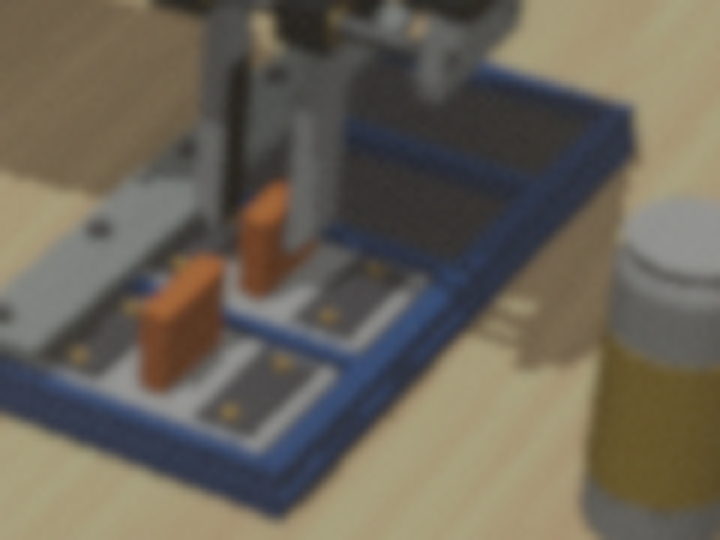

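```bash
python3 -m creep '[[0,0.004,0,0,0.28],[0,0.004,-0.035,0,0.3],[0,0.004,-0.09,0,0.4],[-0.03,0.0,-0.14,0,0.6],[-0.09,0.0,-0.15,0,0.6]]'; python3 -m creep '[[-0.06,0,0,-3,0.6],[-0.12,0,0,-6,0.6],[-0.18,0,0,-6,0.6],[-0.24,0,0,-6,0.6],[-0.3,0.01,0,-6,0.6]]';python3 -c "
from h import *
go(.617,-.319,.12,5.5)"
```

```text
time: 22.38
eef_pos: [0.5748, 0.1451, 0.1624]
orientation: [2.234, 2.204, 0.007]
contact_force: [-0.3, -1.1, 0.2]
opening: 0.57
time: 23.0
eef_pos: [0.5786, -0.1576, 0.1592]
orientation: [2.121, 2.317, 0.0]
contact_force: [0.5, -0.0, -0.7]
opening: 0.599
shift mm [-164.2   23.9   39.2] turn -0.4 cur yaw(tool y) 5.07 p [ 0.5786 -0.1576  0.1592] q6 -0.42 t 23.0 F [ 0.5 -0.  -0.7] open 0.599
```

```bash
python3 -m creep '[[-0.06,0.01,0,0,0.6],[-0.12,0.025,0.01,0,0.6],[-0.16,0.027,0.035,0,0.6],[-0.16,0.027,0.035,0,0.6],[-0.16,0.027,0.035,0,0.6]]';python3 -m creep '[[0,0,0,0,0.6]]';python3 -c "
from h import *
go(.617,-.319,.12,5.5)
im=shot('wrist','w30')
print(fit('wrist',orange(im),.617,-.323,.08,BAR,r=70))"
```

```text
time: 23.62
eef_pos: [0.62, -0.312, 0.1241]
orientation: [2.121, 2.318, 0.0]
contact_force: [-0.1, 0.1, 0.1]
opening: 0.601
time: 23.75
eef_pos: [0.6204, -0.3114, 0.1251]
orientation: [2.118, 2.318, 0.001]
contact_force: [0.2, -0.5, 0.3]
opening: 0.601
shift mm [-7.2 -4.1  5.1] turn -0.4 cur yaw(tool y) 5.14 p [ 0.6204 -0.3114  0.1251] q6 -0.61 t 23.75 F [ 0.2 -0.5  0.3] open 0.601
(np.float64(0.6176241906786877), np.float64(-0.32301654738687646), np.float64(5.23432717141466), np.float64(0.9379305153009373))
```

View pics/w30.png

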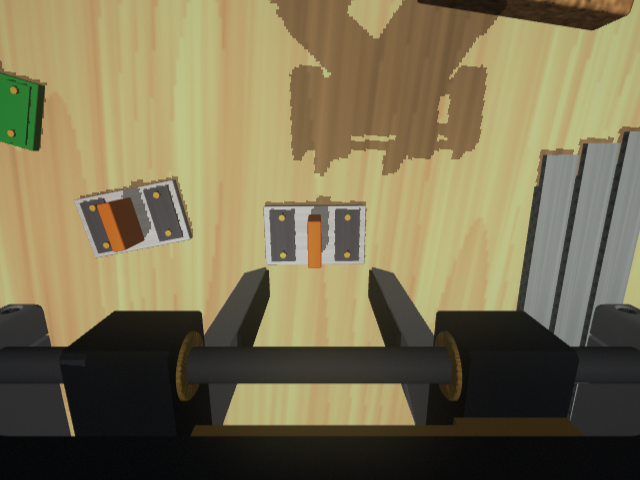

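```bash
python3 -c "
from h import *
print(unproj('wrist',[[264,203],[367,203],[366,265],[265,265]],.008).mean(0))
go(.617,-.3225,-.011,5.2)"
```

```text
[ 0.61846267 -0.32147963  0.008     ]
shift mm [-10.5  -4.5 136. ] turn -0.1 cur yaw(tool y) 5.15 p [ 0.6204 -0.3115  0.125 ] q6 -0.61 t 23.8 F [ 0.3 -0.4 -0.2] open 0.606
```

```bash
python3 -m creep '[[-0.01,-0.003,0.05,0,0.5],[-0.01,-0.003,0.1,0,0.5],[-0.01,-0.003,0.128,0,0.5],[-0.01,-0.003,0.135,0,0.5],[-0.01,-0.003,0.135,0,0.5]]' 25; python3 -m creep '[[0,0,0,0,0.05],[0,0,0,0,0.05],[0,0,0,0,0.05],[0,0,0,0,0.05]]' 25; python3 -c "
from h import *
go(.617,-.3225,-.011,5.2)"; python3 -m creep '[[0,0,-0.05,0,0.05],[0,0,-0.1,0,0.05],[0,0,-0.15,0,0.05],[0,0,-0.17,0,0.05],[0,0,-0.17,0,0.05]]'; python3 -c "
from h import *
im=shot('wrist','w32')
go(.59,.2,.16,-.9)"
```

```text
time: 24.42
eef_pos: [0.6184, -0.3225, -0.01]
orientation: [2.119, 2.317, 0.0]
contact_force: [0.9, 0.4, 1.1]
opening: 0.5
time: 24.92
eef_pos: [0.6178, -0.3227, -0.011]
orientation: [2.121, 2.317, 0.0]
contact_force: [0.1, 0.3, 1.9]
opening: 0.129
shift mm [ 0.3 -0.8 -0. ] turn -0.1 cur yaw(tool y) 5.07 p [ 0.6178 -0.3227 -0.011 ] q6 -0.62 t 24.93 F [0.1 0.3 1.9] open 0.129
time: 25.55
eef_pos: [0.6181, -0.3229, 0.1599]
orientation: [2.12, 2.316, 0.001]
contact_force: [0.7, -0.8, -3.4]
opening: 0.123
shift mm [522.9  18.8  -1.9] turn 6.0 cur yaw(tool y) 5.08 p [ 0.6176 -0.3225  0.158 ] q6 -0.62 t 25.6 F [ 0.2 -0.  -3.1] open 0.123
```

View pics/w32.png

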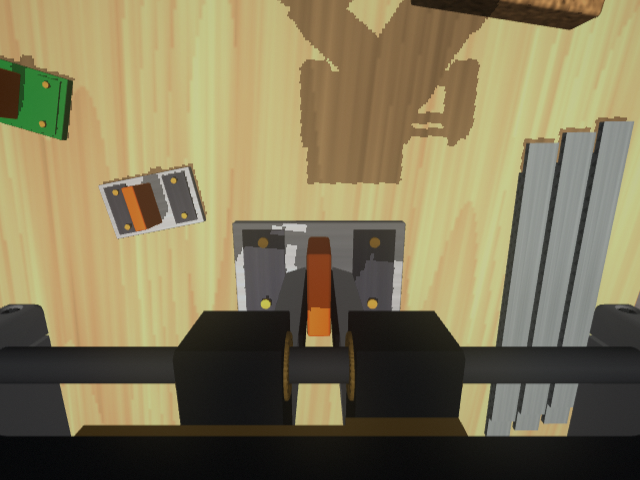

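```bash
python3 -c "
from h import *
p,R,s=pose()
print(((unproj('wrist',[[234,222],[405,222]],p[2]+.019)-p)@R*1000).round(1))
go(.5995,.3068,.16,-.9)"
```

```text
[[ 30.8 -48.7 -19. ]
 [ 30.8  49.7 -19. ]]
shift mm [628.4  37.7  -1.8] turn 6.0 cur yaw(tool y) 5.08 p [ 0.6176 -0.3225  0.158 ] q6 -0.62 t 25.6 F [ 0.2 -0.  -3.1] open 0.123
```

```bash
python3 -m creep '[[0.055,0.004,0,3,0.05],[0.115,0.008,0,6,0.05],[0.175,0.012,0,6,0.05],[0.235,0.015,0,6,0.05],[0.295,0.018,0,6,0.05]]'; python3 -c "
from h import *
go(.5995,.3068,.16,-.9)"
```

```text
time: 26.22
eef_pos: [0.6085, -0.0253, 0.1567]
orientation: [-2.238, -2.202, 0.003]
contact_force: [1.6, 0.7, -2.9]
opening: 0.129
shift mm [331.9 -14.4  -3.2] turn -0.0 cur yaw(tool y) -0.94 p [ 0.6085 -0.0253  0.1567] q6 -0.09 t 26.23 F [ 1.6  0.7 -2.9] open 0.129
```

```bash
python3 -m creep '[[0.06,-0.004,0,0,0.05],[0.12,-0.008,0,0,0.05],[0.18,-0.012,0,0,0.05],[0.24,-0.014,0,0,0.05],[0.3,-0.014,0,0,0.05]]'; python3 -m creep '[[0.03,0,0.02,0,0.05],[0.03,0,0.06,0,0.05],[0.03,0,0.08,0,0.05],[0.03,0,0.08,0,0.05],[0.03,0,0.08,0,0.05]]';python3 -c "
from h import *
go(.5995,.3068,.011,-.9)
im=shot('wrist','w33')"
```

```text
time: 26.85
eef_pos: [0.5995, 0.2747, 0.1566]
orientation: [-2.239, -2.203, 0.004]
contact_force: [1.1, -0.8, -2.7]
opening: 0.128
time: 27.48
eef_pos: [0.6017, 0.3028, 0.0801]
orientation: [2.24, 2.202, 0.003]
contact_force: [0.5, -0.1, -2.8]
opening: 0.124
shift mm [ 3.9 -2.4 69.1] turn -0.1 cur yaw(tool y) -0.97 p [0.6017 0.3028 0.0801] q6 0.43 t 27.48 F [ 0.5 -0.1 -2.8] open 0.124
```

View pics/w33.png

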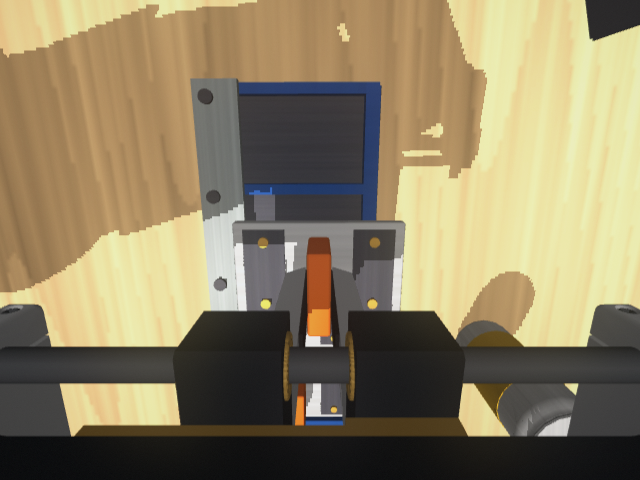

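```bash
python3 -c "
from h import *
print(unproj('wrist',[[310,188.5],[310,94],[364,140]],.022).round(4))"
python3 -m creep '[[0.004,-0.002,0.03,0,0.05],[0.004,-0.002,0.055,0,0.05],[0.004,-0.002,0.065,0,0.05],[0.004,-0.002,0.069,0,0.05],[0.004,-0.002,0.07,0,0.05]]'; python3 -m creep '[[0,0,0,0,0.05],[0,0,0,0,0.05]]';python3 -c "
from h import *
go(.5995,.3068,.011,-.9)
im=shot('wrist','w34',crop=(180,80,460,320),scale=2.5)
im=shot('scene','s34',crop=(360,170,480,260),scale=6)"
```

```text
[[0.5961 0.3452 0.022 ]
 [0.5977 0.4146 0.022 ]
 [0.6381 0.3813 0.022 ]]
time: 28.15
eef_pos: [0.5998, 0.3073, 0.0107]
orientation: [2.239, 2.203, 0.003]
contact_force: [-5.9, -2.3, 8.6]
opening: 0.125
time: 28.4
eef_pos: [0.5998, 0.3073, 0.0107]
orientation: [2.239, 2.203, 0.004]
contact_force: [-3.7, -2.3, 6.4]
opening: 0.125
shift mm [-0.5 -0.3 -0.3] turn -0.0 cur yaw(tool y) -0.93 p [0.5998 0.3073 0.0107] q6 0.44 t 28.4 F [-3.7 -2.3  6.4] open 0.125
```

View pics/w34.png

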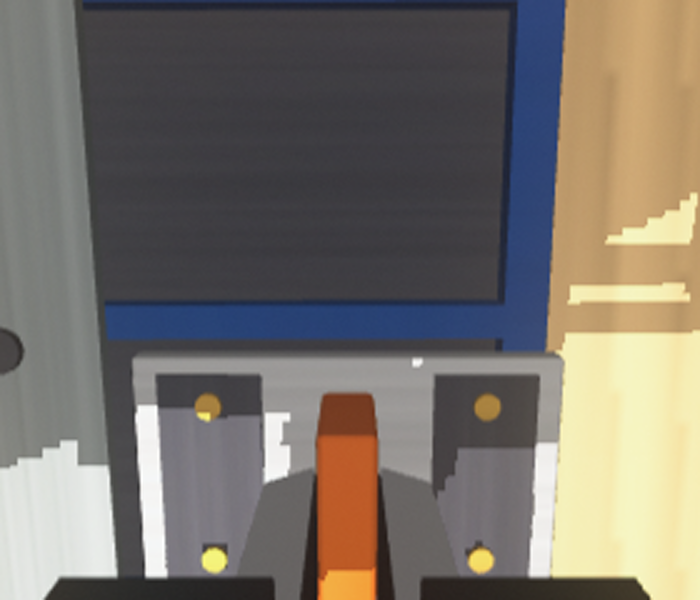

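View pics/s34.png

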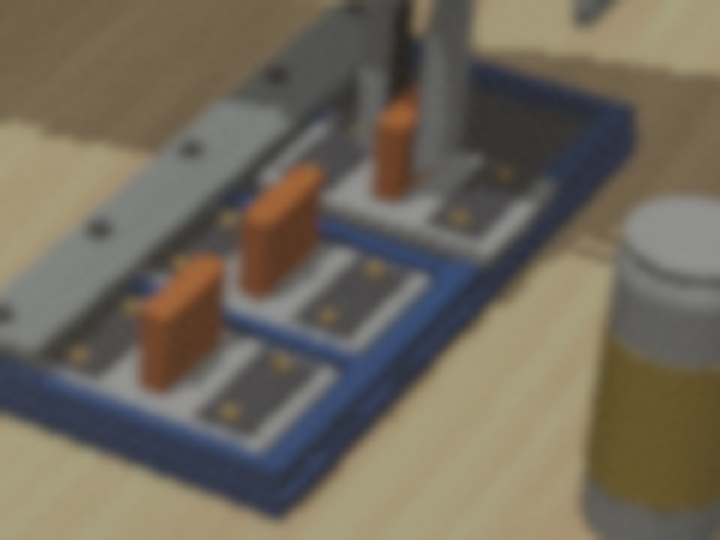

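```bash
python3 -m creep '[[0,0,0,0,0.28],[0,0,0,0,0.28],[0,0,0,0,0.28]]'; python3 -m creep '[[0,-0.005,0,0,0.28],[0,-0.009,0,0,0.28],[0,-0.013,0,0,0.28],[0,-0.017,0,0,0.28],[0,-0.02,0,0,0.28]]';python3 -m creep '[[0,-0.0025,0,0,0.28],[0,-0.0025,0,0,0.28],[0,-0.0025,0,0,0.28]]';python3 -c "
from h import *
go(.5773,.3075,.011,-.9)
im=shot('wrist','w35',crop=(180,80,460,320),scale=2.5)
im=shot('scene','s35',crop=(360,170,480,260),scale=6)"
```

```text
time: 28.88
eef_pos: [0.5991, 0.3071, 0.0088]
orientation: [2.239, 2.203, 0.001]
contact_force: [-0.4, 0.3, 0.4]
opening: 0.28
time: 29.5
eef_pos: [0.5788, 0.3073, 0.0088]
orientation: [2.239, 2.203, 0.0]
contact_force: [2.2, 0.3, 0.1]
opening: 0.279
time: 29.88
eef_pos: [0.5765, 0.3074, 0.0087]
orientation: [-2.239, -2.203, 0.0]
contact_force: [0.0, 0.4, 0.5]
opening: 0.277
shift mm [ 0.1  0.8 -2.3] turn -0.0 cur yaw(tool y) -0.93 p [0.5765 0.3074 0.0087] q6 0.45 t 29.88 F [0.  0.4 0.5] open 0.277
```

View pics/w35.png

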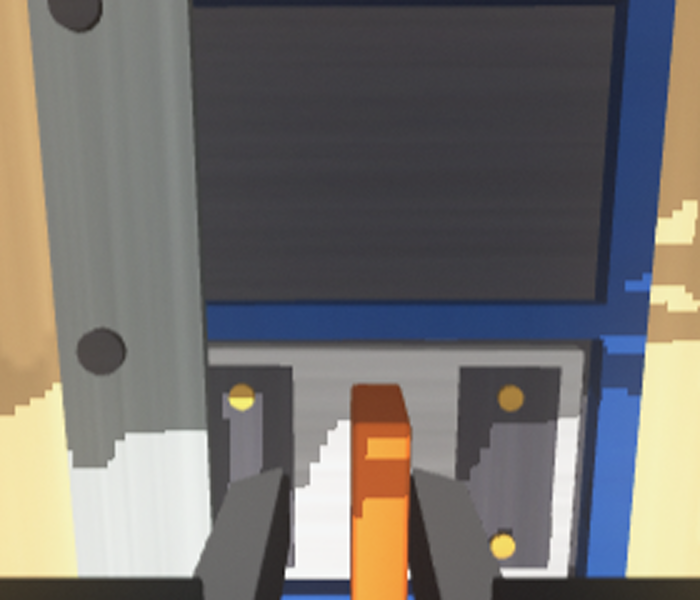

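View pics/s35.png

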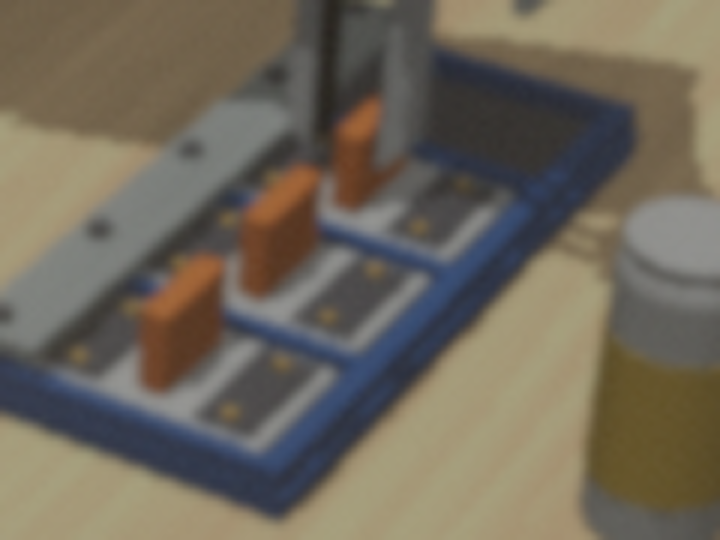

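Three plates are in. The next is plate D, near (0.437, -0.325) with yaw about 15°.

```bash
python3 -m creep '[[0,0.004,0,0,0.28],[0,0.004,-0.035,0,0.3],[0,0.004,-0.09,0,0.4],[-0.03,0.0,-0.14,0,0.6],[-0.09,0.0,-0.16,0,0.6]]'; python3 -m creep '[[-0.06,-0.01,0,-5,0.6],[-0.12,-0.02,0,-10,0.6],[-0.18,-0.03,0,-15,0.6],[-0.24,-0.04,0,-16,0.6],[-0.3,-0.05,0,-16,0.6]]';python3 -c "
from h import *
go(.437,-.318,.14,15)"
```

```text
time: 30.6
eef_pos: [0.5757, 0.2185, 0.1717]
orientation: [2.235, 2.205, 0.006]
contact_force: [0.9, 0.0, -0.6]
opening: 0.568
time: 31.22
eef_pos: [0.5198, -0.0831, 0.1688]
orientation: [1.91, 2.493, 0.0]
contact_force: [0.6, -1.4, 0.2]
opening: 0.6
shift mm [-205.3 -141.1   28.8] turn 0.1 cur yaw(tool y) 15.09 p [ 0.5198 -0.0831  0.1688] q6 -0.49 t 31.23 F [ 0.6 -1.4  0.2] open 0.6
```

```bash
python3 -m creep '[[-0.05,-0.035,0,0,0.6],[-0.1,-0.07,0,0,0.6],[-0.15,-0.105,0.01,0,0.6],[-0.198,-0.138,0.025,0,0.6],[-0.198,-0.138,0.025,0,0.6]]';python3 -m creep '[[0,0,0,0,0.6],[0,0,0,0,0.6]]';python3 -c "
from h import *
go(.437,-.318,.13,15)
im=shot('wrist','w40')
print(fit('wrist',orange(im),.437,-.323,.26,BAR,r=70))"
```

```text
time: 31.85
eef_pos: [0.4366, -0.3109, 0.1424]
orientation: [-1.915, -2.488, 0.0]
contact_force: [-0.4, 1.0, 0.3]
opening: 0.603
time: 32.1
eef_pos: [0.4391, -0.3073, 0.144]
orientation: [1.909, 2.494, 0.0]
contact_force: [-0.2, 0.2, 0.3]
opening: 0.6
shift mm [-9.8 -4.9 14. ] turn 0.2 cur yaw(tool y) 15.16 p [ 0.4391 -0.3073  0.144 ] q6 -0.94 t 32.1 F [-0.2  0.2  0.3] open 0.6
(np.float64(0.4376670140096471), np.float64(-0.3227343728726661), np.float64(15.315278608036241), np.float64(0.9433667216093994))
```

View pics/w40.png

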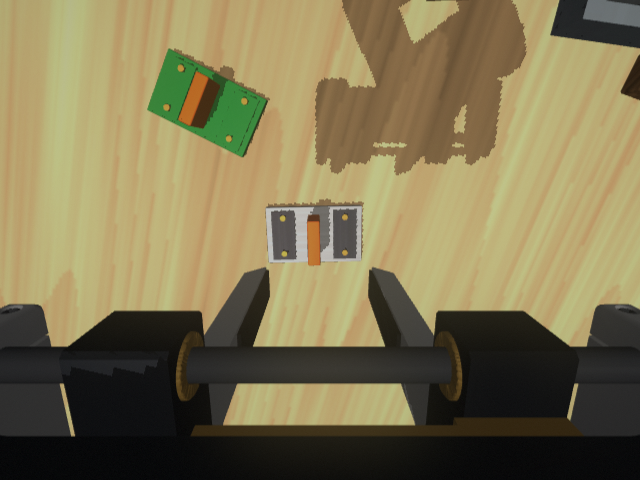

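```bash
python3 -c "
from h import *
print(unproj('wrist',[[266,206],[363,204],[362,262],[268,263]],.008).round(4).tolist())
print(unproj('wrist',[[266,206],[363,204],[362,262],[268,263]],.008).mean(0))
go(.4375,-.3222,-.011,15.8)"
```

```text
[[0.3823, -0.3059, 0.008], [0.4783, -0.2777, 0.008], [0.4957, -0.3381, 0.008], [0.3982, -0.3657, 0.008]]
[ 0.43862061 -0.32184416  0.008     ]
shift mm [-13.9  -5.6 154.9] turn -0.6 cur yaw(tool y) 15.17 p [ 0.4391 -0.3072  0.1439] q6 -0.94 t 32.15 F [ 1.  -0.3  1. ] open 0.602
```

```bash
python3 -m creep '[[-0.0135,-0.005,0.05,-0.6,0.5],[-0.0135,-0.005,0.1,-0.6,0.5],[-0.0135,-0.005,0.145,-0.6,0.5],[-0.0135,-0.005,0.154,-0.6,0.5],[-0.0135,-0.005,0.154,-0.6,0.5]]' 25; python3 -m creep '[[0,0,0,0,0.05],[0,0,0,0,0.05],[0,0,0,0,0.05],[0,0,0,0,0.05]]' 25; python3 -c "
from h import *
go(.4375,-.3225,-.011,5.2)"; python3 -m creep '[[0,0,-0.05,0,0.05],[0,0,-0.1,0,0.05],[0,0,-0.15,0,0.05],[0,0,-0.17,0,0.05],[0,0,-0.17,0,0.05]]'; python3 -c "
from h import *
im=shot('wrist','w42')
go(.59,.2,.16,-.9)"
```

```text
time: 32.78
eef_pos: [0.4378, -0.3224, -0.0095]
orientation: [1.896, 2.504, -0.0]
contact_force: [0.2, 0.2, -0.0]
opening: 0.503
time: 33.28
eef_pos: [0.4373, -0.3226, -0.0101]
orientation: [1.897, 2.503, 0.0]
contact_force: [-0.8, 0.9, 4.7]
opening: 0.126
shift mm [0.1 0.2 0.9] turn 10.5 cur yaw(tool y) 15.67 p [ 0.4373 -0.3226 -0.0101] q6 -0.98 t 33.27 F [-0.8  0.9  4.7] open 0.126
time: 33.9
eef_pos: [0.4374, -0.3227, 0.1604]
orientation: [1.897, 2.502, -0.0]
contact_force: [0.7, 0.2, -2.9]
opening: 0.126
shift mm [461.6 288.5  -1. ] turn 16.6 cur yaw(tool y) 15.67 p [ 0.4369 -0.3223  0.1589] q6 -0.98 t 33.95 F [-0.   0.1 -3.2] open 0.127
```

View pics/w42.png

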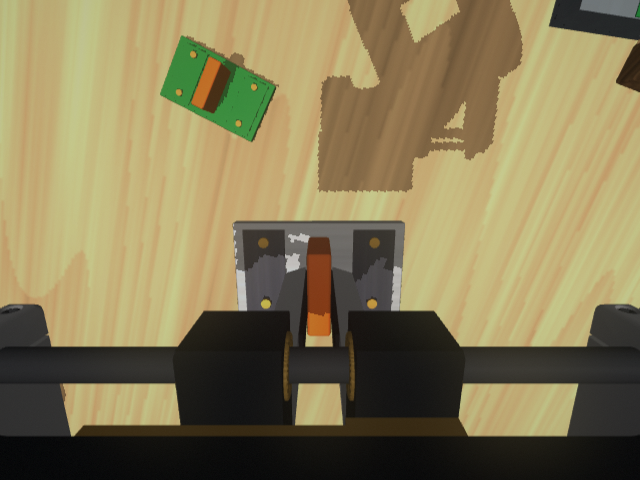

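```bash
python3 -m creep '[[0.04,0.028,-0.005,5,0.05],[0.09,0.06,-0.005,10,0.05],[0.14,0.09,-0.005,16.6,0.05],[0.19,0.12,-0.005,16.6,0.05],[0.24,0.15,-0.005,16.6,0.05]]'; python3 -c "
from h import *
go(.6006,.3808,.16,-.9)"
```

```text
time: 34.58
eef_pos: [0.5162, -0.0489, 0.1627]
orientation: [-2.238, -2.202, 0.003]
contact_force: [1.1, -0.3, -3.5]
opening: 0.125
shift mm [431.   77.3   2.6] turn -0.0 cur yaw(tool y) -0.94 p [ 0.5162 -0.0489  0.1627] q6 -0.15 t 34.58 F [ 1.1 -0.3 -3.5] open 0.125
```

```bash
python3 -m creep '[[0.06,0.012,0,0,0.05],[0.12,0.024,0,0,0.05],[0.18,0.036,0,0,0.05],[0.24,0.048,0,0,0.05],[0.3,0.06,0,0,0.05]]'; python3 -m creep '[[0.06,0.01,0,0,0.05],[0.12,0.017,0.02,0,0.05],[0.125,0.018,0.06,0,0.05],[0.125,0.018,0.08,0,0.05],[0.125,0.018,0.08,0,0.05]]';python3 -m creep '[[0,0,0,0,0.05],[0,0,0,0,0.05]]';python3 -c "
from h import *
go(.6006,.3808,.012,-.9)
im=shot('wrist','w43')"
```

```text
time: 35.2
eef_pos: [0.5811, 0.2499, 0.1622]
orientation: [-2.239, -2.203, 0.004]
contact_force: [1.8, -0.5, -2.6]
opening: 0.129
time: 35.83
eef_pos: [0.6009, 0.3715, 0.0823]
orientation: [-2.24, -2.202, 0.006]
contact_force: [-0.5, 0.5, -2.1]
opening: 0.127
time: 36.08
eef_pos: [0.6024, 0.3726, 0.0863]
orientation: [2.24, 2.202, 0.004]
contact_force: [0.6, -0.6, -3.2]
opening: 0.126
shift mm [ 8.1 -2.1 74.3] turn -0.1 cur yaw(tool y) -0.97 p [0.6024 0.3726 0.0863] q6 0.52 t 36.08 F [ 0.6 -0.6 -3.2] open 0.126
```

View pics/w43.png

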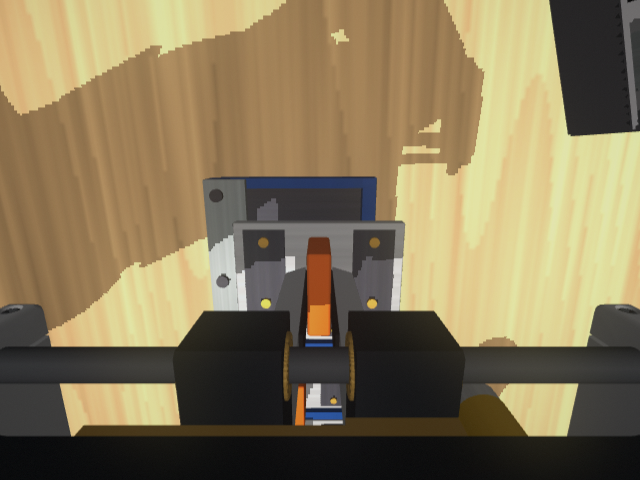

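```bash
python3 -m creep '[[0.008,-0.0015,0.03,0,0.05],[0.008,-0.0015,0.055,0,0.05],[0.008,-0.0015,0.068,0,0.05],[0.008,-0.0015,0.073,0,0.05],[0.008,-0.0015,0.075,0,0.05]]'; python3 -m creep '[[0,0,0,0,0.05],[0,0,0,0,0.05]]';python3 -c "
from h import *
go(.6006,.3808,.012,-.9)
im=shot('wrist','w44',crop=(180,80,460,320),scale=2.5)
im=shot('scene','s44',crop=(360,170,480,260),scale=6)"
```

```text
time: 36.75
eef_pos: [0.6009, 0.3812, 0.0116]
orientation: [2.239, 2.203, 0.003]
contact_force: [-6.2, -2.2, 11.0]
opening: 0.128
time: 37.0
eef_pos: [0.601, 0.3812, 0.0117]
orientation: [2.239, 2.203, 0.004]
contact_force: [-3.4, -1.7, 6.8]
opening: 0.124
shift mm [-0.4 -0.4 -0.3] turn -0.0 cur yaw(tool y) -0.93 p [0.601  0.3812 0.0117] q6 0.53 t 37.0 F [-3.4 -1.7  6.8] open 0.124
```

View pics/w44.png

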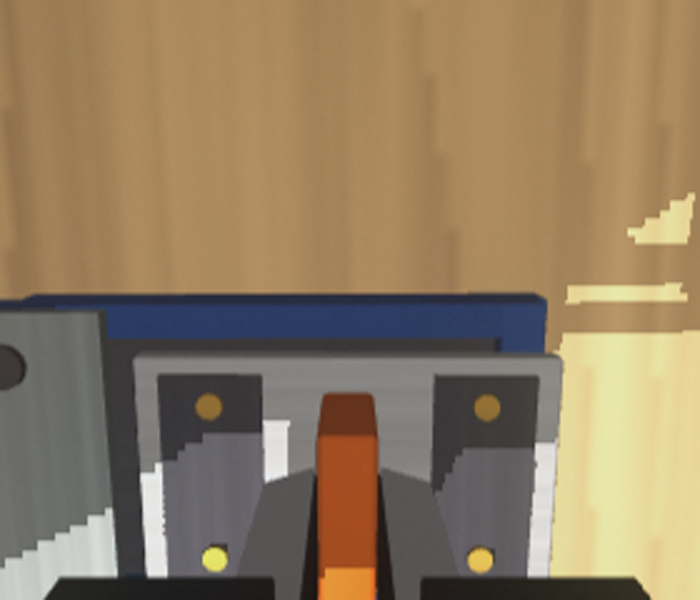

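View pics/s44.png

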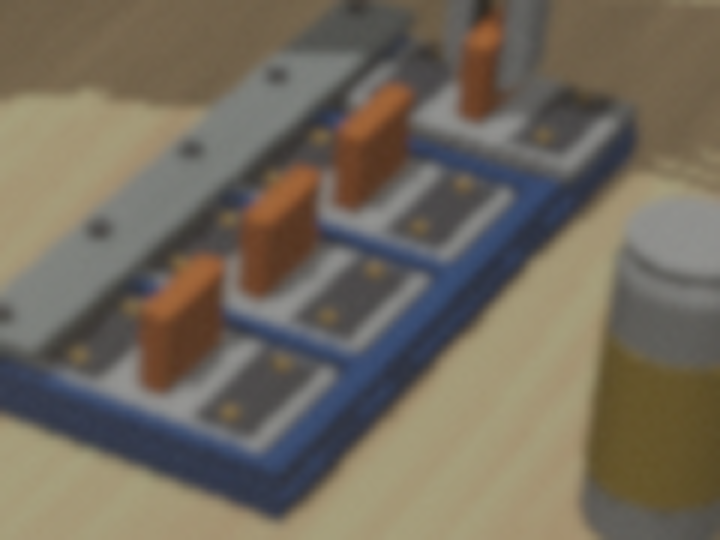

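```bash
python3 -m creep '[[0,0,0,0,0.28],[0,0,0,0,0.28],[0,0,0,0,0.28]]'; python3 -m creep '[[0,-0.005,0,0,0.28],[0,-0.009,0,0,0.28],[0,-0.013,0,0,0.28],[0,-0.017,0,0,0.28],[0,-0.02,0,0,0.28]]';python3 -m creep '[[0,-0.0025,0,0,0.28],[0,-0.0025,0,0,0.28],[0,-0.0025,0,0,0.28]]';python3 -c "
from h import *
go(.5784,.3815,.011,-.9)
im=shot('wrist','w45',crop=(180,80,460,320),scale=2.5)
im=shot('scene','s45',crop=(360,170,480,260),scale=6)"
```

```text
time: 37.48
eef_pos: [0.6004, 0.3809, 0.0096]
orientation: [2.239, 2.203, 0.001]
contact_force: [0.0, -0.4, -0.8]
opening: 0.279
time: 38.1
eef_pos: [0.5799, 0.3812, 0.0095]
orientation: [2.239, 2.203, 0.0]
contact_force: [1.2, -0.1, -1.2]
opening: 0.281
time: 38.48
eef_pos: [0.5777, 0.3812, 0.0095]
orientation: [-2.239, -2.203, 0.0]
contact_force: [0.2, -0.2, -0.3]
opening: 0.282
shift mm [ 0.3  0.7 -1.5] turn -0.0 cur yaw(tool y) -0.93 p [0.5777 0.3812 0.0095] q6 0.55 t 38.48 F [ 0.2 -0.2 -0.3] open 0.282
```

View pics/w45.png

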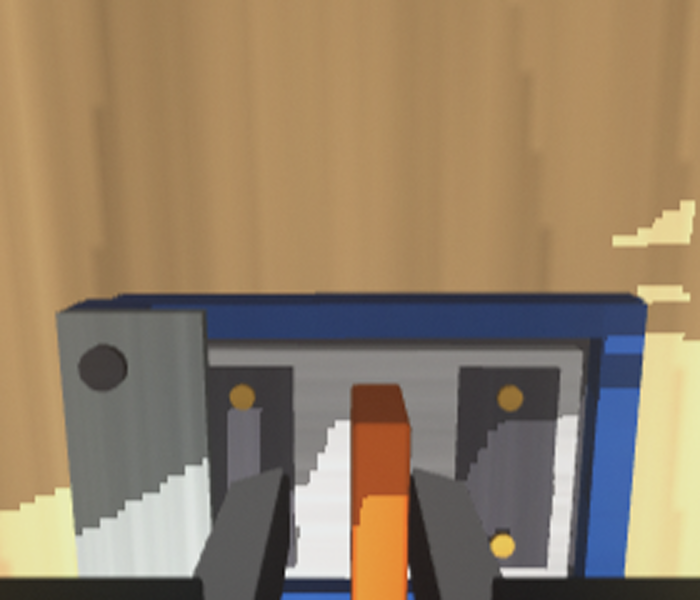

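View pics/s45.png

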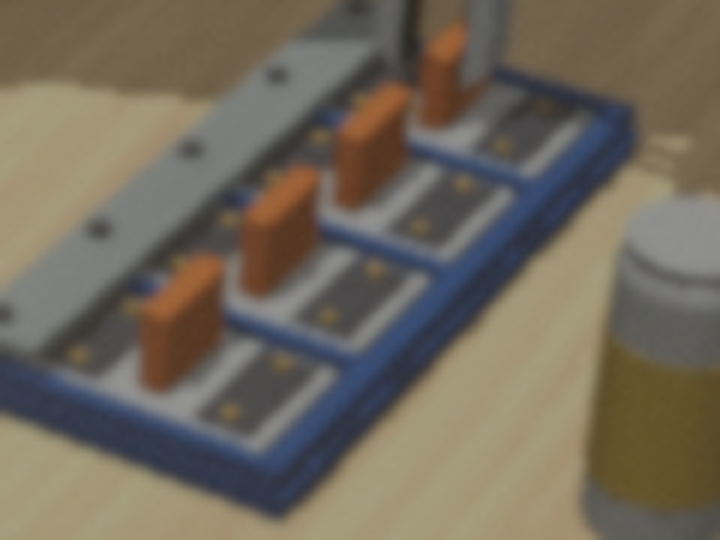

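```bash
python3 -m creep '[[0,0.004,0,0,0.28],[0,0.004,-0.035,0,0.3],[0,0.004,-0.09,0,0.4],[-0.03,0.0,-0.14,0,0.6],[-0.09,0.0,-0.18,0,0.6]]'; python3 -m creep '[[-0.06,0,0,0,0.6],[-0.12,0,0,0,0.6],[-0.18,0,0,0,0.6],[-0.24,0,0,0,0.6],[-0.3,0,0,0,0.6]]';python3 -c "
from h import *
im=shot('top','t50',crop=(120,180,280,270),scale=5)
go(.57,-.1,.2,0)"
```

```text
time: 39.2
eef_pos: [0.5765, 0.2993, 0.1865]
orientation: [2.237, 2.205, 0.003]
contact_force: [1.5, -0.7, 0.7]
opening: 0.572
time: 39.83
eef_pos: [0.5714, -0.0028, 0.1845]
orientation: [2.239, 2.203, 0.001]
contact_force: [-0.1, 0.0, 0.1]
opening: 0.596
shift mm [-91.2   0.6 -15.4] turn -1.2 cur yaw(tool y) -1.15 p [ 0.5713 -0.0089  0.1844] q6 -0.06 t 39.88 F [-0.1 -5.6 -0.2] open 0.599
```

View pics/t50.png

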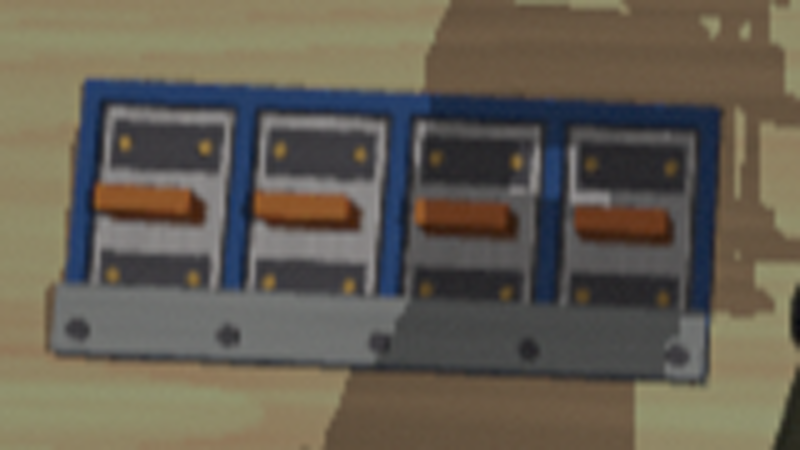

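All four plates sit inside the pocket walls with their near ends under the lip. Next I'll measure the key and the slot.

```bash
python3 -m creep '[[-0.05,0,-0.01,0,0.6],[-0.08,0,-0.01,0,0.6],[-0.08,0,-0.01,0,0.6],[-0.08,0,-0.01,0,0.6],[-0.08,0,-0.01,0,0.6]]';python3 -c "
from h import *
go(.57,-.1,.2,0)
im=shot('wrist','w51')
print(fit('wrist',red(im),.505,-.046,.28,KEY,r=70))"
```

```text
time: 40.5
eef_pos: [0.5703, -0.0797, 0.1941]
orientation: [-2.238, -2.205, -0.0]
contact_force: [-0.6, -1.2, -0.1]
opening: 0.598
shift mm [-20.3  -0.   -5.9] turn -0.9 cur yaw(tool y) -0.86 p [ 0.5703 -0.0797  0.1941] q6 -0.19 t 40.5 F [-0.6 -1.2 -0.1] open 0.598
(np.float64(0.504064702588497), np.float64(-0.045965932595114355), np.float64(17.913954760766075), np.float64(0.8244248013530332))
```

View pics/w51.png

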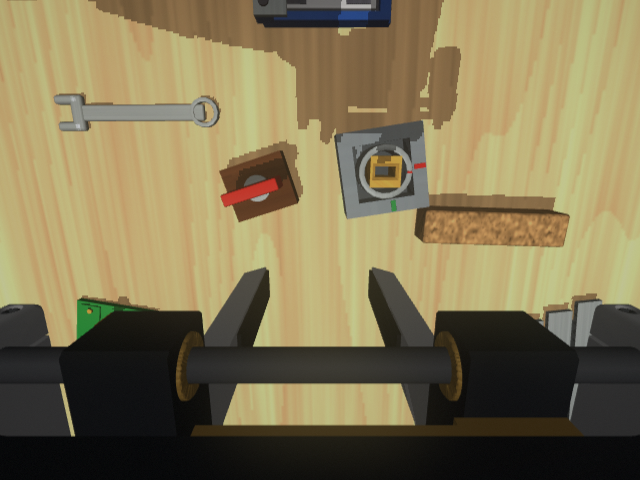

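```bash
python3 -c "
import cv2
im=cv2.imread('pics/raw_w51.png')
cv2.imwrite('pics/c51.png',cv2.resize(im[115:225,330:440],None,fx=5.4,fy=5.4,interpolation=cv2.INTER_CUBIC))
cv2.imwrite('pics/c51k.png',cv2.resize(im[140:230,210:310],None,fx=6,fy=6,interpolation=cv2.INTER_CUBIC))"
```

```text
(no output)
```

View pics/c51.png

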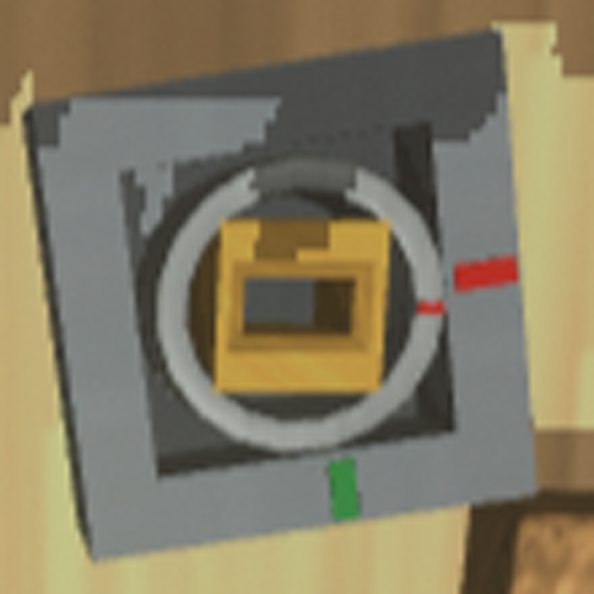

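View pics/c51k.png

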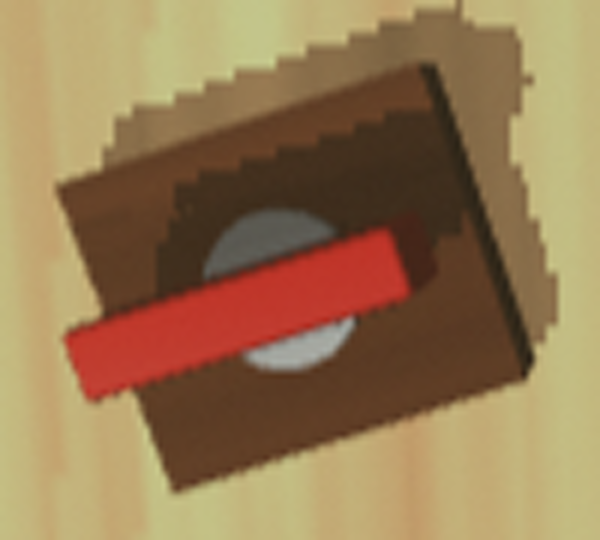

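```bash
python3 -c "
from h import *
def I(a,s,o): a=np.array(a,float); return (a+.5)/s-.5+np.array(o)
g=unproj('wrist',I([[222,220],[390,225],[382,393],[215,390]],5.4,[330,115]),.051)
ch=unproj('wrist',I([[230,262],[375,265],[370,350],[228,348]],5.4,[330,115]),.051)
k=unproj('wrist',I([[65,338],[390,230],[412,296],[92,402]],6,[210,140]),.082)
rg=unproj('wrist',I([[158,305],[442,305],[300,160],[300,450]],5.4,[330,115]),.048)
for n,q in(('gold',g),('ch',ch),('key',k)):
  print(n,q.mean(0).round(4),[round(np.degrees(np.arctan2(*(b-a)[[1,0]])),1) for a,b in((q[0],q[1]),(q[3],q[2]),(q[3],q[0]),(q[2],q[1]))],[round(np.linalg.norm(q[i]-q[(i+1)%4])*1e3,1) for i in range(4)])
print('ring',rg[:2].mean(0).round(4),rg[2:].mean(0).round(4))
go(.5035,-.047,.1,106.5)
"
```

```text
gold [ 0.6403 -0.0301  0.051 ] [np.float64(-2.5), np.float64(-1.9), np.float64(88.9), np.float64(89.8)] [np.float64(31.7), np.float64(31.4), np.float64(32.2), np.float64(31.8)]
ch [ 0.64   -0.0298  0.051 ] [np.float64(-2.0), np.float64(-1.7), np.float64(90.0), np.float64(89.1)] [np.float64(27.5), np.float64(15.9), np.float64(27.2), np.float64(16.1)]
key [ 0.5053 -0.0458  0.082 ] [np.float64(17.1), np.float64(17.2), np.float64(108.4), np.float64(106.1)] [np.float64(54.9), np.float64(10.8), np.float64(54.4), np.float64(10.9)]
ring [ 0.6404 -0.0297  0.048 ] [ 0.6404 -0.0302  0.048 ]
shift mm [ 31.8 -67.3  94.1] turn 72.6 cur yaw(tool y) -0.86 p [ 0.5703 -0.0798  0.1941] q6 -0.19 t 40.55 F [ 0.2 -0.6 -0.1] open 0.59
```

```bash
python3 -m creep '[[0.01,-0.02,0,-10.6,0.45],[0.02,-0.04,0,-21.2,0.45],[0.033,-0.066,0,-31.8,0.45],[0.033,-0.066,0,-42.4,0.45],[0.033,-0.066,0,-53,0.45]]';python3 -m creep '[[0,0,0,-10.6,0.45],[0,0,0,-21.2,0.45],[0,0,0,-31.8,0.45],[0,0,0,-42.4,0.45],[0,0,0,-53,0.45]]';python3 -m creep '[[0,0,0,-1,0.45],[0,0,0,-1,0.45],[0,0,0,-1,0.45]]';python3 -c "
from h import *
go(.505,-.0459,.1,107.1)
im=shot('wrist','w52')
print(fit('wrist',red(im),.505,-.046,.3,KEY,r=80))"
```

```text
time: 41.18
eef_pos: [0.5047, -0.0459, 0.1945]
orientation: [1.01, 2.974, 0.0]
contact_force: [-0.1, -0.3, 0.1]
opening: 0.452
time: 41.8
eef_pos: [0.5048, -0.0461, 0.1942]
orientation: [-0.423, 3.113, -0.0]
contact_force: [-0.3, 0.5, 0.0]
opening: 0.446
time: 42.18
eef_pos: [0.5048, -0.0466, 0.1942]
orientation: [0.436, -3.111, 0.0]
contact_force: [-0.8, 0.1, 0.2]
opening: 0.449
shift mm [-0.4  0.6 94.2] turn -1.2 cur yaw(tool y) 105.94 p [ 0.5048 -0.0466  0.1942] q6 -2.01 t 42.17 F [-0.8  0.1  0.2] open 0.449
(np.float64(0.5061971882581344), np.float64(-0.04502243736915112), np.float64(17.54538802540716), np.float64(0.863779354744312))
```

View pics/w52.png

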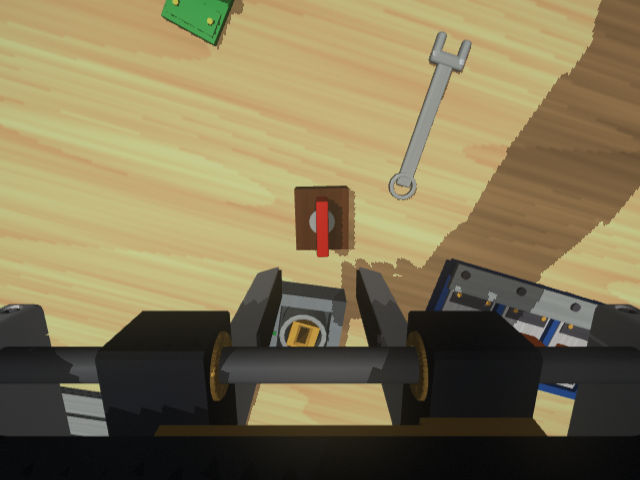

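```bash
python3 -m creep '[[0,0.001,0.05,-1.3,0.45],[-0.001,0.001,0.1,-1.3,0.45],[-0.001,0.001,0.145,-1.3,0.45],[-0.001,0.001,0.17,-1.3,0.45],[-0.001,0.001,0.174,-1.3,0.45]]' 30;python3 -m creep '[[0,0,0,0,0.45],[0,0,0,0,0.45]]';python3 -c "
from h import *
go(.5055,-.0455,.02,107.3)
im=shot('wrist','w53',crop=(200,150,440,330),scale=3.3)
im=shot('scene','s53',crop=(240,190,400,310),scale=5)"
```

```text
time: 42.85
eef_pos: [0.5046, -0.0453, 0.0189]
orientation: [0.472, -3.103, -0.001]
contact_force: [0.2, -0.1, 0.4]
opening: 0.448
time: 43.1
eef_pos: [0.5062, -0.0456, 0.0214]
orientation: [-0.474, 3.104, -0.001]
contact_force: [-0.7, 0.4, -0.1]
opening: 0.451
shift mm [0.6 0.3 1.4] turn 0.1 cur yaw(tool y) 107.36 p [ 0.5062 -0.0456  0.0214] q6 -2.04 t 43.1 F [-0.7  0.4 -0.1] open 0.451
```

View pics/w53.png

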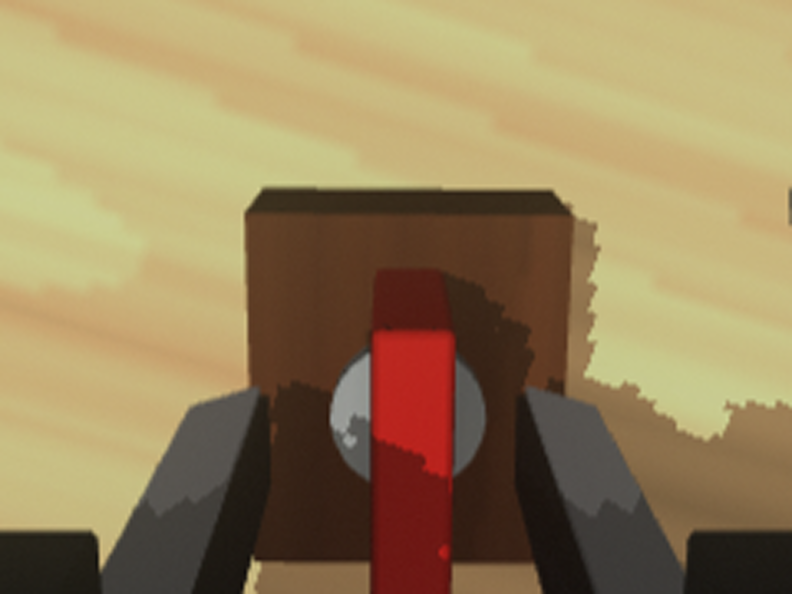

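View pics/s53.png

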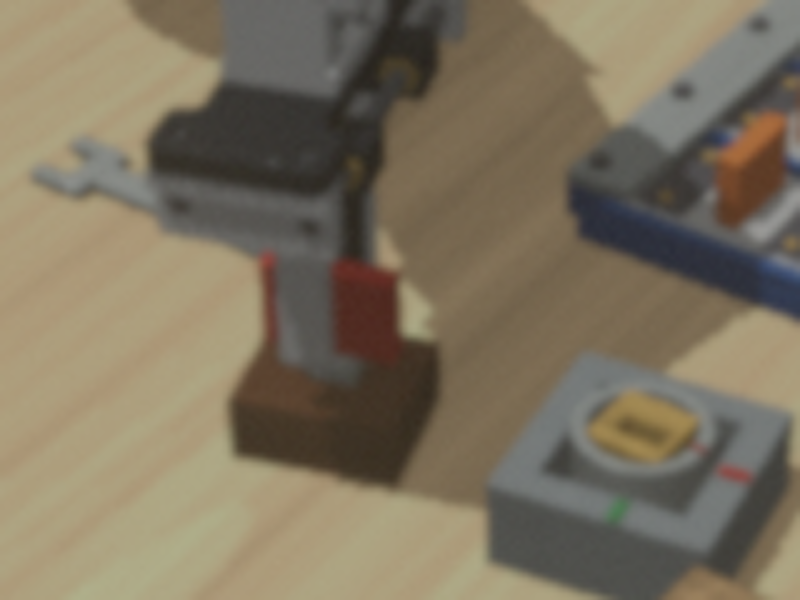

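```bash
python3 -m creep '[[0,0.0013,0,0,0.3],[0,0.0013,0,0,0.2],[0,0.0013,0,0,0.05],[0,0.0013,0,0,0.05],[0,0.0013,0,0,0.05]]' 40;python3 -c "
from h import *
go(.5055,-.0455,.02,107.3)
im=shot('wrist','w54',crop=(200,150,440,330),scale=3.3)"
```

```text
time: 43.82
eef_pos: [0.5051, -0.0442, 0.0202]
orientation: [0.474, -3.106, -0.0]
contact_force: [0.6, 0.7, 0.5]
opening: 0.126
shift mm [-0.  -1.4  0.2] turn 0.1 cur yaw(tool y) 107.37 p [ 0.5051 -0.0442  0.0202] q6 -2.03 t 43.83 F [0.6 0.7 0.5] open 0.126
```

View pics/w54.png

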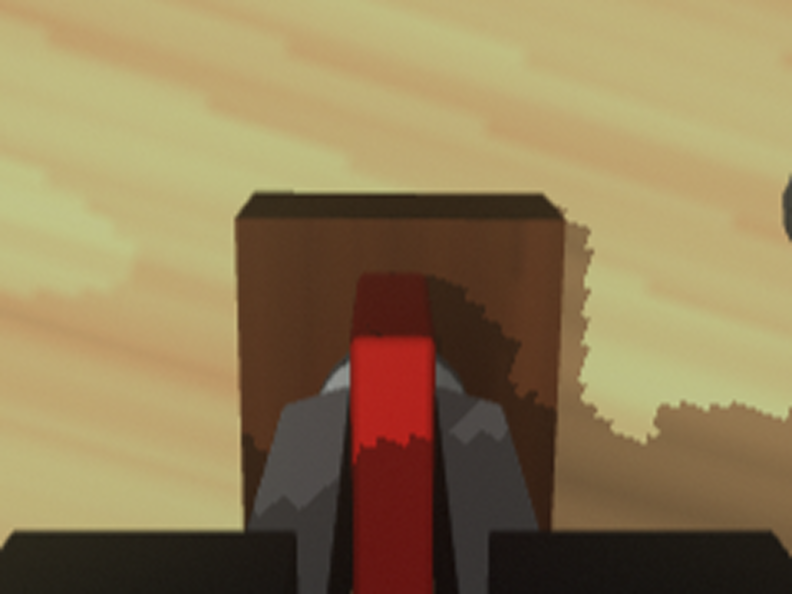

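```bash
python3 -m creep '[[0,0,-0.02,0,0.05],[0,0,-0.04,0,0.05],[0,0,-0.07,0,0.05],[0,0,-0.08,0,0.05],[0,0,-0.08,0,0.05]]' 50;python3 -m creep '[[0,0,0,0,0.05],[0,0,0,0,0.05]]';python3 -c "
from h import *
go(.6402,-.03,.1,88.2)
im=shot('wrist','w55')
im=shot('scene','s55',crop=(240,150,400,270),scale=5)"
```

```text
time: 44.5
eef_pos: [0.5051, -0.0442, 0.1]
orientation: [-0.474, 3.105, -0.0]
contact_force: [-0.1, 0.5, -1.9]
opening: 0.127
time: 44.75
eef_pos: [0.5047, -0.0442, 0.0993]
orientation: [0.474, -3.104, -0.001]
contact_force: [-0.5, -0.5, -1.4]
opening: 0.121
shift mm [-133.6  -27.    -0.9] turn 19.2 cur yaw(tool y) 107.37 p [ 0.5047 -0.0442  0.0993] q6 -2.03 t 44.75 F [-0.5 -0.5 -1.4] open 0.121
```

View pics/w55.png

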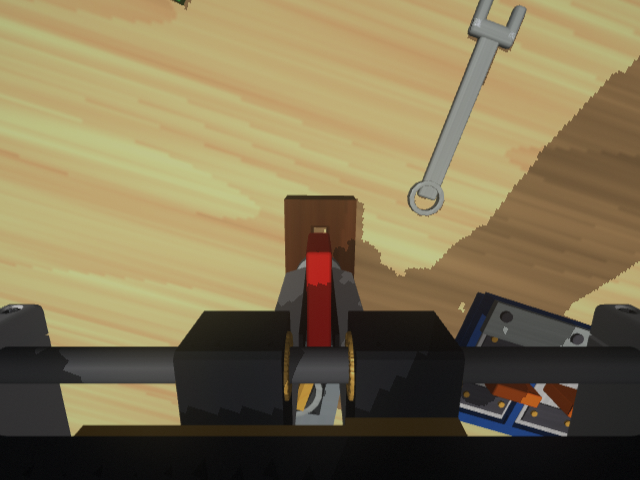

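View pics/s55.png

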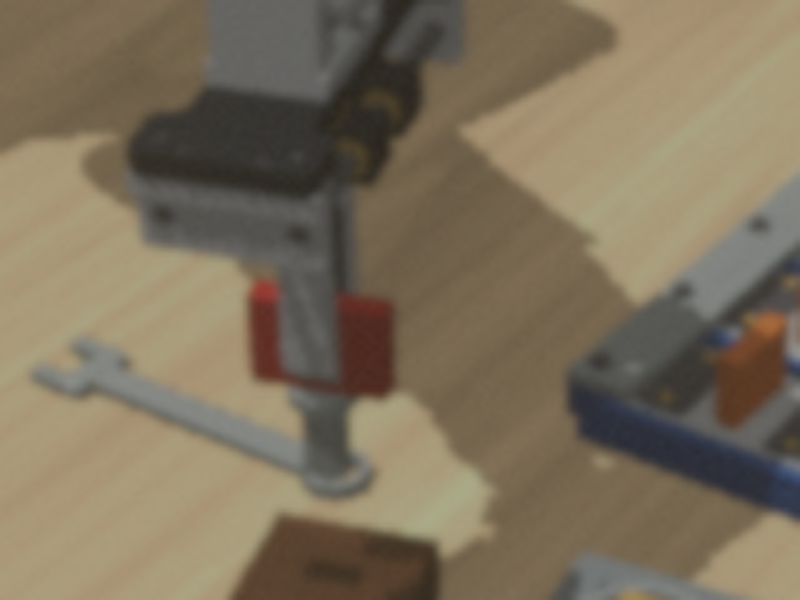

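```bash
python3 -c "
from h import *
im=cv2.imread('pics/raw_w55.png'); cv2.imwrite('pics/c55.png',cv2.resize(im[215:315,260:380],None,fx=6,fy=6,interpolation=cv2.INTER_CUBIC))
p,R,s=pose()
print(((unproj('wrist',[[307,252],[331,252]],p[2]+.0618)-p)@R*1000).round(1),((unproj('wrist',[[309,234],[329,234]],p[2]+.0218)-p)@R*1000).round(1))"
```

```text
[[ 28.2  -7.3 -61.8]
 [ 28.2   3.6 -61.8]] [[ 27.1  -7.6 -21.8]
 [ 27.1   3.9 -21.8]]
```

View pics/c55.png

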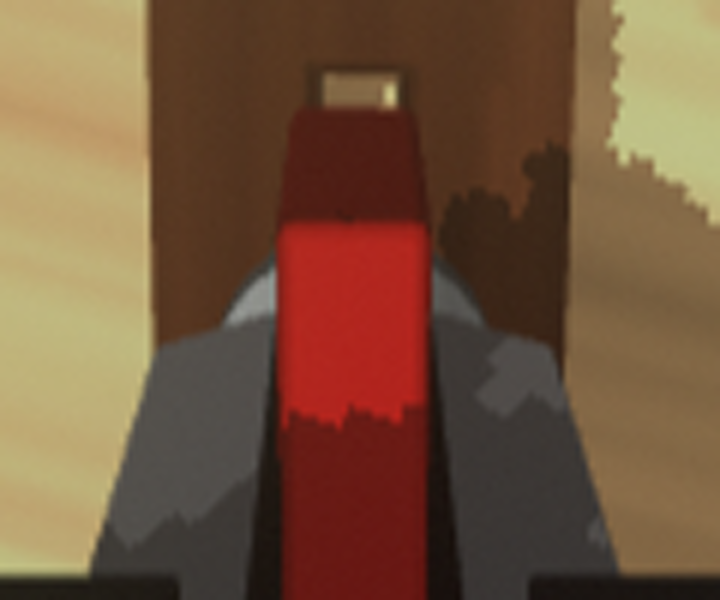

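```bash
python3 -c "
from h import *
p,R,s=pose(); m,Rc,t,f=cam('wrist'); C=-Rc.T@t; print('cam in tool',(R.T@(C-p)).round(4), 'axes in tool',(R.T@Rc.T).round(4).tolist(),f)
print(s['eef_pos'])"
```

```text
cam in tool [ 0.072  -0.0018 -0.2091] axes in tool [[0.0, -0.969, -0.2472], [1.0, 0.0004, -0.0013], [0.0014, -0.2472, 0.969]] 336.61146177723117
[ 0.5048492  -0.04418521  0.09958807]
```

```bash
python3 -m creep '[[-0.04,-0.01,-0.01,6,0.05],[-0.09,-0.022,-0.01,12,0.05],[-0.14,-0.034,-0.01,19.2,0.05],[-0.19,-0.046,-0.01,19.2,0.05],[-0.2,-0.048,-0.01,19.2,0.05]]';python3 -m creep '[[0,0,0,0,0.05],[0,0,0,0,0.05],[0,0,0,0,0.05]]';python3 -c "
from h import *
go(.6402,-.03,.1,88.2)
im=shot('wrist','w56')
p,R,s=pose()
def T(uv,z): return ((unproj('wrist',uv,z)-p)@R*1000).round(1)
cv2.imwrite('pics/c56.png',cv2.resize(im[130:270,240:400],None,fx=5,fy=5,interpolation=cv2.INTER_CUBIC)[:600])
cv2.imwrite('pics/c56b.png',cv2.resize(im[130:330,240:400],None,fx=3,fy=3,interpolation=cv2.INTER_CUBIC))
"
```

```text
time: 45.48
eef_pos: [0.7117, -0.03, 0.108]
orientation: [-0.05, -3.139, -0.0]
contact_force: [-0.7, 0.0, -1.1]
opening: 0.123
time: 45.85
eef_pos: [0.7099, -0.0304, 0.1107]
orientation: [0.05, 3.141, -0.0]
contact_force: [-0.2, -0.4, -1.4]
opening: 0.127
shift mm [69.7 -1.8 10.6] turn -0.0 cur yaw(tool y) 88.16 p [ 0.7099 -0.0304  0.1107] q6 -1.63 t 45.85 F [-0.2 -0.4 -1.4] open 0.127
```

View pics/w56.png

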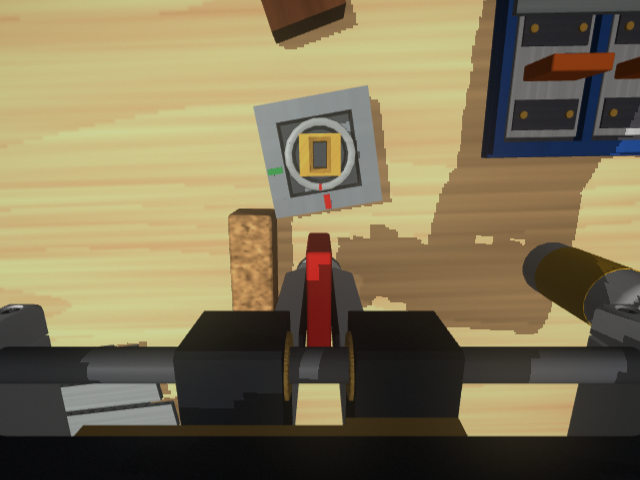

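View pics/c56.png

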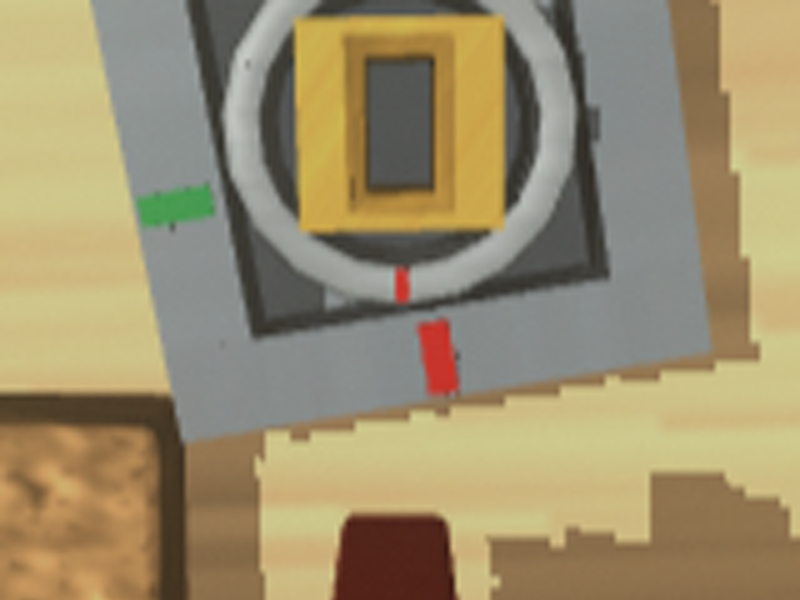

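```bash
python3 -c "
from h import *
p,R,s=pose()
def T(uv,z): return ((unproj('wrist',uv,z)-p)@R*1000).round(1)
print('slot',T([[320.1,154.4]],.051))
print('key',T([[307,252],[331,252]],p[2]+.0618),T([[309,234],[329,234]],p[2]+.0218), p)
go(.6402,-.03,.1,88.2)
"
```

```text
slot [[70.2 -1.1 59.7]]
key [[ 27.5  -7.4 -61.8]
 [ 27.5   3.5 -61.8]] [[ 26.4  -7.6 -21.8]
 [ 26.4   3.8 -21.8]] [ 0.70998441 -0.03040277  0.11069085]
shift mm [69.8 -1.8 10.7] turn -0.0 cur yaw(tool y) 88.16 p [ 0.71   -0.0304  0.1107] q6 -1.63 t 45.9 F [-0.8  0.3 -1.4] open 0.122
```

View pics/c56b.png

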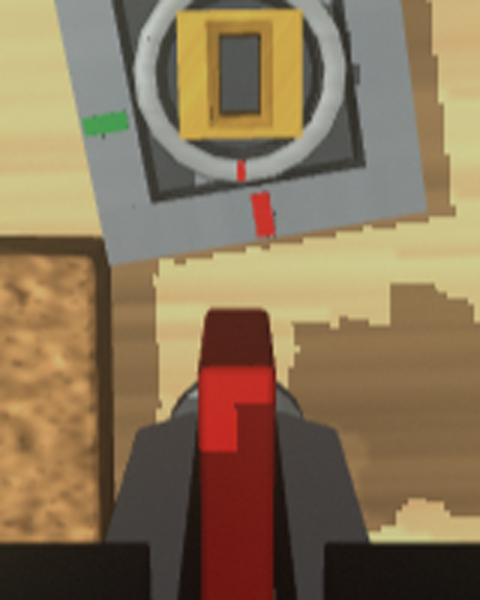

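```bash
python3 -m creep '[[0.035,0.0005,0,0,0.05],[0.06,0.0009,0,0,0.05],[0.0715,0.0009,0,0,0.05],[0.0715,0.0009,0.02,0,0.05],[0.0715,0.0009,0.033,0,0.05]]';python3 -m creep '[[0,0,0,0,0.05],[0,0,0,0,0.05],[0,0,0,0,0.05]]';python3 -c "
from h import *
go(.64,-.03,.076,88.2)
im=shot('scene','s57',crop=(310,215,430,305),scale=6.6)
im=shot('top','t57',crop=(280,160,380,235),scale=8)
im=shot('wrist','w57',crop=(220,100,420,330),scale=2.6)"
```

```text
time: 46.52
eef_pos: [0.6385, -0.0271, 0.0768]
orientation: [-0.05, -3.141, -0.0]
contact_force: [-0.1, -1.1, -0.6]
opening: 0.125
time: 46.9
eef_pos: [0.6392, -0.0272, 0.0778]
orientation: [0.05, 3.14, -0.0]
contact_force: [0.5, -0.7, -0.9]
opening: 0.121
shift mm [-0.9 -2.8  1.8] turn -0.0 cur yaw(tool y) 88.17 p [ 0.6392 -0.0272  0.0778] q6 -1.64 t 46.9 F [ 0.5 -0.7 -0.9] open 0.121
```

View pics/s57.png

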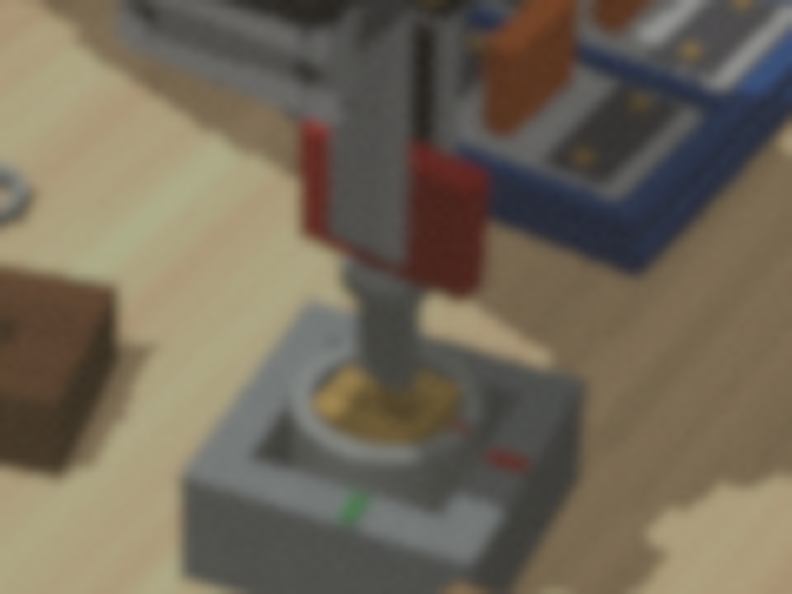

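View pics/w57.png

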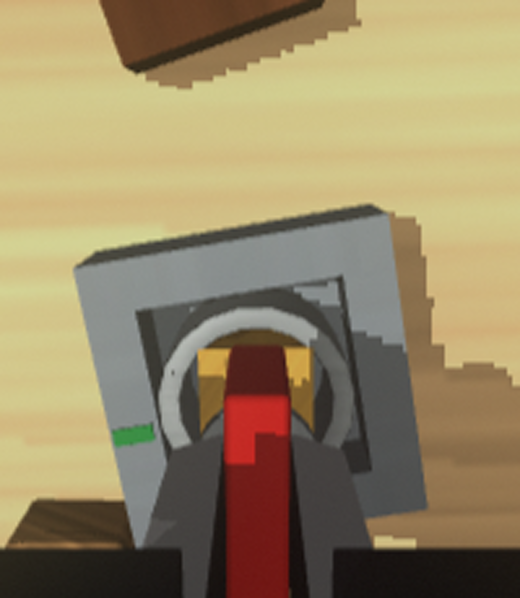

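```bash
python3 -m creep '[[0,-0.0005,0.004,0,0.05],[0,-0.0005,0.007,0,0.05],[0,-0.0005,0.01,0,0.05],[0,-0.0005,0.012,0,0.05]]';python3 -c "
from h import *
go(.64,-.03,.038,88.2)
im=shot('scene','s58',crop=(310,215,430,305),scale=6.6)"
```

```text
time: 47.55
eef_pos: [0.6387, -0.0276, 0.0648]
orientation: [-0.05, -3.141, -0.0]
contact_force: [-0.3, -0.0, -1.1]
opening: 0.125
shift mm [-1.4 -2.4 26.8] turn -0.0 cur yaw(tool y) 88.17 p [ 0.6387 -0.0276  0.0648] q6 -1.64 t 47.55 F [-0.3 -0.  -1.1] open 0.125
```

View pics/s58.png

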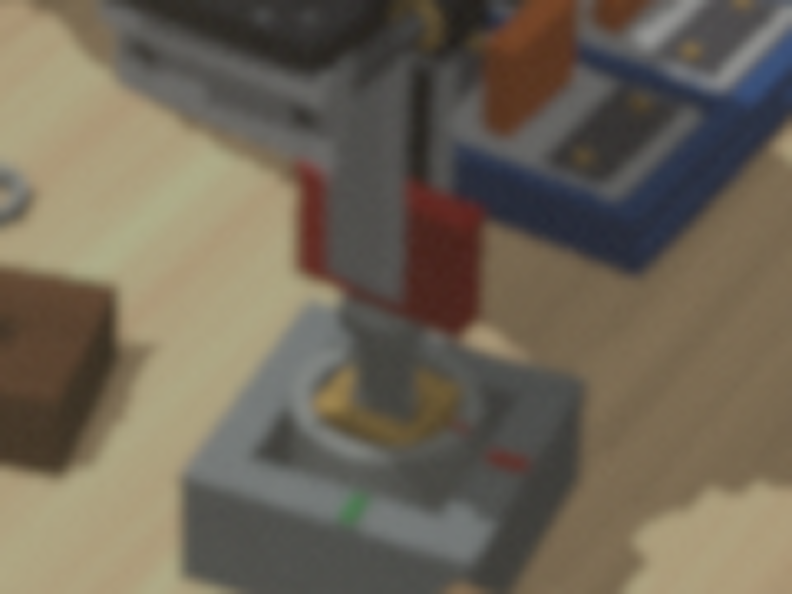

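```bash
python3 -m creep '[[0,0,0.006,0,0.05],[0,0,0.012,0,0.05],[0,0,0.018,0,0.05],[0,0,0.023,0,0.05],[0,0,0.026,0,0.05]]';python3 -c "
from h import *
go(.64,-.03,.035,88.2)"
```

```text
time: 48.22
eef_pos: [0.6387, -0.0276, 0.0387]
orientation: [-0.05, -3.141, 0.0]
contact_force: [-0.4, -0.0, -0.2]
opening: 0.121
shift mm [-1.3 -2.3  3.7] turn -0.0 cur yaw(tool y) 88.17 p [ 0.6387 -0.0276  0.0387] q6 -1.64 t 48.23 F [-0.4 -0.  -0.2] open 0.121
```

```bash
python3 -m creep '[[0,0,0.002,0,0.05],[0,0,0.004,0,0.05],[0,0,0.0045,0,0.05],[0,0,0.005,0,0.05]]';python3 -c "
from h import *
go(.64,-.03,.035,88.2)
im=shot('scene','s59',crop=(310,215,430,305),scale=6.6)"
```

```text
time: 48.72
eef_pos: [0.6391, -0.0277, 0.0351]
orientation: [0.05, 3.14, -0.0]
contact_force: [-5.1, -0.1, 10.8]
opening: 0.126
shift mm [-1.  -2.3  0.1] turn -0.0 cur yaw(tool y) 88.17 p [ 0.6391 -0.0277  0.0351] q6 -1.64 t 48.73 F [-5.1 -0.1 10.8] open 0.126
```

View pics/s59.png

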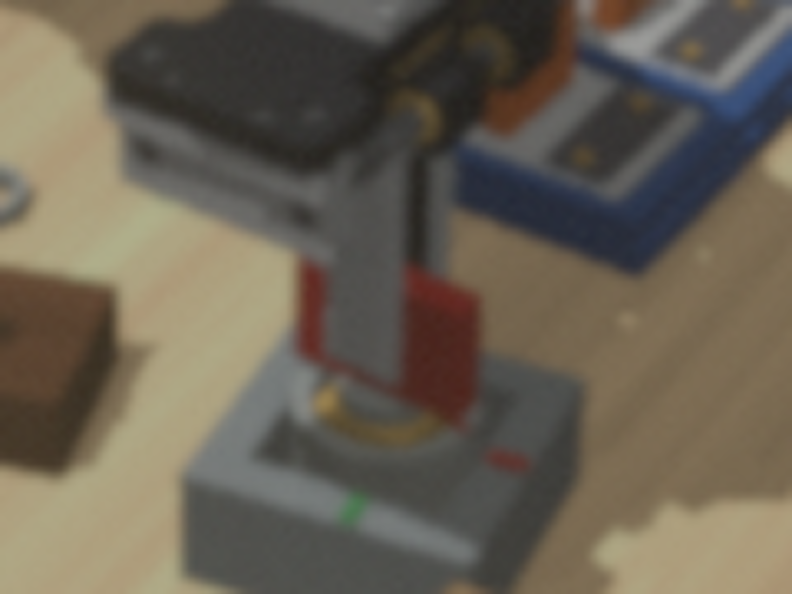

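```bash
python3 -m creep '[[0,0,-0.001,0,0.05],[0,0,-0.001,6,0.05],[0,0,-0.001,13,0.05],[0,0,-0.001,20,0.05],[0,0,-0.001,27,0.05]]';python3 -c "
from h import *
go(.64,-.03,.035,88.2);print(bot.state()['torque'])"; python3 -m creep '[[0,0,0,7,0.05],[0,0,0,14,0.05],[0,0,0,21,0.05],[0,0,0,28,0.05],[0,0,0,33,0.05]]';python3 -c "
from h import *
go(.64,-.03,.035,88.2);print(bot.state()['torque'])
im=shot('scene','s60',crop=(310,215,430,305),scale=6.6)"
```

```text
time: 49.4
eef_pos: [0.6391, -0.0273, 0.0352]
orientation: [0.788, 3.041, 0.001]
contact_force: [0.5, 2.1, -0.8]
opening: 0.126
shift mm [-2.1 -1.9  0.2] turn -27.2 cur yaw(tool y) 60.95 p [ 0.6391 -0.0273  0.0352] q6 -1.16 t 49.4 F [ 0.5  2.1 -0.8] open 0.126
[ 0.43433983 -0.26179712  0.04134969]
time: 50.02
eef_pos: [0.6393, -0.0271, 0.0352]
orientation: [1.618, 2.692, 0.002]
contact_force: [2.9, 3.6, -1.4]
opening: 0.127
shift mm [-2.9 -0.7  0.2] turn -60.2 cur yaw(tool y) 27.99 p [ 0.6393 -0.0271  0.0352] q6 -0.59 t 50.02 F [ 2.9  3.6 -1.4] open 0.127
[ 0.62367528 -0.54777711  0.10392657]
```

View pics/s60.png

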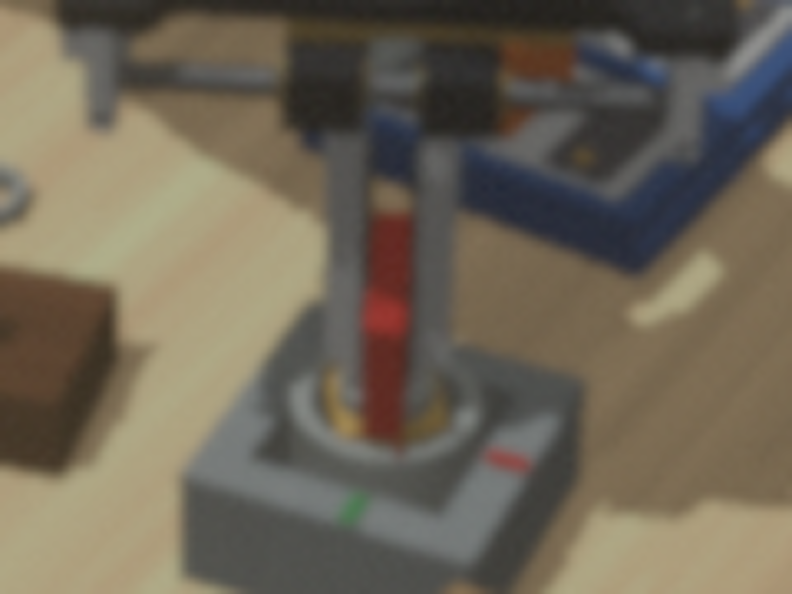

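```bash
python3 -m creep '[[0,0,0,3,0.05],[0,0,0,6,0.05],[0,0,0,9,0.05],[0,0,0,12,0.05],[0,0,0,12,0.05]]';python3 -c "
from h import *
go(.64,-.03,.035,88.2);print(bot.state()['torque'])"; python3 -m creep '[[0,0,0,2,0.05],[0,0,0,4,0.05],[0,0,0,6,0.05]]';python3 -c "
from h import *
go(.64,-.03,.035,88.2);print(bot.state()['torque'])
im=shot('scene','s61',crop=(310,215,430,305),scale=6.6)"
```

```text
time: 50.7
eef_pos: [0.6393, -0.0271, 0.0352]
orientation: [1.885, 2.512, 0.002]
contact_force: [4.3, 4.0, -1.5]
opening: 0.122
shift mm [-3.  -0.2  0.2] turn -72.0 cur yaw(tool y) 16.23 p [ 0.6393 -0.0271  0.0352] q6 -0.38 t 50.7 F [ 4.3  4.  -1.5] open 0.122
[ 0.81728354 -0.72499743  0.02584719]
time: 51.08
eef_pos: [0.6394, -0.0271, 0.0352]
orientation: [2.015, 2.41, 0.002]
contact_force: [3.8, 4.1, -2.2]
opening: 0.123
shift mm [-3.   0.1  0.2] turn -78.0 cur yaw(tool y) 10.2 p [ 0.6394 -0.0271  0.0352] q6 -0.28 t 51.08 F [ 3.8  4.1 -2.2] open 0.123
[ 0.77133749 -0.82171627  0.12953709]
```

View pics/s61.png

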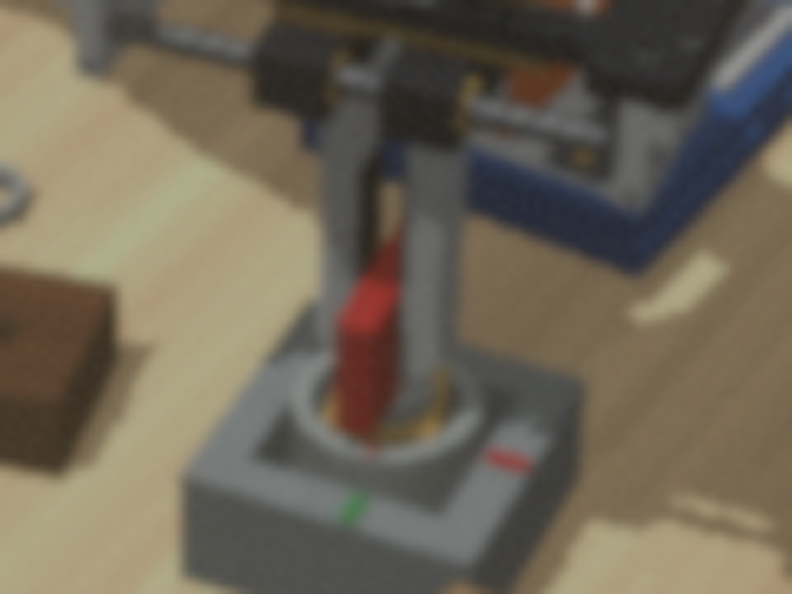

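```bash
python3 -m creep '[[0,0,0,1.5,0.05],[0,0,0,3,0.05],[0,0,0,4,0.05]]';python3 -c "
from h import *
go(.64,-.03,.035,88.2);print(bot.state()['torque'])"; python3 -m creep '[[0,0,0,1.5,0.05],[0,0,0,3,0.05],[0,0,0,3,0.05]]';python3 -c "
from h import *
go(.64,-.03,.035,88.2);print(bot.state()['torque'])
im=shot('wrist','w62')
im=shot('scene','s62',crop=(310,215,430,305),scale=6.6)"
```

```text
time: 51.5
eef_pos: [0.6394, -0.0271, 0.0352]
orientation: [2.097, 2.338, 0.002]
contact_force: [4.9, 3.7, -1.9]
opening: 0.125
shift mm [-3.   0.3  0.2] turn -82.0 cur yaw(tool y) 6.23 p [ 0.6394 -0.0271  0.0352] q6 -0.21 t 51.5 F [ 4.9  3.7 -1.9] open 0.125
[ 0.75405482 -0.91281189  0.09143943]
time: 51.88
eef_pos: [0.6394, -0.0271, 0.0352]
orientation: [2.156, 2.283, 0.002]
contact_force: [4.2, 2.5, -1.5]
opening: 0.127
shift mm [-2.9  0.4  0.2] turn -84.9 cur yaw(tool y) 3.28 p [ 0.6394 -0.0271  0.0352] q6 -0.16 t 51.88 F [ 4.2  2.5 -1.5] open 0.127
[ 0.69927104 -0.88491066  0.45374661]
```

View pics/w62.png

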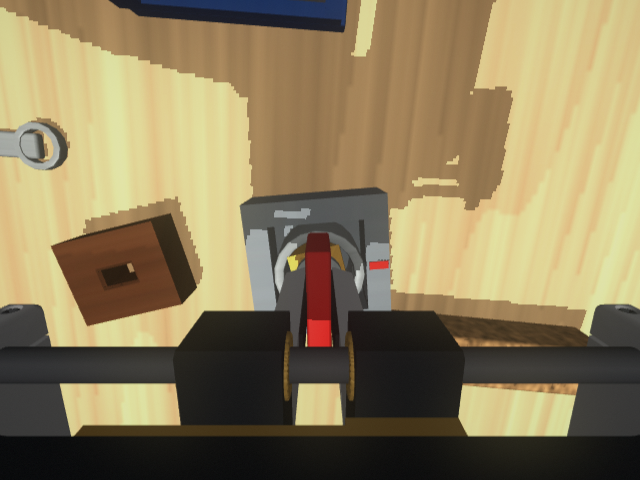

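View pics/s62.png

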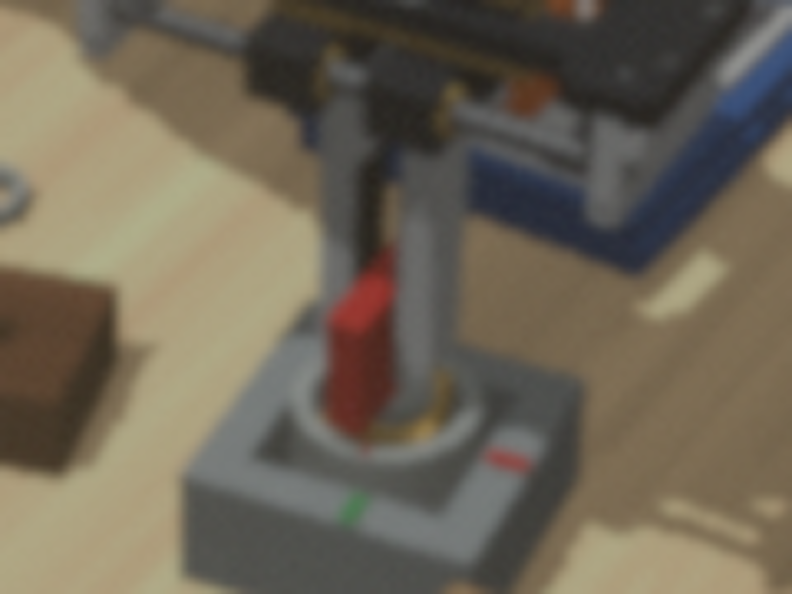

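```bash
python3 -m creep '[[0,0,0,1.5,0.05],[0,0,0,1.5,0.05],[0,0,0,1.5,0.05]]';python3 -c "
from h import *
print(bot.state()['torque'])"; python3 -m creep '[[0,0,0,0,0.3],[0,0,0,0,0.4],[0,0,0,0,0.45],[0,0,-0.03,0,0.45],[0,0,-0.08,0,0.45]]'; python3 -m creep '[[-0.05,0,-0.06,0,0.45],[-0.1,0,-0.08,0,0.45],[-0.1,0,-0.08,0,0.45],[-0.1,0,-0.08,0,0.45]]'; python3 -c "
from h import *
im=shot('wrist','w63')
print(bot.state()['time'])
im=shot('scene','s63')
im=shot('top','t63')"
```

```text
time: 52.35
eef_pos: [0.6395, -0.0272, 0.0352]
orientation: [2.185, 2.256, 0.002]
contact_force: [3.8, 3.5, -2.1]
opening: 0.126
[ 0.5563646  -0.91376714  0.67169601]
time: 52.98
eef_pos: [0.6378, -0.0276, 0.1146]
orientation: [-2.187, -2.252, 0.004]
contact_force: [0.4, -0.1, 0.3]
opening: 0.452
time: 53.48
eef_pos: [0.6415, -0.1275, 0.1945]
orientation: [-2.189, -2.252, 0.001]
contact_force: [0.8, -0.0, -1.2]
opening: 0.448
53.525
```

View pics/w63.png

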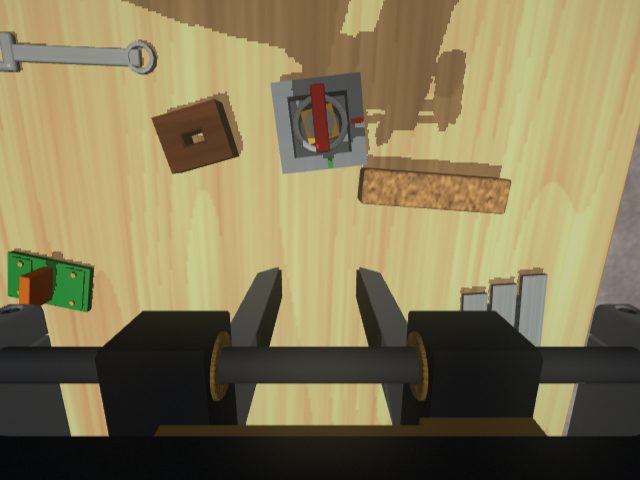

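View pics/s63.png

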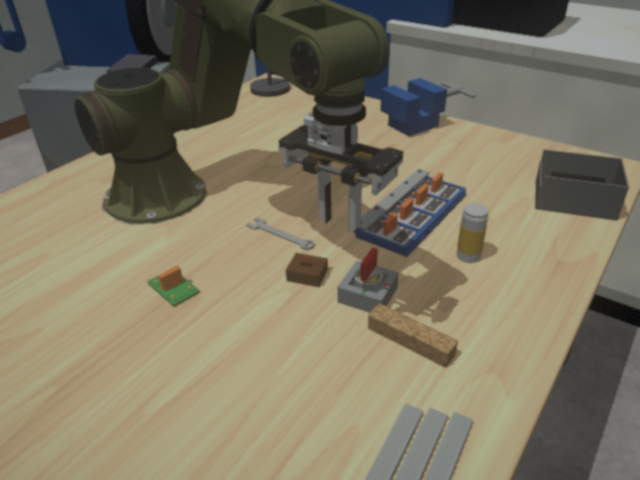

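View pics/t63.png

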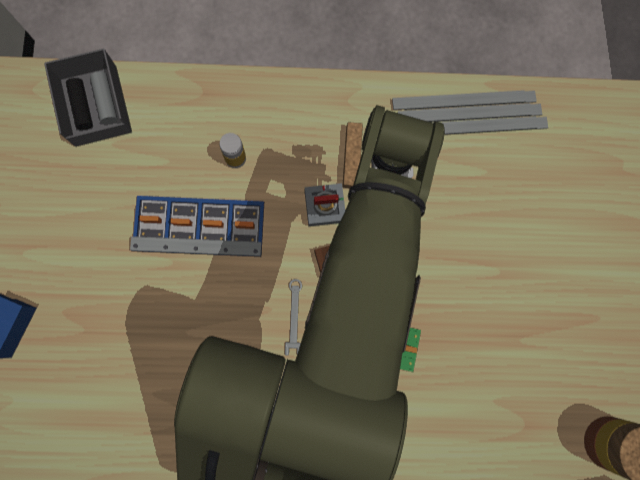

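```bash
python3 -c "
import cv2
im=cv2.imread('pics/raw_w63.png')[65:180,262:376]; cv2.imwrite('pics/c63.png',cv2.resize(im,None,fx=5.2,fy=5.2,interpolation=cv2.INTER_CUBIC))"
```

```text
(no output)
```

View pics/c63.png

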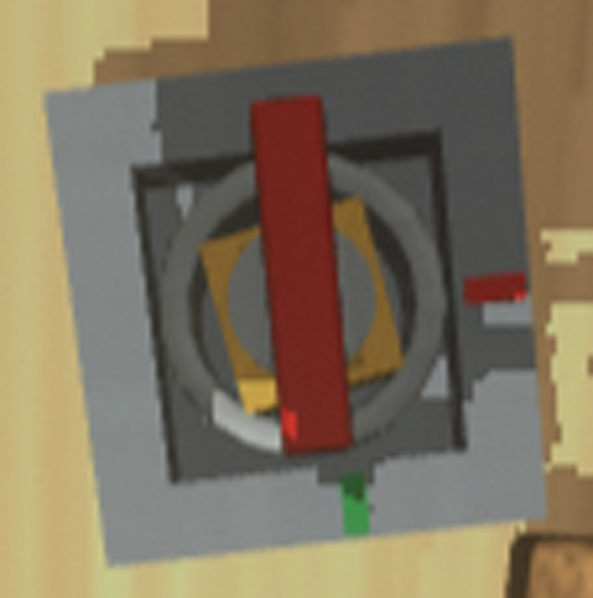

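```bash
python3 -c "
from h import *
def I(a): return (np.array(a,float)+.5)/5.2-.5+np.array([262,65])
k=unproj('wrist',I([[252,102],[322,97],[352,446],[285,453]]),.097)
print('key top',k.mean(0).round(4),[round(np.linalg.norm(k[i]-k[(i+1)%4])*1e3,1) for i in range(4)])
g=unproj('wrist',I([[203,243],[360,200],[404,365],[250,413]]),.051); print('gold',g.mean(0).round(4))
d=g[1]-g[0];h=unproj('wrist',I([[45,92],[512,38],[545,517],[108,565]]),.040);e=h[1]-h[0];f=h[2]-h[3]
for n,v in(('gold',d),('gold2',g[2]-g[3]),('h',e),('h2',f),('h3',h[1]-h[2])):print(n,np.degrees(np.arctan2(v[1],v[0])))
go(.64,-.12,.2,0)"
```

```text
key top [ 0.6397 -0.0279  0.097 ] [np.float64(11.3), np.float64(54.8), np.float64(11.4), np.float64(55.2)]
gold [ 0.6401 -0.0285  0.051 ]
gold 16.149547066752298
gold2 18.420323296648537
h 7.806653120475756
h2 7.895884159376913
h3 97.78002973718588
shift mm [ 6.3 -1.3 -5.9] turn 1.7 cur yaw(tool y) 1.75 p [ 0.6415 -0.1263  0.1941] q6 -0.28 t 53.62 F [ 0.7 -0.4  0.3] open 0.45
```

```bash
python3 -c "
import cv2
a=cv2.imread('pics/raw_t63.png')[180:270,120:280]; b=cv2.imread('pics/raw_s63.png')[160:260,340:480]
cv2.imwrite('pics/ct63.png',cv2.resize(a,None,fx=5,fy=5,interpolation=cv2.INTER_CUBIC));cv2.imwrite('pics/cs63.png',cv2.resize(b,None,fx=5.7,fy=5.7,interpolation=cv2.INTER_CUBIC))"
```

```text
(no output)
```

View pics/ct63.png

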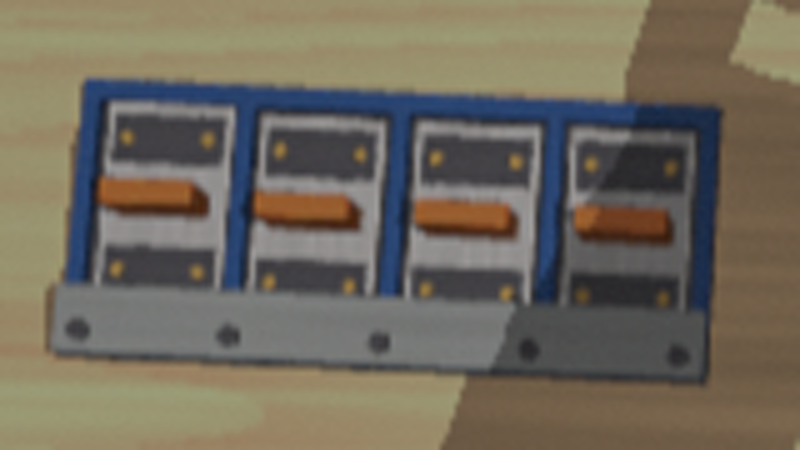

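View pics/cs63.png

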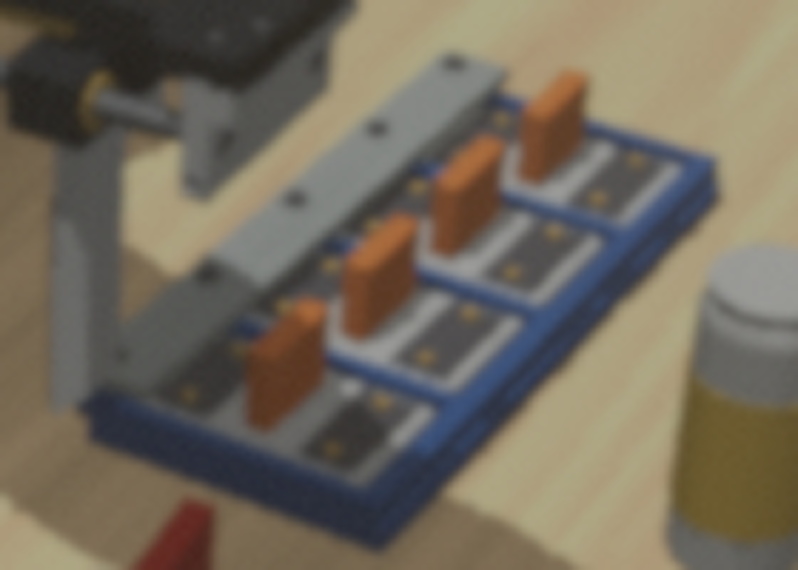

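The switch has reached its stop: the barrel has turned about 80.5° relative to the housing, and the key's height matches home. The plate in pocket 3 (left in this view) has shifted about 3 mm since the earlier top picture, so I'll check it close up.

```bash
python3 -m creep '[[0.06,-0.01,-0.01,0,0.45],[0.12,-0.02,-0.01,0,0.45],[0.18,-0.03,-0.01,0,0.45],[0.24,-0.04,-0.01,0,0.45],[0.3,-0.05,-0.01,0,0.45]]'; python3 -m creep '[[0.06,0,0,0,0.45],[0.12,0,0,0,0.45],[0.13,0,0,0,0.45],[0.13,0,0,0,0.45],[0.13,0,0,0,0.45]]'; python3 -c "
from h import *
go(.58,.3,.2,0)
im=shot('wrist','w64',crop=(200,60,440,240),scale=3.3)
for x,y in((.5822,.1599),(.5833,.2339),(.5845,.3079),(.5856,.3819)):
    print(np.round(fit('wrist',orange(im),x,y,-.015,(.012,.044,.020,.056),r=55),4))"
```

```text
time: 54.25
eef_pos: [0.5818, 0.1736, 0.2047]
orientation: [-2.187, -2.255, 0.001]
contact_force: [0.4, -0.5, 0.2]
opening: 0.453
time: 54.88
eef_pos: [0.5794, 0.2997, 0.2051]
orientation: [2.19, 2.253, -0.0]
contact_force: [0.8, -0.0, 0.4]
opening: 0.449
shift mm [0.3 0.7 5.1] turn 1.6 cur yaw(tool y) 1.62 p [0.5794 0.2997 0.2051] q6 0.39 t 54.88 F [ 0.8 -0.   0.4] open 0.449
[ 0.5815  0.1592 -0.6     0.8024]
[ 0.5822  0.2332 -0.9183  0.9036]
[ 0.5836  0.3076 -0.7945  0.9311]
[ 0.5856  0.3819 -0.8594  0.    ]
```

View pics/w64.png

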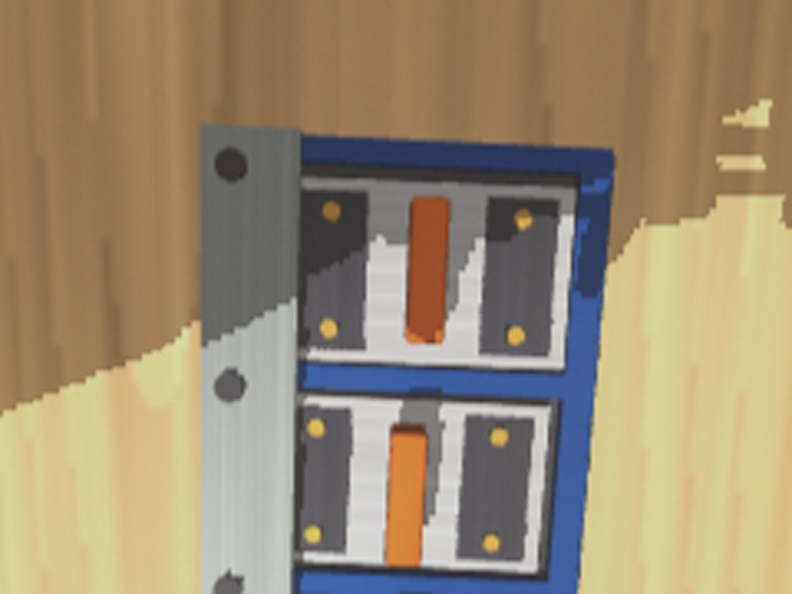

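```bash
python3 -c "
from h import *
def I(a): return (np.array(a,float)+.5)/3.3-.5+np.array([200,60])
for q in ([[332,211],[523,219],[516,336],[329,328]],[[316,428],[499,437],[491,543],[313,535]]):
  for z in(.02,.03):
    g=unproj('wrist',I(q),z); print(z,g.mean(0).round(4),[round(np.linalg.norm(g[i]-g[(i+1)%4])*1e3,1) for i in range(4)])
im=cv2.imread('pics/raw_w64.png')
for z in(0,.005,.01): print(z,np.round(fit('wrist',orange(im),.588,.381,-.015,(.012,.044,.020+z,.056+z),r=40),4))
im=shot('scene','s64',crop=(400,160,480,220),scale=9)"
```

```text
0.02 [0.5886 0.3803 0.02  ] [np.float64(64.5), np.float64(38.5), np.float64(64.7), np.float64(38.4)]
0.03 [0.5884 0.38   0.03  ] [np.float64(62.8), np.float64(37.5), np.float64(63.1), np.float64(37.4)]
0.02 [0.584  0.3071 0.02  ] [np.float64(64.8), np.float64(38.3), np.float64(64.5), np.float64(38.5)]
0.03 [0.5838 0.3087 0.03  ] [np.float64(63.1), np.float64(37.4), np.float64(62.9), np.float64(37.6)]
0 [ 0.5884  0.3804 -0.3758  0.9256]
0.005 [ 0.5883  0.3797 -0.4331  0.9025]
0.01 [ 0.5881  0.3794 -0.8808  0.8797]
```

View pics/s64.png

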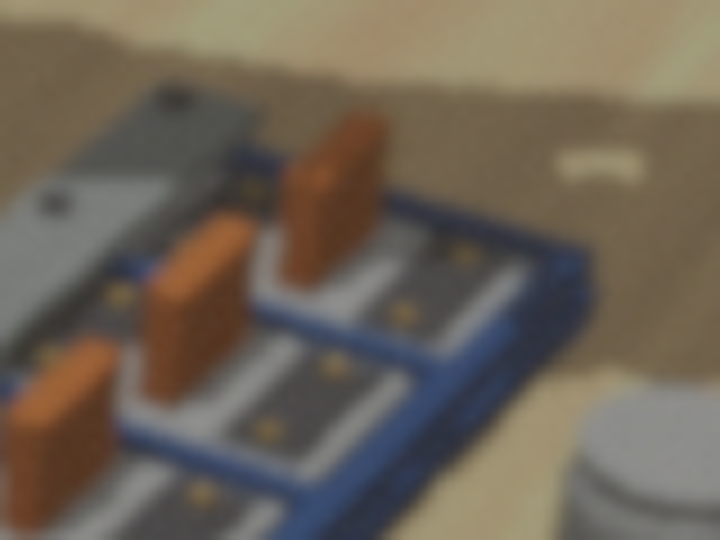

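```bash
python3 -c "
from bench import bot
print(bot.state()['time']); print(bot.hand_in())"
```

```text
54.975
the job is handed in; nothing more can be done
None
```

I loaded all four grey carrier plates into the bed. Then I put the red key fully into the switch, turned it clockwise to the stop and left it there. The job was handed in at about 55 s with the gripper open and clear of everything. I left the green look-alike and the three objects alone.

**How the plates went in:** I lowered each plate onto the open-side wall just past the lip, released it so the lip-side end tipped down, and pushed it under the lip until it dropped flat. That is roughly a 6° tilt, not the 15–20° you described, because the moves only turn the tool about its own axis.

**Last checks:**
- **Plates:** All four lie inside their pocket walls with one end under the lip. For the two in view of the last close-up (pockets 2 and 3), bolt spacing showed them flat on the floor. Plate centres measured within about 3 mm of the pocket centres.
- **Switch:** The torque rose at the stop and the barrel had turned about 80.5° (1.40 rad) from the housing. The key's height matched fully home and its top measured within 1 mm of the slot axis. The handle sits about 10° past the slot, which is play in the slot.

**What went wrong or disagreed:**
- **Missed push:** My first push on the first plate passed over its grip bar, because the real fingertips sit about 30 mm behind the reported tool point. I went lower and repeated it.
- **Shifted plate:** The plate in pocket 3 moved about 3 mm after I loaded it, probably the announced knock. It is still flat and within tolerance.
- **Camera offset:** The wrist camera and the tool pose disagreed by about 1.5–2 mm sideways, so I aligned the key to the slot within a single image.

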